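# Set up the dish light stand and load it

## Task

Put up the dish light stand: slide the square column over the stub on the light base, slots to the front, pushing the spring button flush until the column is right down and the button snaps out through its hole; then hook the tray's two claws into the column's top two slots and press it down fully home. Put every agar dish on the bench flat into a bay of its own in the tray, and only when tray and dishes are in place turn the light dial to level 3 (the three dots). Leave the bottle, tip box and tube rack where they are.

Things in the scene. Friction and masses are not known exactly. Their poses are not given: they have to be found in the camera images.
- stub_foot (a point): Fixed light base: white box 310 x 230 x 50 mm. Frame: x to its front (dial side, away from the robot, within 0.2 rad), z up. Point: foot of its square steel stub, on the base's top (50 mm over the bench), 35 mm from the base's rear edge; the light window lies in front. Stub 28 mm square, 66 mm tall, its last 8 mm stepped in to 21 mm. The column's foot rests here when home.
- stub_button (a point): Tip, at rest, of the round brass spring button (8 mm, domed) in the stub's front (+x) face: 19.5 mm in front of the stub's axis (5.5 mm out of its face), 34 mm above the base's top; axes as stub_foot.
- snap_button (a joint): Spring button: 0 standing out, grows as pressed in (m); 0.0055 = flush with the stub, 6 N. The bevelled mouth of the column pushes it in as the column is pressed straight down (about 10 N, then less); under the column's wall it reads 0.004 to 0.0055. With the column fully down it springs back to about 0 through the hole and locks it.
- column_center (a point): Loose column standing upright on the bench to the right of the base: square aluminium tube 36 mm outside, 29.5 mm inside, wall 3.25 mm, 178 mm tall, 0.26 kg. Point: on its axis half-way up (89 mm above its foot); z up the tube, x out of its front face, the one with slots. At the start the front looks away from the robot (+x) within 0.5 rad.
- column_foot (a point): Foot of the column, on its axis; axes as the column's. Black foot ring 44 mm square, 14 mm tall; its mouth is bevelled from 38 mm at the bottom to 29.5 mm at 10 mm up. In the front face a 12 x 12 mm hole for the button, centre 34 mm above the foot.
- slot_top (a point): Middle of the lower edge of the column's topmost slot, on the front face (18 mm in front of the axis, 140 mm above the foot); axes as the column's. Three slots, front face only, 12 mm wide, 22 mm tall, lower edges 76, 108 and 140 mm above the foot.
- tray_grip (a point): Loose tray on its feet on the bench at the left, 0.36 kg: clear floor, aluminium edges, 274 mm (y) x 110 mm (x). Point: middle of its black upright grip rib, 52 mm above the feet; z up, x away from the claws (to the front once hung), y along the tray. Rib 10 mm thick (y), 60 mm long (x), top 70 mm above the feet, near the tray's balance point. Hung, its feet are 146 mm above the bench.
- claw_seat (a point): Rear face of the tray's back plate (44 mm wide, 66 tall), at the underside of the upper claw's neck: 58 mm behind, 8 mm below tray_grip; axes as the tray's. It meets slot_top when home. Plate cheeks with a flared mouth reach 15 mm farther back and straddle the column with 1.3 mm play a side.
- claw_tip (a point): End of the upper claw, bottom of its tooth; axes as the tray's. Two equal claws, one 32 mm above the other: neck 8 mm thick (y), 9 mm tall, ending 8.7 mm behind the plate in a 4 mm tooth that hangs 7 mm below the neck, 4.7 mm from the plate. To hook: claw_seat 9 to 10 mm above slot_top, push back until the plate meets the column, press down 10 mm.
- bay1 (a point): Middle of bay 1 of the tray, on the floor's upper side (25 mm above the feet), 19 mm in front of the grip point and 104 mm to its -y side; axes as the tray's. Bay 61 mm (x) by about 61 mm (y) inside, with low edges 4 to 5 mm high; one dish each.
- bay2 (a point): Middle of bay 2 of the tray, on the floor's upper side (25 mm above the feet), 19 mm in front of the grip point and 38 mm to its -y side; axes as the tray's. Bay 61 mm (x) by about 64 mm (y) inside, with low edges 4 to 5 mm high; one dish each.
- bay3 (a point): Middle of bay 3 of the tray, on the floor's upper side (25 mm above the feet), 19 mm in front of the grip point and 38 mm to its +y side; axes as the tray's. Bay 61 mm (x) by about 64 mm (y) inside, with low edges 4 to 5 mm high; one dish each.
- bay4 (a point): Middle of bay 4 of the tray, on the floor's upper side (25 mm above the feet), 19 mm in front of the grip point and 104 mm to its +y side; axes as the tray's. Bay 61 mm (x) by about 61 mm (y) inside, with low edges 4 to 5 mm high; one dish each.
- dish1_center (a point): Agar dish with clear lid, round, 52 mm across, 20 mm tall, 35 g, flat on the bench between the base and the tray; the point is its centre, half-way up (10 mm), z up. May be absent. Grip it by its upper half so that the fingers clear the bays' edges.
- dish2_center (a point): Agar dish with clear lid, round, 52 mm across, 20 mm tall, 35 g, flat on the bench between the base and the tray; the point is its centre, half-way up (10 mm), z up. May be absent. Grip it by its upper half so that the fingers clear the bays' edges.
- dish3_center (a point): Agar dish with clear lid, round, 52 mm across, 20 mm tall, 35 g, flat on the bench between the base and the tray; the point is its centre, half-way up (10 mm), z up. May be absent. Grip it by its upper half so that the fingers clear the bays' edges.
- dish4_center (a point): Agar dish with clear lid, round, 52 mm across, 20 mm tall, 35 g, flat on the bench between the base and the tray; the point is its centre, half-way up (10 mm), z up. May be absent. Grip it by its upper half so that the fingers clear the bays' edges.
- dial (a joint): Light dial on the base's top, 230 mm in front of the stub: round black knob with a white pointer line; grows clockwise seen from above (rad). Clicks into six detents 0.5 rad apart: 0 off (ring mark), 0.5, 1.0, 1.5, 2.0, 2.5 = levels 1 to 5 (one to five dots). Level 3 is 1.5. It takes about 0.1 N m to turn.
- dial_grip (a point): On the dial's axis, 24 mm above the base's top (74 mm above the bench): knob 36 mm across, 37 mm tall, with a 44 mm skirt 4 mm tall; round, so it can be gripped from any side.
- reagent_bottle: Bystander: clear reagent bottle, blue cap, 64 mm across, 125 mm tall; origin under its centre. Leave alone.
- tip_box: Bystander: pipette tip box 85 x 120 x 66 mm; origin under its centre. Leave alone.
- tube_rack: Bystander: white tube rack 60 x 150 mm with tubes, 110 mm tall; origin under its centre. Leave alone.
Not all that is in view belongs to the job. What is shaped like the part that bears dish3_center but green is not meant.

How it is judged:
By the outcome, as a careful person would: the job done as asked, in the order asked, and still so for the second after the job is handed in, with the robot touching nothing.
Of dish1, dish2, dish3, dish4 only 2 to 4 are there at a start; the rules pass over those that are not, and their reading is None.
At some moment in a run one of dish1, dish2, dish3, dish4 may be knocked a few centimetres aside while the robot is not near it.
It also fails if it takes over 210 s, if anything falls off the work surface, if the arm or the gripper's body presses on something with over 40 N, if the wrist force passes 120 N, or if a joint passes its speed limit or range.

## Robot

A 6-joint arm with a two-finger parallel gripper is mounted at the origin on the work surface. World frame = base frame: x ahead of the robot, y to its left, z up, the work surface at z = 0. Lengths are in m, angles in rad, forces in N, time in s.
With the tool pointing down it reaches from about 0.375 to 0.9 m from the base axis. Payload 3.1 kg.
Tool frame: the origin (TCP) lies at the very end of the fingers, on their centre line; the grasp point (between the pads) lies 19 mm behind it (robot.hold_point_z is the z of the grasp point in the tool frame, in m); z points along the fingers, y is the direction in which the jaws open and shut (so a half turn about z gives the same grasp; the last joint's range is limited). The gripper opens to 87 mm and grips with 3 to 60 N. Pads are 19 mm wide; open, the fingers measure 117 mm over their backs; the gripper's body (75 mm by 190 mm) begins 51 mm behind the grasp point.
Start: joints at [-1.329, 0.527, 1.433, -0, 1.181, -0.178], TCP at [0.255, -0.57, 0.223] pointing down, gripper open.
Joint ranges: [-3.08, 3.08], [-0.75, 2.2], [0.22, 2.44], [-1.43, 4.57], [0, 2.65], [-2.85, 2.85]. Speed limits (rad/s): [2.79, 2.79, 3.14, 3.14, 3.14, 3.14].

## Interface

Orientations are given as a unit quaternion [x, y, z, w].
In Python, from rig import robot, viewer, spotter gives the robot as it stands.
- The arm moves only by the shell command python3 -m crank 'ROWS' [FORCE]. ROWS is text: rows parted by semicolons, each of 7 numbers parted by spaces: the turn, a rotation vector about the tool's x, y, z in units of 5 degrees (1.0 is 5 degrees), then the shift along the tool's x, y, z in units of 40 mm (1.0 is 40 mm), then the gripper's target within -1 to 1 (shut at 1, half-way at 0, fully open at -1). A call has 1 to 5 rows; each row shifts and turns the pose as measured when the row begins, along the tool's axes as they then stand; what a row does not reach is not made up. A row lasts 1/8 s, in which the tool goes at most 62.5 mm and 10.7 degrees, less where a joint would pass 70% of its speed; a pose out of reach is approached as far as the arm can. A call is refused whole if a number of a shift passes 1 or a number of a turn 1, either way. A call with a gripper value outside its range is refused whole. The fingers move at their own pace and stop on an object; FORCE is the grip in N (left out, the last holds). Time passes only in rows, so rows that do not move let the fingers close. It gives the time, the measured TCP pose, the force and the opening at its end, in the units of the state.
- robot.get_obs(): the state, without advancing time (a new reading comes with each control period).
- viewer.camera(name): name is "scene" or "top" or "wrist"; returns a dict with "img" (480x640x3 uint8, red, green, blue), "camera_matrix" (3x3 intrinsics, pixels), "distortion" ([k1, k2, p1, p2, k3] as OpenCV has them; the pictures are not rectified), "xyz" and "attitude" of the camera in the world. Camera axes: x right, y down, z forward; pixel columns grow to the right and rows downward; lengths in m; the calibration is good to about 2 mm. A picture is of the moment at which its call begins. There is no depth.
- robot.hand_in(): hands the job in, once; it reports no verdict.
Trained networks look in a picture, given as the dict that the camera call returned (one of the last four; its "shot" number tells which), for a name from the list of things; names that differ only in an ending like _2 or _b are one class to them, and where a whole thing is asked for, a point or a joint stands for the part that bears it (a point fixed in the world has none). Each returns a list of dicts, best first, with "score" (0 to 1); they miss things now and then, are a little off and sometimes report something else, mostly with a low value. They report only what shows in the picture. A call takes as long as a camera call. They do not tell look-alikes from the thing itself.
- spotter.boxes_of(name, picture): "at" ([x, y, z] in m, in the coordinates of the camera as it stood for that picture, good to about 4 mm: the middle of the surface that is visible of it).
The state is a dict: "time": time; "q": joint angles; "joint_velocities": joint speeds; "joint_torque": joint torques, N m; "position": TCP position; "tool_rot": TCP orientation; "ft_force": force on the tool from outside, world axes, zero at the start; "moment": the same for the moment, N m; "grip_width": finger opening in m.
Only numpy, scipy, OpenCV 4.12 (cv2) and the standard library are available. Lean on these libraries where they do the work, as an engineer would, in place of code of your own. Each camera call takes 0.05 s, during which the arm holds its last target.

## Working session

There is one attempt and no reset: what is moved stays moved. The work goes in short steps, Python scripts to look and compute and a shell command to move; the robot and the scene stay as the last step left them, time stands still between calls to the robot, and variables do not carry over. Pictures are saved under pics/ and viewed, and the job is handed in when it is done.

```bash
ls -la; mkdir -p pics; python3 - <<'E'
from rig import robot, viewer, spotter
import cv2
o=robot.get_obs();print({k:(v if not hasattr(v,'round') else v) for k,v in o.items()})
for n in ["scene","top","wrist"]:
    c=viewer.camera(n);cv2.imwrite(f"pics/a_{n}.png",c["img"][:,:,::-1]);print(n,c["xyz"],c["attitude"],c["camera_matrix"],c["distortion"],c["shot"])
E
```

```text
total 12
drwxr-xr-x  3 agent agent 4096 Dec  6 21:24 .
drwxr-xr-x 23 root  root  4096 Dec  6 21:24 ..
drwxr-xr-x  2 agent agent 4096 Dec  6 21:24 pics
{'time': 0.0, 'q': array([-1.32850121e+00,  5.28465413e-01,  1.43393279e+00, -2.42470370e-05,
        1.18139808e+00, -1.78523033e-01]), 'joint_velocities': array([ 1.05985067e-03,  1.97572031e-04,  1.75359111e-04, -3.48767863e-06,
        1.37109384e-03,  4.50238401e-04]), 'joint_torque': array([-1.15659745e-04, -4.40040421e+01, -1.76592994e+01,  6.32997626e-02,
        5.81435440e-02, -1.61704470e-04]), 'position': array([ 0.25514107, -0.5697264 ,  0.22156241]), 'tool_rot': array([ 9.77943999e-01,  2.08864357e-01, -4.63318414e-05, -1.10090152e-03]), 'ft_force': array([-0.10577329,  0.24546155,  0.81809013]), 'moment': array([ 0.01596452, -0.01416451,  0.02478264]), 'grip_width': 0.08726576146138679}
scene [ 1.32121153 -0.5364008   1.23259317] [ 0.84264295  0.41105065 -0.15006283 -0.31380147] [[505.32438369   0.         319.53119783]
 [  0.         505.32438369 241.10137453]
 [  0.           0.           1.        ]] [0.02275858 0.         0.         0.         0.        ] 1
top [0.38972151 0.06902961 1.2663693 ] [ 0.71412855 -0.69575652  0.04754611 -0.06068477] [[446.1358657    0.         324.98851115]
 [  0.         446.1358657  243.94754441]
 [  0.           0.           1.        ]] [0.00141565 0.         0.         0.         0.        ] 2
wrist [ 0.32409899 -0.53894463  0.3830738 ] [ 0.8309651  -0.53841475 -0.07657553  0.11722943] [[377.39980727   0.         320.28806998]
 [  0.         377.39980727 234.72637359]
 [  0.           0.           1.        ]] [-0.06505743  0.          0.          0.          0.        ] 3
```

View pics/a_scene.png

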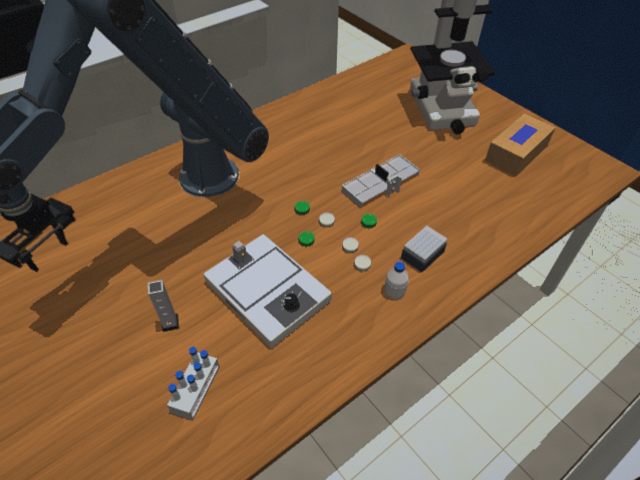

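View pics/a_top.png

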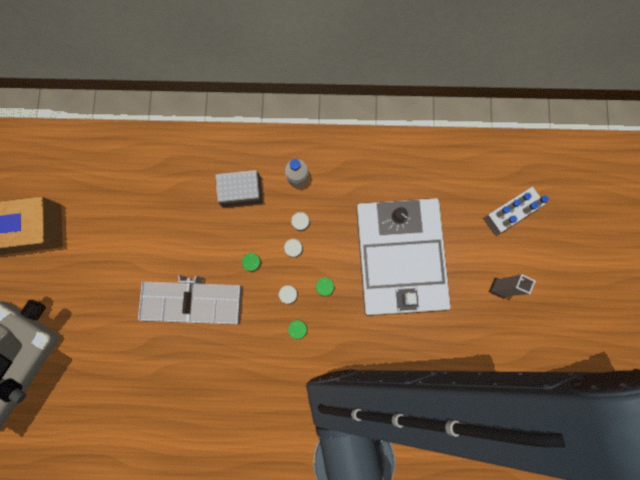

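View pics/a_wrist.png

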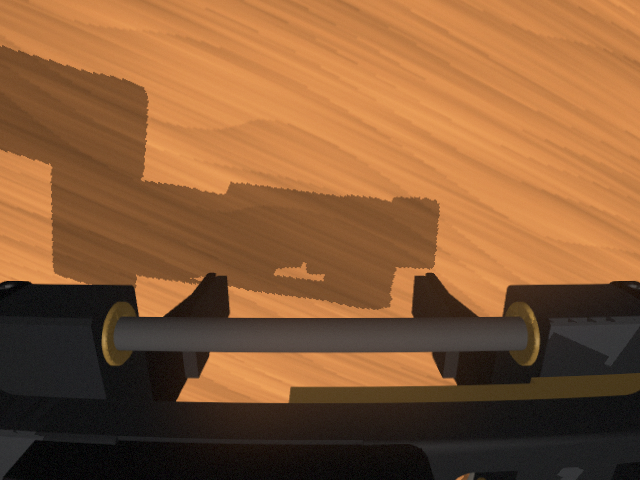

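```bash
cat > h.py <<'E'
from rig import robot, viewer, spotter
import numpy as np, cv2
from scipy.spatial.transform import Rotation as R
np.set_printoptions(precision=4,suppress=True)
def cam(n,save=None):
    c=viewer.camera(n)
    if save: cv2.imwrite(f"pics/{save}.png",c["img"][:,:,::-1])
    return c
def pose(c): return R.from_quat(c["attitude"]).as_matrix(),np.array(c["xyz"])
def ray(c,uv):
    uv=np.array(uv,float).reshape(-1,1,2)
    p=cv2.undistortPoints(uv,np.array(c["camera_matrix"]),np.array(c["distortion"])).reshape(-1,2)
    Rm,t=pose(c); d=np.c_[p,np.ones(len(p))]@Rm.T
    return t,d
def onz(c,uv,z):
    t,d=ray(c,uv); return t+d*((z-t[2])/d[:,2])[:,None]
def proj(c,P):
    Rm,t=pose(c); Pc=(np.array(P,float).reshape(-1,3)-t)@Rm
    return cv2.projectPoints(Pc,np.zeros(3),np.zeros(3),np.array(c["camera_matrix"]),np.array(c["distortion"]))[0].reshape(-1,2)
def spot(c,name):
    Rm,t=pose(c)
    return [(round(d["score"],2),t+Rm@np.array(d["at"])) for d in spotter.boxes_of(name,c)]
def state():
    o=robot.get_obs();Rm=R.from_quat(o["tool_rot"]).as_matrix();return o,Rm,np.array(o["position"])
def need(P,yaw=None):
    """rows needed to reach TCP P with tool down, jaw axis (tool y) at world yaw (mod pi nearest)"""
    o,Rm,p=state()
    print("t %.2f"%o["time"],"tcp",p,"jawyaw %.4f"%np.arctan2(Rm[1,1],Rm[0,1]),"w %.4f"%o["grip_width"],"F",o["ft_force"],"q",o["q"])
    s=Rm.T@(np.array(P)-p)/0.04
    if yaw is None: yaw=np.arctan2(Rm[1,1],Rm[0,1])
    best=None
    for k in(-2,-1,0,1,2):
        y=np.array([np.cos(yaw+k*np.pi),np.sin(yaw+k*np.pi),0]);z=np.array([0,0,-1.]);x=np.cross(y,z)
        T=np.c_[x,y,z];rv=R.from_matrix(Rm.T@T).as_rotvec()/np.radians(5)
        if best is None or np.linalg.norm(rv)<np.linalg.norm(best): best=rv
    print("turn units",best,"shift units",s)
E
python3 - <<'E'
from h import *
for n in ["top","scene"]:
    c=cam(n)
    for k in ["column_center","tray_grip","dish1_center","dial_grip","reagent_bottle","tip_box","tube_rack","stub_foot","snap_button"]:
        for s in spot(c,k): print(n,k,s)
    if n=="top":
        print("dishes by pixel",onz(c,[(301,221),(293,248),(288,295),(251,262),(325,287),(297,330)],0.02))
        print("base corners", onz(c,[(358,204),(437,199),(449,308),(366,314)],0.05))
        print("stubtop, dial",onz(c,[(409,298)],0.116),onz(c,[(400,215)],0.087))
        print("coltop",onz(c,[(516,283),(526,275),(535,283),(525,292)],0.178))
        print("tray rib, corners",onz(c,[(187,299)],0.07),onz(c,[(138,322),(240,324),(241,285),(142,281)],0.03))
        im=c["img"]
        for nm,(x,y,w) in {"tray":(190,300,60),"stub":(405,255,70),"col":(515,285,40)}.items():
            cv2.imwrite(f"pics/b_{nm}.png",cv2.resize(im[y-w:y+w,x-w:x+w,::-1],(600,600),interpolation=cv2.INTER_CUBIC))
E
```

```text
top column_center (0.94, array([ 0.4731, -0.3893,  0.1233]))
top tray_grip (0.65, array([0.4095, 0.4601, 0.0314]))
top dial_grip (0.73, array([ 0.6599, -0.1083,  0.0887]))
top reagent_bottle (0.71, array([0.7673, 0.1822, 0.0854]))
top tip_box (0.75, array([0.7267, 0.3441, 0.0695]))
top tube_rack (0.66, array([ 0.6806, -0.4206,  0.0518]))
top stub_foot (0.77, array([ 0.5469, -0.1178,  0.0504]))
dishes by pixel [[0.6464 0.1651 0.02  ]
 [0.5681 0.185  0.02  ]
 [0.4357 0.1939 0.02  ]
 [0.5253 0.3019 0.02  ]
 [0.4606 0.0916 0.02  ]
 [0.3408 0.1653 0.02  ]]
base corners [[ 0.6925  0.0051  0.05  ]
 [ 0.7119 -0.2148  0.05  ]
 [ 0.4114 -0.2436  0.05  ]
 [ 0.3894 -0.0212  0.05  ]]
stubtop, dial [[ 0.4328 -0.1254  0.116 ]] [[ 0.6555 -0.1064  0.087 ]]
coltop [[ 0.4735 -0.3728  0.178 ]
 [ 0.4935 -0.3976  0.178 ]
 [ 0.4747 -0.4184  0.178 ]
 [ 0.4523 -0.3935  0.178 ]]
tray rib, corners [[0.416 0.459 0.07 ]] [[0.3506 0.6027 0.03  ]
 [0.353  0.3212 0.03  ]
 [0.4594 0.3245 0.03  ]
 [0.4633 0.6018 0.03  ]]
scene column_center (0.88, array([ 0.4876, -0.3905,  0.1049]))
scene column_center (0.4, array([ 0.5779, -0.1338,  0.0492]))
scene tray_grip (0.77, array([0.412 , 0.4472, 0.0263]))
scene dial_grip (0.51, array([ 0.6705, -0.1138,  0.0775]))
scene reagent_bottle (0.94, array([0.7934, 0.1614, 0.078 ]))
scene reagent_bottle (0.44, array([ 0.6712, -0.1126,  0.0822]))
scene tip_box (0.81, array([0.7482, 0.3206, 0.0636]))
scene tube_rack (0.64, array([ 0.7038, -0.4432,  0.0454]))
scene stub_foot (0.68, array([ 0.5774, -0.1329,  0.0473]))
```

```bash
python3 -c "
import cv2,numpy as np
a=[cv2.imread(f'pics/b_{n}.png') for n in('tray','stub','col')]
cv2.imwrite('pics/b_all.png',cv2.resize(np.hstack(a),(798,266),interpolation=cv2.INTER_AREA))"
```

```text
(no output)
```

View pics/b_col.png

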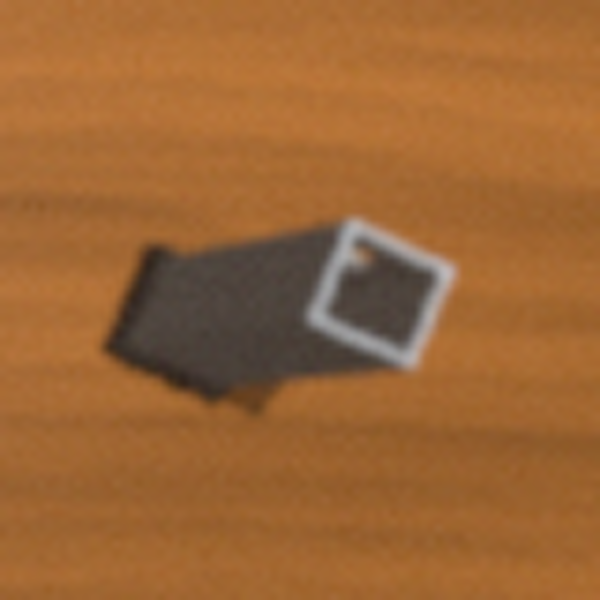

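View pics/b_stub.png

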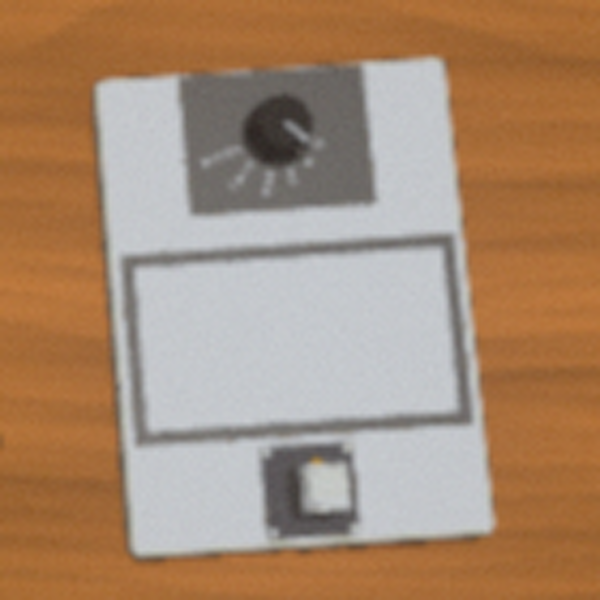

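View pics/b_tray.png

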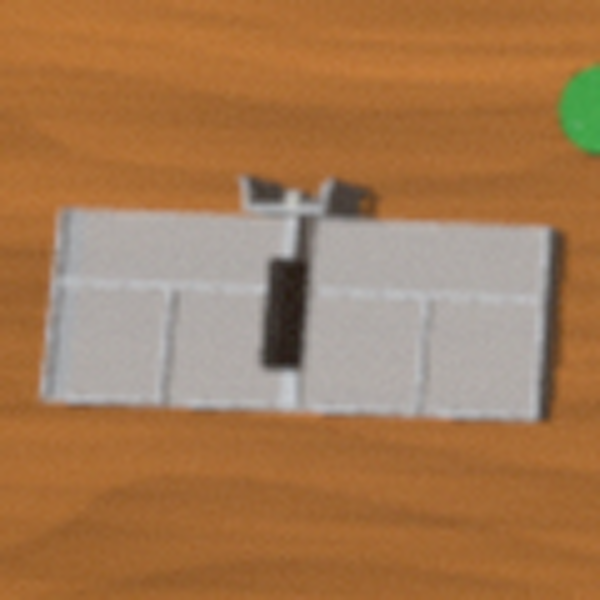

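```bash
python3 - <<'E'
from h import *
c=cam("top")
k=np.array([(350,218),(455,268),(412,368),(308,322)])/7.5+[475,245]-0.0
P=onz(c,k,0.178);print("col",P,P.mean(0),[np.arctan2(*(P[(i+1)%4]-P[i])[[1,0]]) for i in range(4)])
s=140/600
k=np.array([(97,80),(443,58),(494,530),(135,555)])*s+[335,185]
P=onz(c,k,0.05);print("base",P,[np.arctan2(*(P[(i+1)%4]-P[i])[[1,0]]) for i in range(4)],[np.linalg.norm(P[(i+1)%4]-P[i]) for i in range(4)])
rear=(P[2]+P[3])/2;front=(P[0]+P[1])/2;u=(front-rear)/np.linalg.norm(front-rear);print("stub est",rear+.035*u,"yaw",np.arctan2(u[1],u[0]))
print("stub top",onz(c,np.array([(304,461),(354,461),(354,514),(304,514)]).mean(0)*s+[335,185],0.116), "dial",onz(c,np.array([279,130])*s+[335,185],0.087))
s=.2
k=np.array([(65,208),(551,228),(543,418),(43,402)])*s+[130,240]
P=onz(c,k,0.03);print("tray",P,P.mean(0),[np.arctan2(*(P[(i+1)%4]-P[i])[[1,0]]) for i in range(4)],[np.linalg.norm(P[(i+1)%4]-P[i]) for i in range(4)])
k=np.array([(270,260),(308,262),(300,370),(262,367)])*s+[130,240]
P=onz(c,k,0.07);print("rib",P,P.mean(0))
cs=cam("scene");im=cs["img"]
cv2.imwrite("pics/c_sc.png",np.hstack([cv2.resize(im[270:350,120:200,::-1],(400,400),interpolation=2),cv2.resize(im[225:305,215:295,::-1],(400,400),interpolation=2)]))
E
```

```text
col [[ 0.4955 -0.3873  0.178 ]
 [ 0.4802 -0.4202  0.178 ]
 [ 0.4477 -0.4051  0.178 ]
 [ 0.4616 -0.3725  0.178 ]] [ 0.4712 -0.3963  0.178 ] [np.float64(-2.005408316534227), np.float64(2.7061977197151594), np.float64(1.1685309420149845), np.float64(-0.40996123398685114)]
base [[ 0.6934  0.0062  0.05  ]
 [ 0.7133 -0.2186  0.05  ]
 [ 0.4098 -0.247   0.05  ]
 [ 0.3881 -0.0226  0.05  ]] [np.float64(-1.482415221393375), np.float64(-3.048429342059904), np.float64(1.6669673515458634), np.float64(0.09390338240575673)] [np.float64(0.22565720773234857), np.float64(0.30487302283260115), np.float64(0.22542871894681119), np.float64(0.30663026588866477)]
stub est [ 0.4338 -0.1315  0.05  ] yaw 0.09353441031816875
stub top [[ 0.4311 -0.1324  0.116 ]] dial [[ 0.6546 -0.1067  0.087 ]]
tray [[0.4617 0.5988 0.03  ]
 [0.4577 0.3266 0.03  ]
 [0.3539 0.3251 0.03  ]
 [0.355  0.6014 0.03  ]] [0.4071 0.463  0.03  ] [np.float64(-1.5853893453351078), np.float64(-3.1273902064807), np.float64(1.5669905526999948), np.float64(-0.023976525391156255)] [np.float64(0.27226561329844534), np.float64(0.1037719892567185), np.float64(0.2762707721060557), np.float64(0.10671381006603886)]
rib [[0.4344 0.4685 0.07  ]
 [0.4339 0.4479 0.07  ]
 [0.3766 0.448  0.07  ]
 [0.3777 0.4685 0.07  ]] [0.4056 0.4582 0.07  ]
```

View pics/c_sc.png

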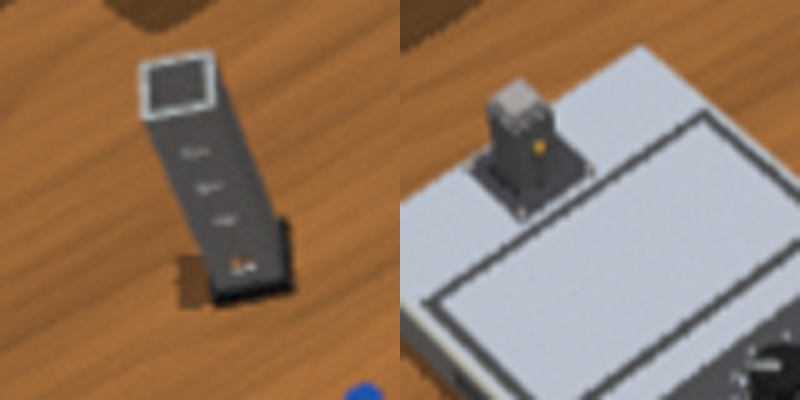

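```bash
python3 - <<'E'
from h import *
c=cam("wrist");Rm,t=pose(c);o,T,p=state();print("cam in tool",T.T@(t-p),T.T@Rm)
need([.4712,-.3963,.25],-0.42+np.pi/2)
E
```

```text
cam in tool [ 0.0756 -0.0003 -0.1614] [[-0.     -0.9607 -0.2776]
 [ 1.     -0.0003  0.0009]
 [-0.0009 -0.2776  0.9607]]
t 1.30 tcp [ 0.2553 -0.5704  0.2225] jawyaw -1.1500 w 0.0870 F [ 0.1522  0.4628 -0.169 ] q [-1.3285  0.5275  1.4327  0.      1.1814 -0.1785]
turn units [-0.0005 -0.0003  9.6349] shift units [ 6.7042 -1.7692 -0.6864]
```

```bash
python3 -m crank '0 0 1 1 -.2 -.3 -1;0 0 1 1 -.1 -.2 -1;0 0 1 1 0 -.1 -1;0 0 1 1 .1 -.1 -1;0 0 1 1 .1 0 -1'; python3 - <<'E'
from h import *
need([.4712,-.3963,.25],-0.42+np.pi/2)
E
```

```text
time: 1.92
position: [0.4464, -0.52, 0.2517]
tool_rot: [1.0, -0.018, -0.0, 0.0]
ft_force: [-1.3, -0.6, -0.1]
grip_width: 0.0871
t 1.93 tcp [ 0.4464 -0.52    0.2517] jawyaw -1.6066 w 0.0871 F [-1.3332 -0.6386 -0.06  ] q [-1.0238  0.5852  1.2347 -0.0006  1.3217  0.5829]
turn units [0.004  0.005  4.4028] shift units [ 0.5096 -3.1117  0.0416]
```

```bash
python3 -m crank '0 0 1 .2 -1 0 -1;0 0 1 .3 -1 0 -1;0 0 1 .3 -.7 0 -1;0 0 1 .1 0 0 -1;0 0 0.4 0 0 0 -1'; python3 - <<'E'
from h import *
need([.4712,-.3963,.25],-0.42+np.pi/2)
c=cam("wrist","d1")
E
```

```text
time: 2.55
position: [0.4995, -0.4143, 0.2504]
tool_rot: [0.977, -0.213, 0.0, 0.0]
ft_force: [-0.3, -0.2, -0.1]
grip_width: 0.0871
t 2.55 tcp [ 0.4995 -0.4143  0.2504] jawyaw -1.9994 w 0.0871 F [-0.3022 -0.1536 -0.1032] q [-0.8644  0.5328  1.3381  0.0002  1.27    1.135 ]
turn units [ 0.0016 -0.0074 -0.0983] shift units [-0.8294 -0.1146  0.0102]
```

View pics/d1.png

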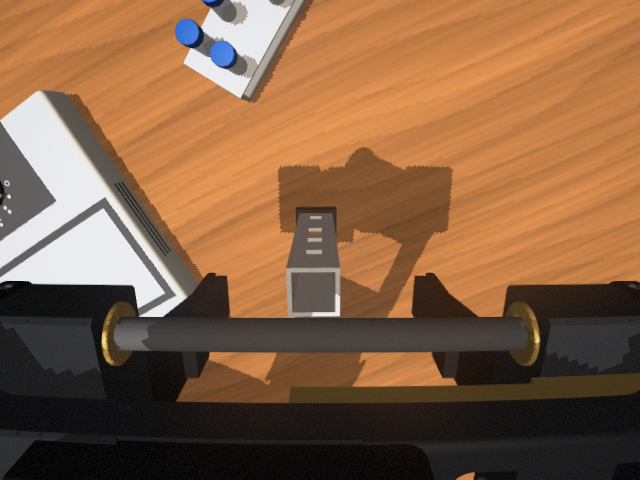

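```bash
python3 - <<'E'
from h import *
c=cam("wrist");im=c["img"]
cv2.imwrite("pics/d2.png",cv2.resize(im[195:330,270:360,::-1],(540,810)[::1],interpolation=2)[:600])
P=onz(c,[(286.5,268),(339,268),(340.5,317),(288.5,317)],.178);print(P,P.mean(0),[np.arctan2(*(P[(i+1)%4]-P[i])[[1,0]]) for i in range(4)],[np.linalg.norm(P[(i+1)%4]-P[i]) for i in range(4)])
E
```

```text
[[ 0.4951 -0.3879  0.178 ]
 [ 0.4807 -0.4195  0.178 ]
 [ 0.4471 -0.4058  0.178 ]
 [ 0.462  -0.3732  0.178 ]] [ 0.4712 -0.3966  0.178 ] [np.float64(-1.999805685415376), np.float64(2.7556311878762827), np.float64(1.1420193191472885), np.float64(-0.41750335634729413)] [np.float64(0.03475961360170579), np.float64(0.03621454024054111), np.float64(0.03590167985990126), np.float64(0.036191727898549526)]
```

View pics/d2.png

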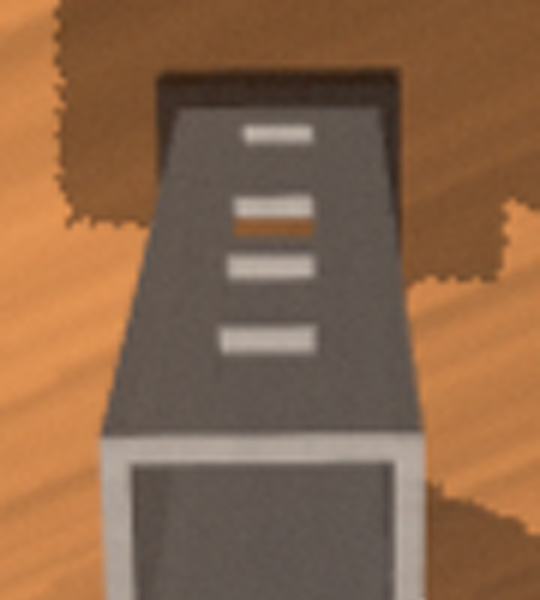

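```bash
python3 -m crank '0 0 0 -.83 -.12 0 -1;0 0 0 0 0 .6 -1'; python3 - <<'E'
from h import *
need([.4712,-.3966,.122],-0.4286+np.pi/2)
E
```

```text
time: 2.9
position: [0.4712, -0.3974, 0.2279]
tool_rot: [0.977, -0.211, 0.002, 0.002]
ft_force: [-0.2, -1.1, 0.0]
grip_width: 0.087
t 2.90 tcp [ 0.4712 -0.3974  0.2279] jawyaw -1.9968 w 0.0870 F [-0.1891 -1.1496  0.0354] q [-0.8817  0.5079  1.4536  0.      1.1746  1.1151]
turn units [ 0.0275 -0.0569  0.0297] shift units [-0.0225 -0.0251  2.6462]
```

```bash
python3 -m crank '0 0 0 0 0 1 -1;0 0 0 0 0 1 -1;0 0 0 0 0 .6 -1;0 0 0 0 0 0 -1'; python3 - <<'E'
from h import *
need([.4712,-.3966,.122],-0.4286+np.pi/2)
E
```

```text
time: 3.4
position: [0.4704, -0.3987, 0.1207]
tool_rot: [0.978, -0.211, 0.002, 0.002]
ft_force: [-0.6, -0.1, -0.9]
grip_width: 0.0868
t 3.40 tcp [ 0.4704 -0.3987  0.1207] jawyaw -1.9958 w 0.0868 F [-0.582  -0.1314 -0.9158] q [-0.884   0.6403  1.5469 -0.0003  0.9489  1.112 ]
turn units [ 0.0297 -0.0547  0.0417] shift units [-0.0036 -0.0561 -0.0322]
```

```bash
python3 -m crank '0.03 -.055 .04 0 -.05 0 -1;0 0 0 0 0 0 1;0 0 0 0 0 0 1;0 0 0 0 0 0 1;0 0 0 0 0 0 1' 45;python3 -m crank '0 0 0 0 0 0 1;0 0 0 0 0 0 1'; python3 - <<'E'
from h import *
need([.4712,-.3966,.122],-0.4286+np.pi/2)
E
```

```text
time: 4.03
position: [0.4733, -0.3992, 0.1253]
tool_rot: [0.977, -0.212, 0.003, 0.002]
ft_force: [-0.3, -0.4, -0.4]
grip_width: 0.0552
time: 4.28
position: [0.4733, -0.3991, 0.1254]
tool_rot: [0.977, -0.212, 0.003, 0.002]
ft_force: [-2.9, -5.3, -3.0]
grip_width: 0.0358
t 4.28 tcp [ 0.4733 -0.3991  0.1254] jawyaw -1.9990 w 0.0358 F [-2.8831 -5.2736 -2.9836] q [-0.881   0.6356  1.5395  0.0003  0.9583  1.1179]
turn units [ 0.0381 -0.0847  0.0044] shift units [-0.0736 -0.0356  0.0853]
```

```bash
python3 -m crank '.04 -.08 0 0 0 -.5 1;0 0 0 0 0 -1 1;0 0 0 0 0 -1 1;0 0 0 0 0 -1 1;0 0 0 0 0 -.4 1'; python3 - <<'E'
from h import *
need([.4325,-.132,.28],0.094+np.pi/2)
cam("wrist","e1")
E
```

```text
time: 4.9
position: [0.4706, -0.3962, 0.2792]
tool_rot: [0.977, -0.213, -0.006, -0.005]
ft_force: [-0.1, -0.7, -3.9]
grip_width: 0.0359
t 4.90 tcp [ 0.4706 -0.3962  0.2792] jawyaw -1.9991 w 0.0359 F [-0.1322 -0.6695 -3.8813] q [-0.8813  0.4642  1.3792  0.0001  1.3137  1.1178]
turn units [-0.1185  0.1354 -5.9849] shift units [-3.608  -5.6127  0.0687]
```

View pics/e1.png

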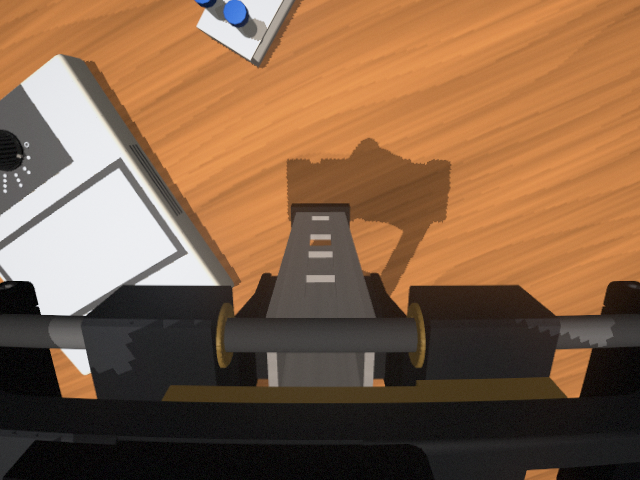

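```bash
python3 - <<'E'
from h import *
c=cam("wrist");im=c["img"]
cv2.imwrite("pics/e2.png",cv2.resize(im[195:320,265:380,::-1],None,fx=4.8,fy=4.8,interpolation=2))
o,T,p=state()
def col(xc,zf,ty=0,rx=0):
    # column frame in tool: x=toolx, z up = -toolz
    pts=[]
    for X,Y,Z in [(22,-22,0),(22,22,0),(22,22,14),(22,-22,14)]+[(18,s*6,h) for h in(76,98,108,130,140,162) for s in(-1,1)]+[(18,-6,28),(18,6,40)]:
        X,Y,Z=np.array([X,Y,Z])/1000
        pts.append([xc+X,Y,zf-Z])
    return proj(c,(np.array(pts)@T.T)+p)
print(col(0,.1254).round(1).tolist());print(col(-.003,.1254).round(1).tolist())
E
```

```text
[[291.1, 198.6], [347.9, 198.6], [349.3, 202.1], [289.7, 202.1], [309.1, 229.3], [329.7, 229.3], [308.0, 240.2], [330.7, 240.2], [307.4, 246.0], [331.3, 246.0], [305.8, 261.0], [332.7, 261.0], [305.0, 269.1], [333.5, 269.1], [302.7, 291.0], [335.5, 290.9], [311.0, 211.5], [328.4, 215.3]]
[[291.2, 202.4], [347.8, 202.4], [349.2, 206.1], [289.8, 206.1], [309.2, 234.2], [329.6, 234.2], [308.0, 245.6], [330.7, 245.6], [307.4, 251.6], [331.2, 251.6], [305.9, 267.3], [332.6, 267.2], [305.0, 275.7], [333.4, 275.7], [302.8, 298.4], [335.4, 298.4], [311.0, 215.6], [328.3, 219.6]]
```

View pics/e2.png

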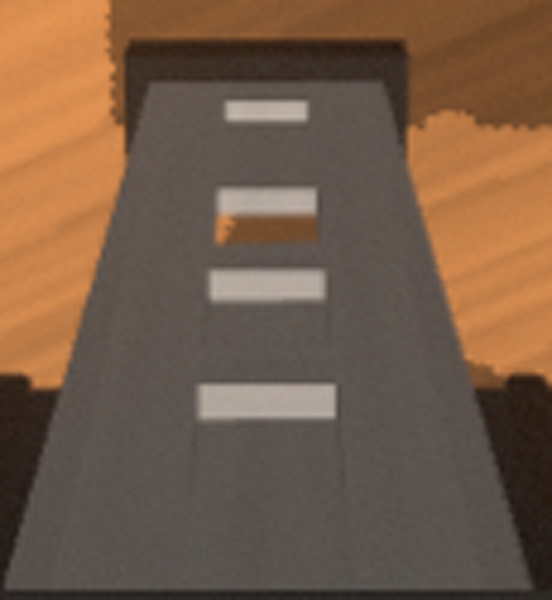

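```bash
python3 -m crank '-.1 .1 -1 -.9 -.5 0 1;0 0 -1 -1 -.6 0 1;0 0 -1 -1 -.8 0 1;0 0 -1 -.5 -1 0 1;0 0 -1 0 -1 0 1'; python3 - <<'E'
from h import *
need([.385,-.215,.28],0.094+np.pi/2)
E
```

```text
time: 5.62
position: [0.3682, -0.1974, 0.2717]
tool_rot: [1.0, 0.009, -0.007, -0.005]
ft_force: [0.1, -0.6, -3.3]
grip_width: 0.0356
t 5.62 tcp [ 0.3682 -0.1974  0.2717] jawyaw -1.5533 w 0.0356 F [ 0.0733 -0.5947 -3.3419] q [-0.7594  0.1832  1.8445 -0.0026  1.1313  0.795 ]
turn units [-0.1269  0.1568 -0.8762] shift units [ 0.4101  0.4439 -0.2168]
```

```bash
python3 -m crank '-.13 .16 -.88 .2 .4 -.2 1;0 0 0 0 0 0 1'; python3 - <<'E'
from h import *
need([.385,-.215,.28],0.094+np.pi/2)
cam("wrist","f1")
E
```

```text
time: 5.88
position: [0.374, -0.2082, 0.2769]
tool_rot: [0.999, 0.05, -0.002, -0.003]
ft_force: [-0.5, 0.2, -3.3]
grip_width: 0.0354
t 5.88 tcp [ 0.374  -0.2082  0.2769] jawyaw -1.4710 w 0.0354 F [-0.5344  0.1789 -3.2853] q [-0.7709  0.1873  1.822   0.0009  1.1401  0.6998]
turn units [-0.0733  0.0504  0.0663] shift units [ 0.2567  0.196  -0.0805]
```

View pics/f1.png

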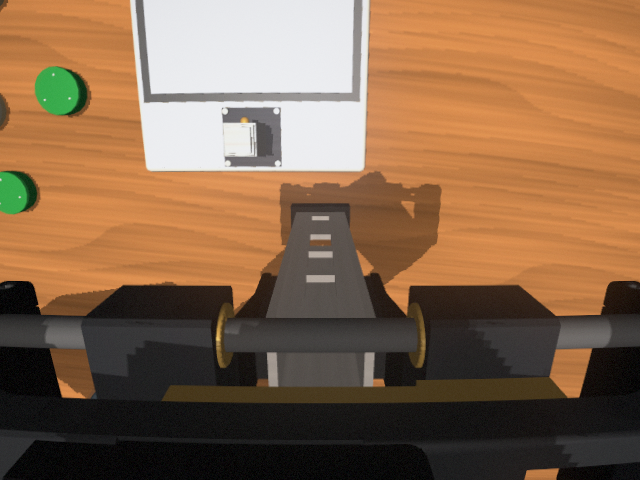

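Stub at about (240,139), with a dark bolted plate around it; the button shows at (244,121). I enlarge and fit the model.

```bash
python3 - <<'E'
from h import *
c=cam("wrist");im=c["img"].copy()
for xy,yaw in [((.4330,-.1320),.094)]:
  for (h,w) in ((.05,.014),(.108,.014),(.108,.0105),(.116,.0105)):
    q=np.array([(w,w),(w,-w),(-w,-w),(-w,w)]);cy,sy=np.cos(yaw),np.sin(yaw)
    P=np.c_[q@np.array([[cy,sy],[-sy,cy]])+xy,np.full(4,h)];uv=proj(c,P);print(h,w,uv.round(1).tolist())
big=cv2.resize(im[95:180,200:300,::-1],None,fx=7,fy=7,interpolation=2)
cv2.imwrite("pics/f2.png",big)
P=onz(c,[(133,20),(148,170),(364,170)],.05);print(P)
E
```

```text
0.05 0.014 [[239.5, 118.8], [267.6, 118.7], [268.4, 147.5], [240.8, 147.5]]
0.108 0.014 [[224.7, 118.0], [257.7, 117.9], [258.8, 151.7], [226.5, 151.7]]
0.108 0.0105 [[229.0, 122.3], [253.7, 122.2], [254.6, 147.6], [230.3, 147.6]]
0.116 0.0105 [[226.6, 122.3], [251.9, 122.2], [252.9, 148.1], [228.0, 148.2]]
[[ 0.5286 -0.0098  0.05  ]
 [ 0.3861 -0.0234  0.05  ]
 [ 0.4076 -0.2458  0.05  ]]
```

View pics/f2.png

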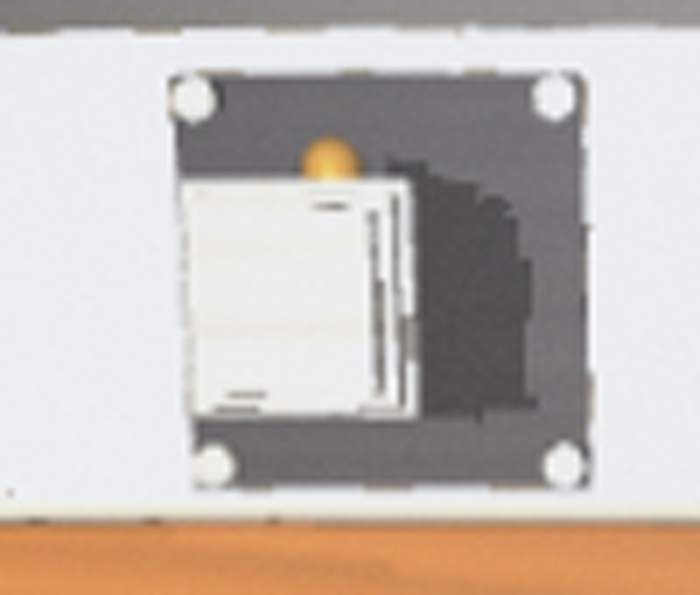

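```bash
python3 - <<'E'
from h import *
need([.4337,-.1324,.265],0.097+np.pi/2)
E
```

```text
t 5.97 tcp [ 0.3725 -0.2068  0.2761] jawyaw -1.4718 w 0.0360 F [-0.3255  0.9265 -2.9575] q [-0.771   0.1875  1.8244  0.0012  1.1423  0.7002]
turn units [-0.1179  0.0838  0.0238] shift units [ 1.7075 -1.6957  0.2813]
```

```bash
python3 -m crank '-.1 .08 0 .85 -.85 0 1;0 0 0 .8 -.8 0 1;0 0 0 0 0 0 1'; python3 - <<'E'
from h import *
need([.4337,-.1324,.255],0.097+np.pi/2)
E
```

```text
time: 6.35
position: [0.4316, -0.1336, 0.2737]
tool_rot: [0.999, 0.045, -0.002, -0.002]
ft_force: [0.2, -0.5, -2.6]
grip_width: 0.0358
t 6.35 tcp [ 0.4316 -0.1336  0.2737] jawyaw -1.4803 w 0.0358 F [ 0.25   -0.4813 -2.6351] q [-0.5492  0.2269  1.7771  0.0012  1.1442  0.9305]
turn units [-0.0551  0.0533 -0.0739] shift units [ 0.0571 -0.0239  0.4666]
```

```bash
python3 -m crank '-.05 .05 -.07 .05 -.02 .3 1;0 0 0 0 0 .1 1;0 0 0 0 0 0 1'; python3 - <<'E'
from h import *
need([.4337,-.1324,.24],0.097+np.pi/2)
c=cam("wrist","g1");c=cam("scene")
cv2.imwrite("pics/g2.png",cv2.resize(c["img"][200:300,190:310,::-1],None,fx=5,fy=5,interpolation=2))
E
```

```text
time: 6.72
position: [0.4313, -0.1333, 0.2558]
tool_rot: [0.999, 0.047, -0.003, -0.001]
ft_force: [-0.7, 0.6, -2.5]
grip_width: 0.0359
t 6.72 tcp [ 0.4313 -0.1333  0.2558] jawyaw -1.4763 w 0.0359 F [-0.6687  0.6038 -2.5344] q [-0.5471  0.2496  1.8035 -0.0016  1.0939  0.93  ]
turn units [-0.0243  0.0593 -0.0286] shift units [ 0.0627 -0.015   0.3937]
```

View pics/g1.png

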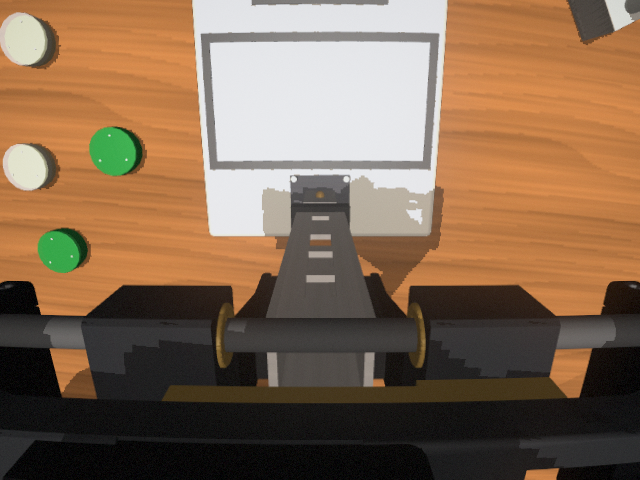

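View pics/g2.png

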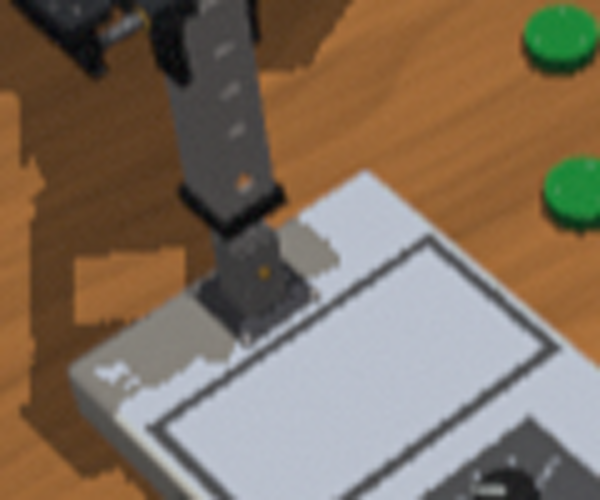

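```bash
python3 - <<'E'
from h import *
c=cam("wrist");im=c["img"]
cv2.imwrite("pics/g3.png",cv2.resize(im[165:290,265:380,::-1],None,fx=4.8,fy=4.8,interpolation=2))
o,T,p=state();print(p)
yaw=.097
S=np.array([.4309,-.1332,.05]);f=lambda x,y,z:S+[x*np.cos(yaw)-y*np.sin(yaw),x*np.sin(yaw)+y*np.cos(yaw),z]
print(proj(c,[f(.0195,0,.034),f(.014,.014,0),f(.014,-.014,0),f(.029,.029,0),f(.029,-.029,0)]))
E
```

```text
[ 0.4319 -0.1334  0.2564]
[[320.1277 191.3774]
 [305.922  191.0477]
 [334.4443 190.9836]
 [290.2969 175.8099]
 [349.9982 175.6722]]
```

View pics/g3.png

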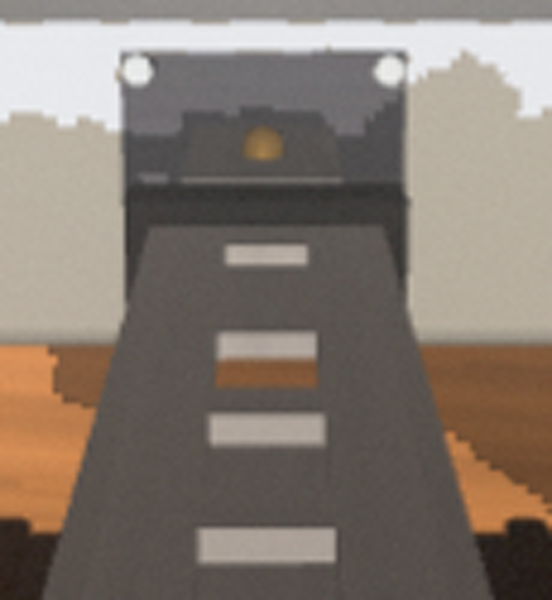

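```bash
python3 -m crank '0 .05 -.03 .05 -.02 .2 1;0 0 0 0 0 .2 1;0 0 0 0 0 .1 1'; python3 - <<'E'
from h import *
need([.4337,-.1324,.23],0.097+np.pi/2)
E
```

```text
time: 7.25
position: [0.4342, -0.1329, 0.2358]
tool_rot: [0.999, 0.048, 0.001, -0.0]
ft_force: [-0.5, 0.4, -2.9]
grip_width: 0.036
t 7.25 tcp [ 0.4342 -0.1329  0.2358] jawyaw -1.4741 w 0.0360 F [-0.4875  0.3547 -2.8549] q [-0.545   0.278   1.8296  0.0018  1.032   0.9281]
turn units [-0.0002 -0.0285 -0.0031] shift units [-0.0118 -0.0142  0.145 ]
```

```bash
python3 -m crank '0 0 0 0 -.01 .15 1;0 0 0 0 0 .15 1;0 0 0 0 0 .15 1'; python3 - <<'E'
from h import *
need([.4337,-.1324,.2],0.097+np.pi/2)
E
```

```text
time: 7.62
position: [0.4343, -0.1325, 0.2165]
tool_rot: [0.999, 0.048, 0.001, -0.0]
ft_force: [-0.2, -0.2, -2.5]
grip_width: 0.036
t 7.62 tcp [ 0.4343 -0.1325  0.2165] jawyaw -1.4739 w 0.0360 F [-0.1511 -0.1835 -2.4817] q [-0.544   0.3069  1.854   0.0019  0.9788  0.9289]
turn units [-0.001  -0.0282 -0.0015] shift units [-0.0162 -0.0027  0.4126]
```

```bash
python3 -m crank '0 0 0 0 0 .15 1;0 0 0 0 0 .15 1;0 0 0 0 0 .15 1;0 0 0 0 0 .15 1' 55; python3 - <<'E'
from h import *
need([.4337,-.1324,.1754],0.097+np.pi/2)
E
```

```text
time: 8.12
position: [0.4351, -0.1327, 0.1927]
tool_rot: [0.999, 0.048, 0.002, 0.0]
ft_force: [-0.8, 0.3, 4.1]
grip_width: 0.0358
t 8.12 tcp [ 0.4351 -0.1327  0.1927] jawyaw -1.4744 w 0.0358 F [-0.7671  0.3071  4.1123] q [-0.5438  0.3453  1.8814  0.0024  0.9112  0.9292]
turn units [ 0.0079 -0.0471 -0.0069] shift units [-0.036  -0.0102  0.433 ]
```

```bash
python3 -m crank '0 0 0 0 0 .15 1;0 0 0 0 0 .15 1;0 0 0 0 0 .15 1;0 0 0 0 0 .15 1'; python3 - <<'E'
from h import *
need([.4337,-.1324,.1754],0.097+np.pi/2)
c=cam("wrist","g4");c=cam("scene")
E
```

```text
time: 8.62
position: [0.4356, -0.1327, 0.1745]
tool_rot: [0.999, 0.049, 0.002, 0.0]
ft_force: [-17.1, 8.0, 75.0]
grip_width: 0.0355
t 8.62 tcp [ 0.4356 -0.1327  0.1745] jawyaw -1.4734 w 0.0355 F [-17.0688   7.9994  75.0003] q [-0.5433  0.3765  1.9006  0.0026  0.8601  0.9284]
turn units [ 0.0127 -0.0546  0.0046] shift units [-0.047  -0.0123 -0.0215]
```

View pics/g4.png

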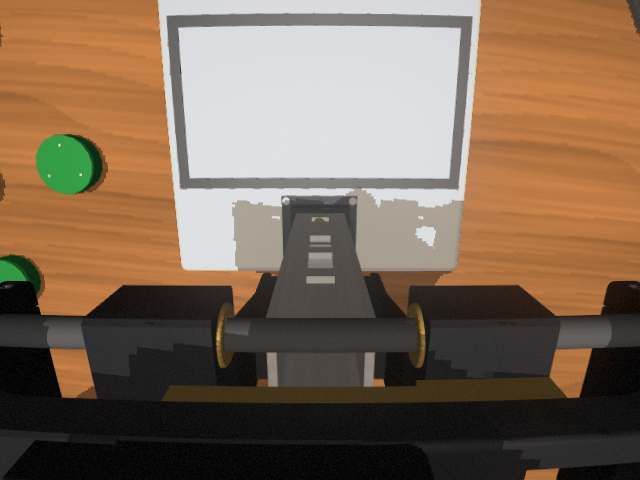

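```bash
python3 -m crank '0 0 0 0 0 -.04 1;0 0 0 0 0 0 1'; python3 - <<'E'
from h import *
need([.4337,-.1324,.1754],0.097+np.pi/2)
c=cam("wrist")
a=cv2.resize(c["img"][190:290,265:375,::-1],None,fx=5,fy=5,interpolation=2)
cv2.imwrite("pics/g5.png",a)
E
```

```text
time: 8.98
position: [0.4354, -0.1323, 0.1768]
tool_rot: [0.999, 0.049, 0.004, 0.001]
ft_force: [-1.3, 0.8, -2.5]
grip_width: 0.0355
t 8.97 tcp [ 0.4354 -0.1323  0.1768] jawyaw -1.4727 w 0.0355 F [-1.3258  0.7819 -2.5285] q [-0.543   0.3711  1.9011  0.0029  0.8619  0.9278]
turn units [ 0.0311 -0.0834  0.0128] shift units [-0.0422 -0.0025  0.0345]
```

View pics/g5.png

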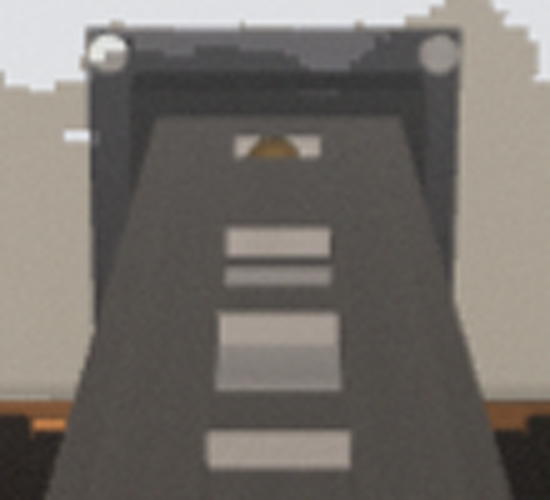

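```bash
python3 -m crank '0 0 0 0 0 -.06 1;0 0 0 0 0 -.02 1;0 0 0 0 0 0 1'; python3 - <<'E'
from h import *
need([.4337,-.1324,.1754],0.097+np.pi/2)
c=cam("scene")
a=cv2.resize(c["img"][215:300,200:300,::-1],None,fx=6,fy=6,interpolation=2)
cv2.imwrite("pics/g6.png",a)
E
```

```text
time: 9.4
position: [0.4353, -0.1324, 0.177]
tool_rot: [0.999, 0.049, 0.002, 0.0]
ft_force: [0.2, 0.3, -3.3]
grip_width: 0.0358
t 9.40 tcp [ 0.4353 -0.1324  0.177 ] jawyaw -1.4730 w 0.0358 F [ 0.157   0.3066 -3.2799] q [-0.5433  0.3718  1.8986  0.003   0.8671  0.9278]
turn units [ 0.0072 -0.0532  0.0092] shift units [-0.0407 -0.0047  0.0407]
```

View pics/g6.png

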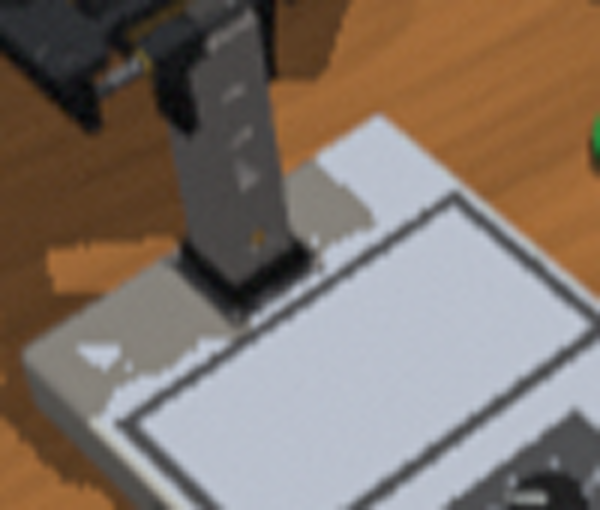

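```bash
python3 -m crank '0 0 0 0 0 -.06 1;0 0 0 0 0 -.06 1;0 0 0 0 0 0 1'; python3 - <<'E'
from h import *
need([.4337,-.1324,.1754],0.097+np.pi/2)
E
```

```text
time: 9.82
position: [0.4347, -0.1325, 0.1779]
tool_rot: [0.999, 0.049, 0.001, -0.0]
ft_force: [2.9, -0.2, -9.3]
grip_width: 0.036
t 9.82 tcp [ 0.4347 -0.1325  0.1779] jawyaw -1.4734 w 0.0360 F [ 2.8889 -0.1769 -9.3073] q [-0.5438  0.3705  1.8972  0.0023  0.8721  0.9281]
turn units [-0.004  -0.0285  0.0049] shift units [-0.0255 -0.0049  0.0636]
```

```bash
python3 -m crank '0 0 0 0 0 .08 1;0 0 0 0 0 .05 1;0 0 0 0 0 .03 1'; python3 -m crank '0 0 0 0 0 0 0;0 0 0 0 0 0 -1;0 0 0 0 0 0 -1'; python3 - <<'E'
from h import *
need([.4337,-.1324,.1754],0.097+np.pi/2)
E
```

```text
time: 10.2
position: [0.4347, -0.1324, 0.1748]
tool_rot: [0.999, 0.049, 0.001, 0.0]
ft_force: [-1.2, 1.0, 2.5]
grip_width: 0.0356
time: 10.58
position: [0.4358, -0.1331, 0.1764]
tool_rot: [0.999, 0.049, 0.003, 0.001]
ft_force: [0.0, 0.6, 0.3]
grip_width: 0.056
t 10.57 tcp [ 0.4358 -0.1331  0.1764] jawyaw -1.4726 w 0.0560 F [0.0208 0.6048 0.2793] q [-0.5435  0.3729  1.8993  0.0019  0.8626  0.9279]
turn units [ 0.0332 -0.072   0.014 ] shift units [-0.0516 -0.0233  0.0243]
```

```bash
python3 -m crank '0 0 0 0 0 0 -1;0 0 0 0 0 -1 -1;0 0 0 0 0 -1 -1;0 0 0 0 0 -1 -1'; python3 - <<'E'
from h import *
need([.40,.458,.28],-np.pi/2)
c=cam("wrist","i1")
E
```

```text
time: 11.08
position: [0.4331, -0.1319, 0.296]
tool_rot: [0.999, 0.049, -0.001, -0.002]
ft_force: [0.9, 0.3, -0.1]
grip_width: 0.086
t 11.07 tcp [ 0.4331 -0.1319  0.296 ] jawyaw -1.4729 w 0.0860 F [ 0.8779  0.288  -0.0958] q [-0.5442  0.1998  1.744   0.0015  1.2012  0.9281]
turn units [-0.0351  0.023   1.1216] shift units [  0.6175 -14.7559   0.4467]
```

View pics/i1.png

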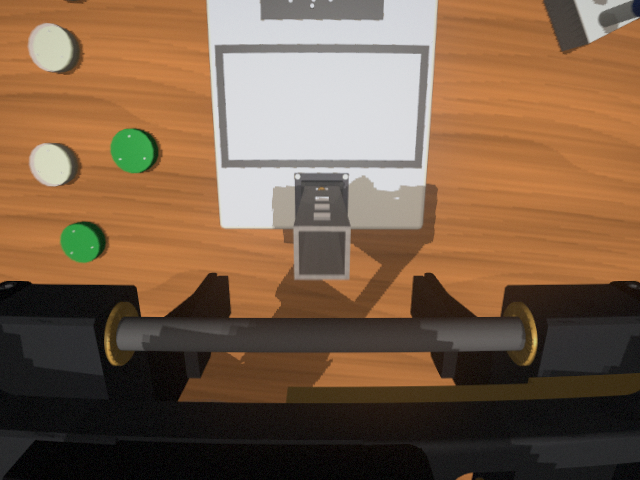

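```bash
python3 - <<'E'
from h import *
c=cam("wrist")
cv2.imwrite("pics/i2.png",cv2.resize(c["img"][165:290,280:365,::-1],None,fx=4.8,fy=4.8,interpolation=2))
E
python3 -m crank '0 0 .2 0 -1 0 -1;0 0 .2 0 -1 0 -1;0 0 .2 0 -1 0 -1;0 0 .2 0 -1 0 -1;0 0 .2 0 -1 0 -1'
python3 -m crank '0 0 .1 0 -1 0 -1;0 0 0 0 -1 0 -1;0 0 0 0 -1 0 -1;0 0 0 0 -1 0 -1;0 0 0 0 -1 0 -1'
python3 - <<'E'
from h import *
need([.40,.458,.28],-np.pi/2)
E
```

```text
time: 11.8
position: [0.4232, 0.0689, 0.2958]
tool_rot: [1.0, 0.0, 0.003, 0.002]
ft_force: [1.1, -0.7, -0.1]
grip_width: 0.0871
time: 12.42
position: [0.4213, 0.275, 0.2903]
tool_rot: [1.0, -0.004, -0.001, 0.003]
ft_force: [0.7, -0.2, 1.0]
grip_width: 0.0867
t 12.43 tcp [0.4213 0.275  0.2903] jawyaw -1.5794 w 0.0867 F [ 0.7393 -0.2434  1.0186] q [ 0.3584  0.2833  1.642  -0.0043  1.2198  1.9393]
turn units [ 0.0575  0.021  -0.0984] shift units [-0.5719 -4.5704  0.2361]
```

View pics/i2.png

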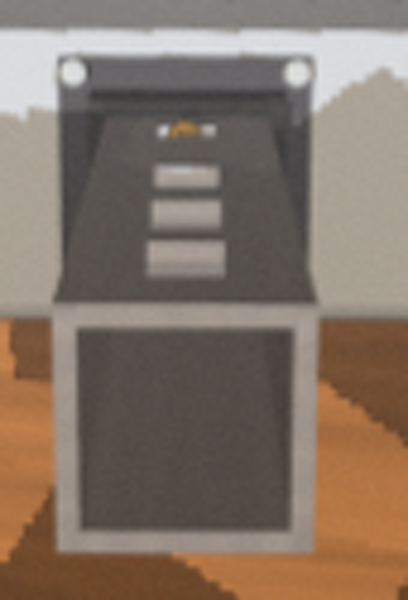

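```bash
python3 -m crank '0 0 0 -.2 -1 0 -1;0 0 0 -.2 -1 0 -1;0 0 0 -.2 -1 0 -1;0 0 0 -.3 -1 0 -1;.05 .02 0 0 -.4 0 -1'
python3 - <<'E'
from h import *
need([.40,.458,.28],-np.pi/2)
c=cam("wrist","j1")
E
```

```text
time: 13.05
position: [0.3832, 0.4573, 0.2828]
tool_rot: [1.0, -0.003, -0.004, 0.003]
ft_force: [0.4, 0.0, -0.0]
grip_width: 0.087
t 13.05 tcp [0.3832 0.4573 0.2828] jawyaw -1.5770 w 0.0870 F [ 0.4129  0.0051 -0.0439] q [ 0.6862  0.4309  1.4265 -0.      1.2935  2.2633]
turn units [ 0.0675  0.0818 -0.0718] shift units [ 0.42   -0.02    0.0676]
```

View pics/j1.png

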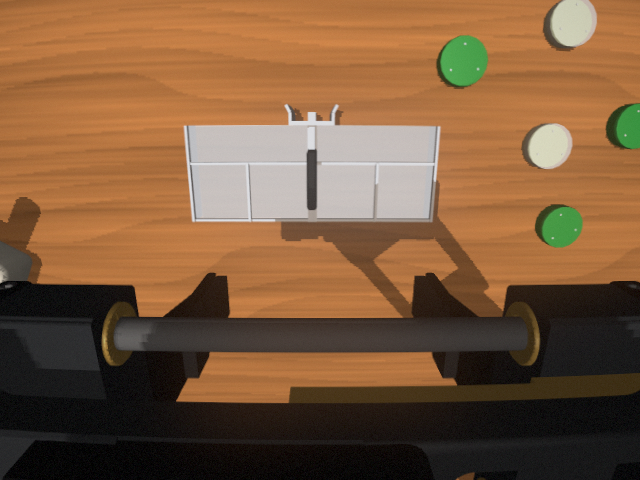

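```bash
python3 - <<'E'
from h import *
c=cam("wrist")
cv2.imwrite("pics/j2.png",cv2.resize(c["img"][95:230,255:370,::-1],None,fx=4.4,fy=4.4,interpolation=2))
P=onz(c,[(185.5,126),(440,126),(432,221),(194,221)],.030);print(P,P.mean(0),[np.arctan2(*(P[(i+1)%4]-P[i])[[1,0]]) for i in range(4)],[np.linalg.norm(P[(i+1)%4]-P[i]) for i in range(4)])
P=onz(c,[(307,150),(317,150),(316.5,209),(307,209)],.07);print(P,P.mean(0))
E
```

```text
[[0.46   0.6001 0.03  ]
 [0.458  0.3288 0.03  ]
 [0.3534 0.33   0.03  ]
 [0.3555 0.6008 0.03  ]] [0.4067 0.4649 0.03  ] [np.float64(-1.5780202228436466), np.float64(3.1306995579951327), np.float64(1.5629926952442221), np.float64(-0.006811173064767337)] [np.float64(0.2712992647347333), np.float64(0.10465498315246986), np.float64(0.27087218268186297), np.float64(0.1044972533549734)]
[[0.4358 0.4698 0.07  ]
 [0.4357 0.4601 0.07  ]
 [0.3771 0.4611 0.07  ]
 [0.3771 0.4707 0.07  ]] [0.4064 0.4654 0.07  ]
```

View pics/j2.png

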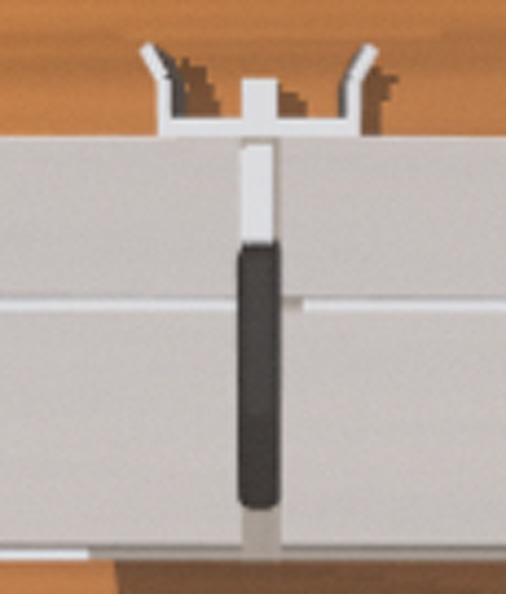

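```bash
python3 -m crank '.06 .08 0 .58 -.2 0 -1;0 0 0 0 0 1 -1;0 0 0 0 0 1 -1;0 0 0 0 0 1 -1;0 0 0 0 0 0 -1'
python3 - <<'E'
from h import *
need([.4064,.4652,.036],-1.577)
E
```

```text
time: 13.78
position: [0.4118, 0.4567, 0.1598]
tool_rot: [1.0, -0.007, 0.001, 0.003]
ft_force: [-0.2, 0.6, 0.4]
grip_width: 0.0876
t 13.78 tcp [0.4118 0.4567 0.1598] jawyaw -1.5839 w 0.0876 F [-0.2463  0.5581  0.4252] q [ 0.6581  0.5893  1.5161 -0.006   1.038   2.2451]
turn units [ 0.0602 -0.0198 -0.079 ] shift units [-0.144  -0.2276  3.0932]
```

```bash
python3 -m crank '.06 -.02 -.08 -.14 -.22 .8 -1;0 0 0 0 0 .8 -1;0 0 0 0 0 0 -1'
python3 - <<'E'
from h import *
need([.4064,.4652,.036],-1.577)
E
```

```text
time: 14.15
position: [0.4114, 0.4653, 0.1001]
tool_rot: [1.0, -0.005, 0.004, -0.002]
ft_force: [-0.7, 0.3, 0.2]
grip_width: 0.0868
t 14.15 tcp [0.4114 0.4653 0.1001] jawyaw -1.5798 w 0.0868 F [-0.7163  0.2654  0.1884] q [ 0.6676  0.6729  1.5502 -0.0014  0.9096  2.2483]
turn units [-0.054  -0.0871 -0.0328] shift units [-0.1382  0.0117  1.6021]
```

```bash
python3 -m crank '-.05 -.08 -.03 -.14 0 .7 -1;0 0 0 0 0 .5 -1;0 0 0 0 0 .3 -1;0 0 0 0 0 0 -1'
python3 - <<'E'
from h import *
need([.4064,.4652,.036],-1.577)
E
```

```text
time: 14.65
position: [0.4134, 0.4688, 0.049]
tool_rot: [1.0, -0.004, 0.007, -0.005]
ft_force: [0.2, 0.3, 0.7]
grip_width: 0.0867
t 14.65 tcp [0.4134 0.4688 0.049 ] jawyaw -1.5789 w 0.0867 F [0.187  0.3405 0.6899] q [ 0.67    0.7495  1.5702 -0.0011  0.8043  2.2496]
turn units [-0.1196 -0.1631 -0.0221] shift units [-0.1794  0.0954  0.3206]
```

```bash
python3 -m crank '-.12 -.16 0 -.18 .08 .1 -1;-.05 -.05 0 -.05 0 0.1 -1;0 0 0 0 0 0 -1'
python3 - <<'E'
from h import *
need([.4064,.4652,.036],-1.577)
need([.4064,.4652,.036],-1.577)
E
```

```text
time: 15.02
position: [0.4051, 0.4666, 0.0432]
tool_rot: [1.0, -0.004, -0.001, 0.001]
ft_force: [-0.2, 0.2, -0.2]
grip_width: 0.0869
t 15.03 tcp [0.4051 0.4666 0.0432] jawyaw -1.5790 w 0.0869 F [-0.227   0.2203 -0.1888] q [ 0.6756  0.7573  1.5747 -0.0012  0.8125  2.2554]
turn units [ 0.0292  0.0204 -0.0232] shift units [0.0324 0.0337 0.1803]
t 15.03 tcp [0.4051 0.4666 0.0432] jawyaw -1.5790 w 0.0869 F [-0.227   0.2203 -0.1888] q [ 0.6756  0.7573  1.5747 -0.0012  0.8125  2.2554]
turn units [ 0.0292  0.0204 -0.0232] shift units [0.0324 0.0337 0.1803]
```

```bash
python3 -m crank '.02 .02 0 .03 .02 .15 -1;0 0 0 0 0 0 1;0 0 0 0 0 0 1;0 0 0 0 0 0 1;0 0 0 0 0 0 1' 50
python3 -m crank '0 0 0 0 0 0 1;0 0 0 0 0 0 1;0 0 0 0 0 0 1'
python3 - <<'E'
from h import *
need([.4064,.4652,.036],-1.577)
E
```

```text
time: 15.65
position: [0.4065, 0.4658, 0.0368]
tool_rot: [1.0, -0.004, 0.0, 0.0]
ft_force: [-0.1, 0.6, 0.3]
grip_width: 0.0548
time: 16.02
position: [0.4065, 0.4659, 0.037]
tool_rot: [1.0, -0.004, 0.0, 0.0]
ft_force: [0.1, -0.6, 0.9]
grip_width: 0.0251
t 16.02 tcp [0.4065 0.4659 0.037 ] jawyaw -1.5788 w 0.0251 F [ 0.1038 -0.64    0.9051] q [ 0.6731  0.7664  1.578  -0.0009  0.797   2.2525]
turn units [ 0.0049 -0.0051 -0.021 ] shift units [-0.0035  0.0172  0.0247]
```

```bash
python3 -m crank '0 0 0 0 0 0 1;0 0 0 0 0 0 1;0 0 0 0 0 0 1'
python3 -m crank '0 0 0 0 0 -.3 1;0 0 0 0 0 -.5 1;0 0 0 0 0 -1 1;0 0 0 0 0 -1 1'
python3 - <<'E'
from h import *
need([.4064,.4652,.27],-1.577)
c=cam("wrist","k1")
E
```

```text
time: 16.4
position: [0.4065, 0.4655, 0.037]
tool_rot: [1.0, -0.004, 0.0, 0.0]
ft_force: [-0.5, -0.6, 0.4]
grip_width: 0.0099
time: 16.9
position: [0.4032, 0.4634, 0.148]
tool_rot: [1.0, -0.004, -0.005, 0.004]
ft_force: [0.4, -0.2, -3.4]
grip_width: 0.0099
t 16.90 tcp [0.4032 0.4634 0.148 ] jawyaw -1.5790 w 0.0099 F [ 0.423  -0.1888 -3.4299] q [ 0.6732  0.6073  1.5194 -0.0003  1.0279  2.2524]
turn units [ 0.096   0.1136 -0.0233] shift units [ 0.0503 -0.021  -3.0514]
```

View pics/k1.png

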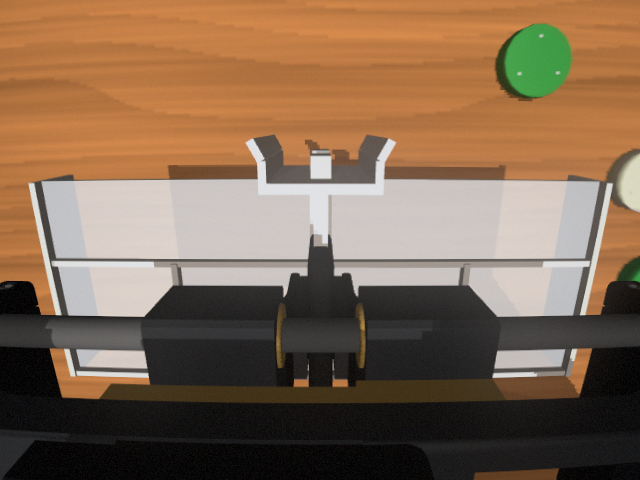

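```bash
python3 -m crank '.1 .11 0 0 .3 -1 1;0 0 0 .2 .5 -1 1;0 0 -1 0.2 .5 -1 1;0 0 -1 0.2 .5 -.8 1;0 0 -1 0.2 .5 0 1'
python3 -m crank '0 0 -1 0 0 0 1;0 0 -1 0 0 0 1;0 0 -1 0 0 0 1;0 0 -1 0 0 0 1;0 0 -1 0 0 0 1'
python3 -m crank '0 0 -1 0 0 0 1;0 0 -1 0 0 0 1;0 0 -1 0 0 0 1;0 0 -1 0 0 0 1;0 0 -1 0 0 0 1'
python3 - <<'E'
from h import *
need([.53,-.12,.3],.097+np.pi/2)
E
```

```text
time: 17.58
position: [0.44, 0.3737, 0.311]
tool_rot: [0.991, 0.133, 0.005, -0.003]
ft_force: [0.2, 0.5, -3.8]
grip_width: 0.0097
time: 18.2
position: [0.4381, 0.3705, 0.3099]
tool_rot: [0.937, 0.35, 0.004, -0.002]
ft_force: [-1.2, -0.4, -3.2]
grip_width: 0.0096
time: 18.82
position: [0.4346, 0.369, 0.3073]
tool_rot: [0.835, 0.551, 0.001, -0.001]
ft_force: [0.6, 0.2, -1.9]
grip_width: 0.0097
t 18.82 tcp [0.4346 0.369  0.3073] jawyaw -0.4040 w 0.0097 F [ 0.6356  0.1602 -1.9158] q [0.5065 0.3642 1.4663 0.0029 1.3098 0.9098]
turn units [-0.0314 -0.0192 12.2588] shift units [-10.3049   6.9985   0.1443]
```

```bash
for i in 1; do :; done
python3 -m crank '0 0 -1 0 0 0 1;0 0 -1 0 0 0 1;0 0 -1 0 0 0 1;0 0 -1 0 0 0 1;0 0 -1 0 0 0 1'
python3 -m crank '0 0 -1 0 0 0 1;0 0 -1 0 0 0 1;0 0 -1 0 0 0 1;0 0 -1 0 0 0 1;0 0 -1 0 0 0 1'
python3 -m crank '0 0 -1 0 0 0 1;0 0 -1 0 0 0 1;0 0 -1 0 0 0 1;0 0 -1 0 0 0 1;0 0 -1 0 0 0 1'
python3 -m crank '0 0 -1 0 0 0 1;0 0 -1 0 0 0 1;0 0 -1 0 0 0 1;0 0 -1 0 0 0 1;0 0 -1 0 0 0 1'
python3 - <<'E'
from h import *
need([.53,-.12,.3],.097+np.pi/2)
E
```

```text
time: 19.45
position: [0.4312, 0.3677, 0.3048]
tool_rot: [0.69, 0.724, -0.002, -0.002]
ft_force: [-0.2, 0.0, -3.5]
grip_width: 0.0096
time: 20.08
position: [0.4279, 0.3663, 0.3024]
tool_rot: [0.51, 0.86, -0.004, -0.004]
ft_force: [1.0, 0.1, -3.2]
grip_width: 0.0097
time: 20.7
position: [0.4247, 0.3651, 0.3]
tool_rot: [0.304, 0.953, -0.004, -0.007]
ft_force: [0.2, -0.7, -3.8]
grip_width: 0.0095
time: 21.32
position: [0.4217, 0.3639, 0.2978]
tool_rot: [0.083, 0.996, -0.004, -0.009]
ft_force: [-0.3, -0.3, -2.9]
grip_width: 0.01
t 21.32 tcp [0.4217 0.3639 0.2978] jawyaw 1.4045 w 0.0100 F [-0.293  -0.3344 -2.9311] q [ 0.5091  0.3627  1.4964  0.0042  1.3027 -0.8964]
turn units [-0.08   -0.2223 -3.0186] shift units [ -4.6745 -11.4826  -0.032 ]
```

```bash
python3 -m crank '-.08 -.2 -1 -1 -1 0 1;0 0 -1 -1 -1 0 1;0 0 -1 -.8 -1 0 1;0 0 0 -.4 -1 0 1;0 0 0 -.4 -1 0 1'
python3 -m crank '0 0 0 -.3 -1 0 1;0 0 0 -.3 -1 0 1;0 0 0 0 -1 0 1;0 0 0 0 -1 0 1;0 0 0 0 0 0 1'
python3 - <<'E'
from h import *
need([.55,-.122,.28],.097+np.pi/2)
E
```

```text
time: 21.95
position: [0.5645, 0.1574, 0.2953]
tool_rot: [-0.057, 0.998, 0.0, -0.002]
ft_force: [0.6, -0.1, -2.8]
grip_width: 0.0097
time: 22.58
position: [0.6069, -0.0069, 0.2922]
tool_rot: [-0.055, 0.998, 0.001, -0.003]
ft_force: [0.1, 0.6, -2.7]
grip_width: 0.01
t 22.57 tcp [ 0.6069 -0.0069  0.2922] jawyaw 1.6806 w 0.0100 F [ 0.1428  0.5696 -2.7396] q [-0.195   0.4364  1.39   -0.0006  1.3216 -1.8754]
turn units [ 0.0151 -0.0716  0.1462] shift units [ 1.7264 -2.7046  0.313 ]
```

```bash
python3 -m crank '0 -.07 .14 .5 -.9 0 1;0 0 0 .5 -.9 0 1;0 0 0 .3 -.8 0 1;0 0 0 0 0 0 1'
python3 - <<'E'
from h import *
need([.54,-.1227,.26],.097+np.pi/2)
c=cam("wrist","l1")
E
```

```text
time: 23.08
position: [0.5632, -0.1146, 0.2904]
tool_rot: [-0.05, 0.999, 0.003, -0.001]
ft_force: [-0.1, 1.2, -3.9]
grip_width: 0.0094
t 23.07 tcp [ 0.5632 -0.1146  0.2904] jawyaw 1.6708 w 0.0094 F [-0.0854  1.2257 -3.8685] q [-0.3972  0.3889  1.475   0.0041  1.2821 -2.0692]
turn units [ 0.0636 -0.0231  0.0345] shift units [ 0.5951 -0.1484  0.7608]
```

View pics/l1.png

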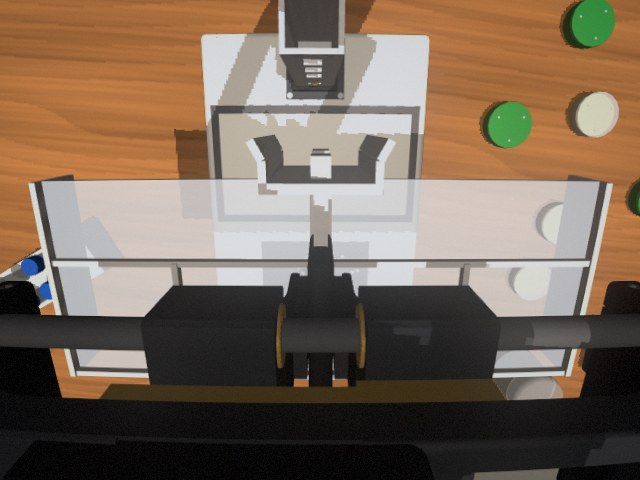

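```bash
cat >> h.py <<'E'
def colpts(S=(.4309,-.1332),yaw=.097):
    S=np.array([*S,.05]);f=lambda x,y,z:S+[x*np.cos(yaw)-y*np.sin(yaw),x*np.sin(yaw)+y*np.cos(yaw),z]
    d={}
    for nm,h in(("slot76",.076),("slot108",.108),("slot140",.140)): d[nm]=[f(.018,.006,h),f(.018,-.006,h)]
    d["top"]=[f(.018,.018,.178),f(.018,-.018,.178)]; d["hole34"]=[f(.018,.006,.034),f(.018,-.006,.034)]
    return d
def traypts(gz=-.015,gx=0,gy=0):
    o,T,p=state();g=lambda x,y,z:p+T@np.array([gx-x,gy-y,gz-z])   # tray axes -> tool (tool x=-tray x, tool y=-tray y)
    return {"seat":g(-.058,0,-.008),"clawtop_end":[g(-.0667,.004,.001),g(-.0667,-.004,.001)],"ribtop":[g(-.03,0,.018),g(.03,0,.018)],"tip":g(-.0667,0,-.015)}
E
python3 - <<'E'
from h import *
c=cam("wrist");im=c["img"]
for k,v in colpts().items(): print(k,proj(c,v).round(1).tolist())
for k,v in traypts().items(): print(k,proj(c,v).round(1).tolist())
cv2.imwrite("pics/l2.png",cv2.resize(im[0:200,240:400,::-1],None,fx=3,fy=3,interpolation=2))
E
```

```text
slot76 [[318.3, 77.3], [303.5, 77.2]]
slot108 [[318.4, 71.7], [301.9, 71.7]]
slot140 [[318.4, 64.8], [299.9, 64.7]]
top [[340.3, 54.0], [274.9, 53.8]]
hole34 [[318.3, 83.0], [305.2, 83.0]]
seat [[321.8, 174.8]]
clawtop_end [[311.3, 154.8], [332.4, 154.7]]
ribtop [[322.0, 261.5], [322.0, 398.6]]
tip [[321.7, 152.0]]
```

View pics/l2.png

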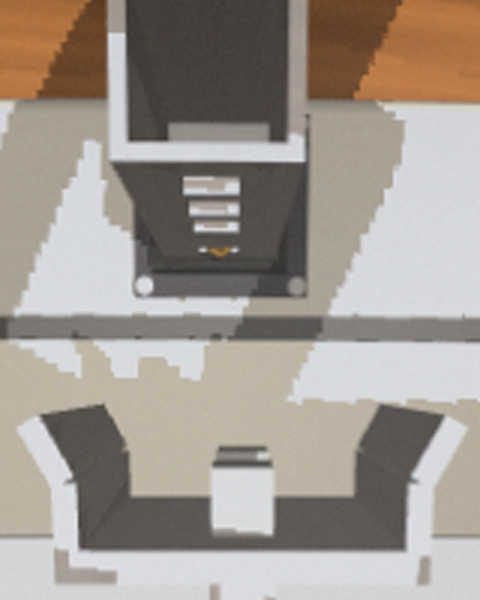

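```bash
python3 -m crank '.06 -.02 .03 0 0 .8 1;0 0 0 0 0 .8 1;0 0 0 0 0 .6 1;0 0 0 0 0 0 1'
python3 - <<'E'
from h import *
need([.5632,-.1205,.1925],.097+np.pi/2)
c=cam("wrist");im=c["img"]
for k,v in colpts().items(): print(k,proj(c,v).round(1).tolist())
for k,v in traypts().items(): print(k,proj(c,v).round(1).tolist())
cv2.imwrite("pics/m2.png",cv2.resize(im[0:200,240:400,::-1],None,fx=3,fy=3,interpolation=2))
E
```

```text
time: 23.68
position: [0.5654, -0.1057, 0.2012]
tool_rot: [-0.053, 0.999, 0.002, 0.002]
ft_force: [0.1, 0.2, -3.2]
grip_width: 0.0099
t 23.68 tcp [ 0.5654 -0.1057  0.2012] jawyaw 1.6772 w 0.0099 F [ 0.0737  0.2354 -3.157 ] q [-0.3813  0.4854  1.5843  0.0048  1.0704 -2.0608]
turn units [0.0353 0.0371 0.108 ] shift units [ 0.0948 -0.3628  0.2159]
slot76 [[307.5, 51.7], [286.8, 51.6]]
slot108 [[305.6, 39.8], [281.5, 39.7]]
slot140 [[302.9, 23.3], [274.1, 23.2]]
top [[335.4, -6.6], [223.2, -6.7]]
hole34 [[309.4, 63.0], [291.9, 62.9]]
seat [[319.1, 176.6]]
clawtop_end [[308.4, 156.5], [329.6, 156.5]]
ribtop [[319.0, 264.0], [319.1, 401.8]]
tip [[319.1, 153.6]]
```

View pics/m2.png

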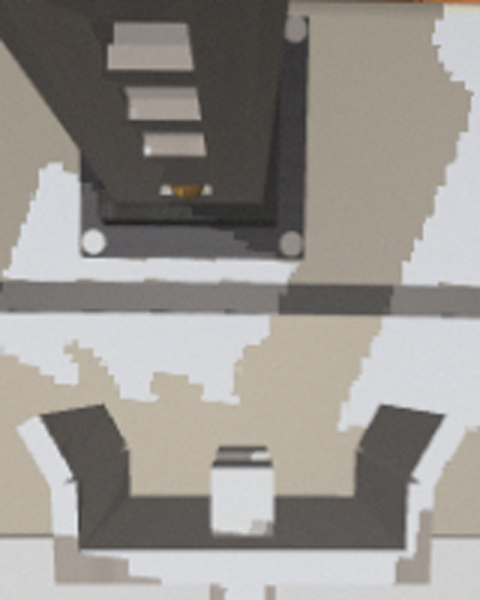

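```bash
python3 -m crank '.03 .03 .1 0 -.32 .2 1;0 0 0 0 0 0 1'
python3 - <<'E'
from h import *
need([.5632,-.1205,.1925],.097+np.pi/2)
c=cam("wrist");im=c["img"]
print("slot140",proj(c,colpts()["slot140"]))
cv2.imwrite("pics/m3.png",cv2.resize(im[0:200,240:400,::-1],None,fx=3,fy=3,interpolation=2))
E
```

```text
time: 23.98
position: [0.5699, -0.1194, 0.1963]
tool_rot: [-0.049, 0.999, -0.002, 0.004]
ft_force: [-0.4, 0.3, -2.9]
grip_width: 0.0094
t 23.98 tcp [ 0.5699 -0.1194  0.1963] jawyaw 1.6696 w 0.0094 F [-0.4489  0.3109 -2.8754] q [-0.3986  0.4983  1.5761  0.0006  1.0589 -2.0685]
turn units [-0.0397  0.0865  0.0208] shift units [ 0.1701 -0.0114  0.093 ]
slot140 [[335.1324  11.5741]
 [305.2001  11.5542]]
```

View pics/m3.png

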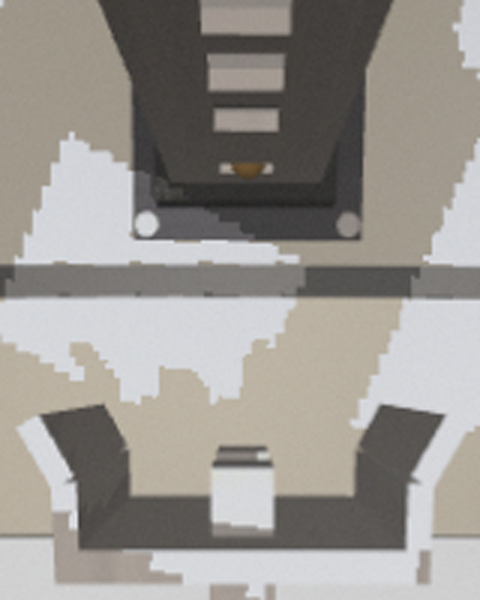

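```bash
python3 -m crank '-.04 .08 0 .4 0 .08 1;0 0 0 .4 0 0 1;0 0 0 0 0 0 1'
python3 - <<'E'
from h import *
need([.5069,-.125,.1925],.097+np.pi/2)
c=cam("wrist");im=c["img"]
for k,v in colpts().items(): print(k,proj(c,v).round(1).tolist())
cv2.imwrite("pics/m4.png",cv2.resize(im[0:200,240:400,::-1],None,fx=3,fy=3,interpolation=2))
E
```

```text
time: 24.4
position: [0.5354, -0.1225, 0.1941]
tool_rot: [-0.049, 0.999, 0.0, 0.001]
ft_force: [-0.2, -0.3, -3.1]
grip_width: 0.0098
t 24.40 tcp [ 0.5354 -0.1225  0.1941] jawyaw 1.6690 w 0.0098 F [-0.1937 -0.3255 -3.0872] q [-0.4288  0.4621  1.6548  0.0009  1.0238 -2.0983]
turn units [0.003  0.0127 0.014 ] shift units [0.716  0.007  0.0393]
slot76 [[329.9, 107.8], [309.3, 107.8]]
slot108 [[331.5, 104.9], [307.4, 104.9]]
slot140 [[333.6, 100.9], [304.8, 100.9]]
top [[375.1, 93.7], [262.6, 93.5]]
hole34 [[328.5, 110.6], [311.0, 110.6]]
```

View pics/m4.png

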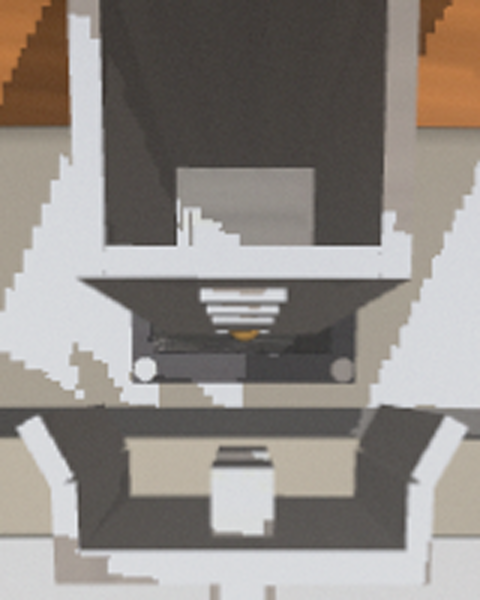

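```bash
python3 -m crank '0 0 0 .25 0 .04 1;0 0 0 .2 0 0 1;0 0 0 .0 0 0 1'
python3 - <<'E'
from h import *
need([.5069,-.125,.1925],.097+np.pi/2)
c=cam("wrist");im=c["img"]
for k,v in colpts().items(): print(k,proj(c,v).round(1).tolist())
cv2.imwrite("pics/m5.png",cv2.resize(im[0:200,240:400,::-1],None,fx=3,fy=3,interpolation=2))
E
```

```text
time: 24.82
position: [0.5176, -0.1247, 0.1928]
tool_rot: [-0.049, 0.999, -0.0, 0.002]
ft_force: [0.7, 0.1, -2.8]
grip_width: 0.0098
t 24.82 tcp [ 0.5176 -0.1247  0.1928] jawyaw 1.6691 w 0.0098 F [ 0.736   0.0791 -2.8496] q [-0.447   0.4418  1.6989  0.0012  0.9975 -2.1168]
turn units [-0.0098  0.0387  0.015 ] shift units [0.2674 0.019  0.0077]
slot76 [[330.7, 139.2], [310.3, 139.1]]
slot108 [[332.3, 141.5], [308.6, 141.5]]
slot140 [[334.5, 144.8], [306.3, 144.8]]
top [[375.1, 151.0], [265.4, 150.8]]
hole34 [[329.2, 136.9], [312.0, 136.9]]
```

View pics/m5.png

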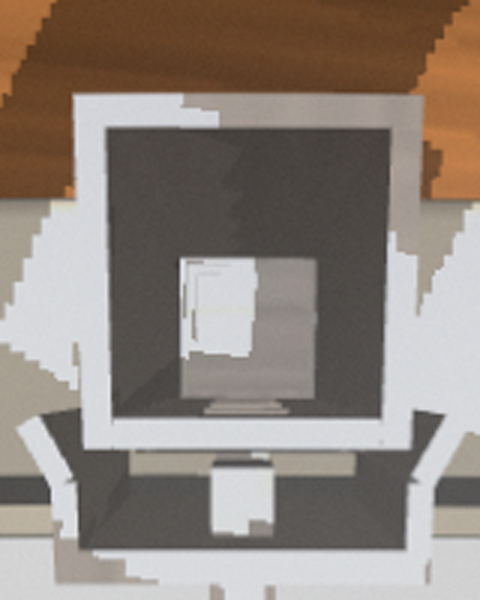

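```bash
python3 -m crank '0 .03 0 .12 .01 0 1;0 0 0 .1 0 0 1;0 0 0 .06 0 0 1'
python3 - <<'E'
from h import *
need([.5069,-.125,.1925],.097+np.pi/2)
c=cam("wrist");im=c["img"]
cv2.imwrite("pics/m6.png",cv2.resize(im[0:200,240:400,::-1],None,fx=3,fy=3,interpolation=2))
E
```

```text
time: 25.25
position: [0.5069, -0.1256, 0.1929]
tool_rot: [-0.049, 0.999, -0.001, 0.001]
ft_force: [0.5, -1.0, -3.8]
grip_width: 0.0092
t 25.25 tcp [ 0.5069 -0.1256  0.1929] jawyaw 1.6697 w 0.0092 F [ 0.5449 -0.9725 -3.7689] q [-0.4569  0.4295  1.7225 -0.0004  0.9872 -2.1263]
turn units [-0.0181  0.0218  0.0215] shift units [-0.0008  0.0155  0.0108]
```

View pics/m6.png

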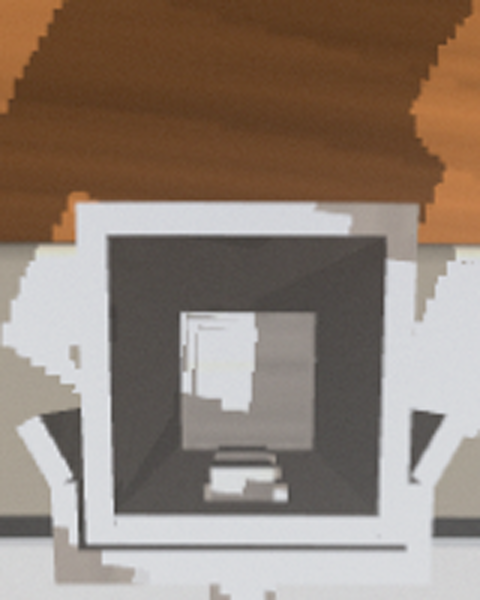

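```bash
python3 -m crank '0 0 0 .05 0 0 1;0 0 0 .04 0 0 1'
python3 - <<'E'
from h import *
need([.5069,-.125,.1925],.097+np.pi/2)
E
```

```text
time: 25.55
position: [0.5048, -0.1262, 0.1934]
tool_rot: [-0.049, 0.999, -0.001, 0.003]
ft_force: [3.2, 1.5, -3.2]
grip_width: 0.0096
t 25.55 tcp [ 0.5048 -0.1262  0.1934] jawyaw 1.6687 w 0.0096 F [ 3.1726  1.5124 -3.1928] q [-0.4607  0.4249  1.7297  0.0015  0.9807 -2.1302]
turn units [-0.0268  0.0693  0.0107] shift units [-0.0554  0.0245  0.0219]
```

Contact (~3 N). Press down.

```bash
python3 -m crank '0 0.05 0 .0 0 0.1 1;0 0 0 .0 0 .1 1;0 0 0 0 0 .05 1'
python3 - <<'E'
from h import *
need([.5069,-.125,.183],.097+np.pi/2)
E
```

```text
time: 25.92
position: [0.5052, -0.1265, 0.1831]
tool_rot: [-0.049, 0.999, -0.002, 0.001]
ft_force: [2.7, 1.8, 1.9]
grip_width: 0.0095
t 25.93 tcp [ 0.5052 -0.1265  0.1831] jawyaw 1.6691 w 0.0095 F [2.6779 1.775  1.8524] q [-0.4592  0.4417  1.7365 -0.002   0.96   -2.1271]
turn units [-0.0368  0.0238  0.0145] shift units [-0.0462  0.0334  0.0019]
```

```bash
python3 -m crank '0 0 0 0 0 .06 1;0 0 0 0 0 .06 1;0 0 0 0 0 .03 1'
python3 - <<'E'
from h import *
need([.5069,-.125,.183],.097+np.pi/2)
c=cam("wrist");im=c["img"]
cv2.imwrite("pics/m7.png",cv2.resize(im[0:200,240:400,::-1],None,fx=3,fy=3,interpolation=2))
E
```

```text
time: 26.3
position: [0.5076, -0.1268, 0.1813]
tool_rot: [-0.049, 0.999, -0.002, 0.004]
ft_force: [-0.8, 1.0, 4.9]
grip_width: 0.0094
t 26.30 tcp [ 0.5076 -0.1268  0.1813] jawyaw 1.6685 w 0.0094 F [-0.8364  0.9959  4.9389] q [-0.4583  0.4453  1.7361 -0.0005  0.9518 -2.1265]
turn units [-0.0547  0.0791  0.0084] shift units [ 0.0131  0.0457 -0.042 ]
```

View pics/m7.png

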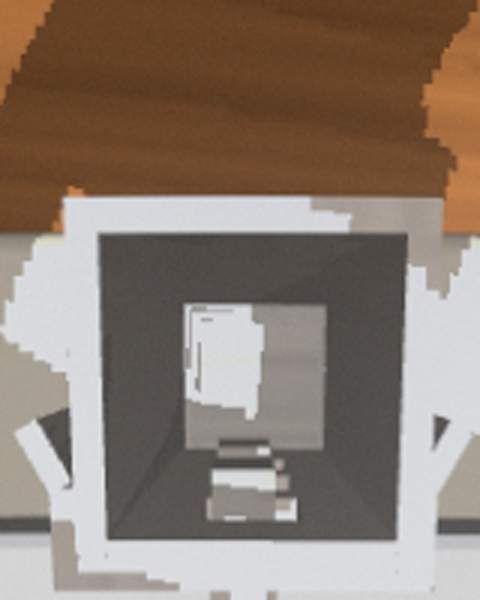

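```bash
python3 -m crank '0 0.05 0 0.02 0 .15 1;0 0 0 0 0 .15 1;0 0 0 0 0 .1 1'
python3 - <<'E'
from h import *
need([.5069,-.125,.183],.097+np.pi/2)
E
```

```text
time: 26.72
position: [0.5122, -0.127, 0.1771]
tool_rot: [-0.048, 0.999, -0.004, 0.008]
ft_force: [-7.5, 2.8, 27.6]
grip_width: 0.0102
t 26.73 tcp [ 0.5122 -0.127   0.1771] jawyaw 1.6664 w 0.0102 F [-7.4673  2.7864 27.6293] q [-0.4556  0.4534  1.7366  0.0014  0.9337 -2.1229]
turn units [-0.0967  0.1812 -0.0153] shift units [ 0.124   0.061  -0.1496]
```

```bash
python3 -m crank '-.05 0.1 0 0.05 0 -.1 1;0 0 0 0 0 0 1'
python3 - <<'E'
from h import *
need([.5069,-.125,.183],.097+np.pi/2)
c=cam("wrist","n1");im=c["img"]
c=cam("scene");cv2.imwrite("pics/n2.png",cv2.resize(c["img"][180:330,180:380,::-1],None,fx=4,fy=4,interpolation=2))
E
```

```text
time: 26.98
position: [0.5105, -0.1269, 0.1818]
tool_rot: [-0.048, 0.999, -0.002, 0.005]
ft_force: [1.5, 0.9, -5.4]
grip_width: 0.0098
t 26.98 tcp [ 0.5105 -0.1269  0.1818] jawyaw 1.6661 w 0.0098 F [ 1.5012  0.9332 -5.36  ] q [-0.4569  0.4472  1.7306  0.0014  0.9534 -2.1239]
turn units [-0.0508  0.108  -0.0187] shift units [ 0.0841  0.0548 -0.0319]
```

View pics/n1.png

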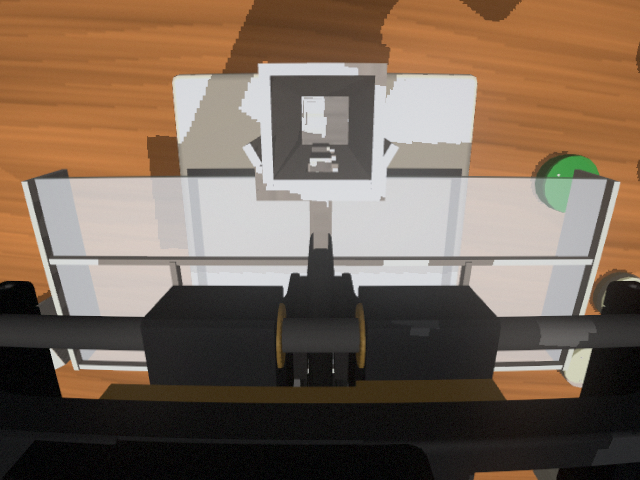

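View pics/n2.png

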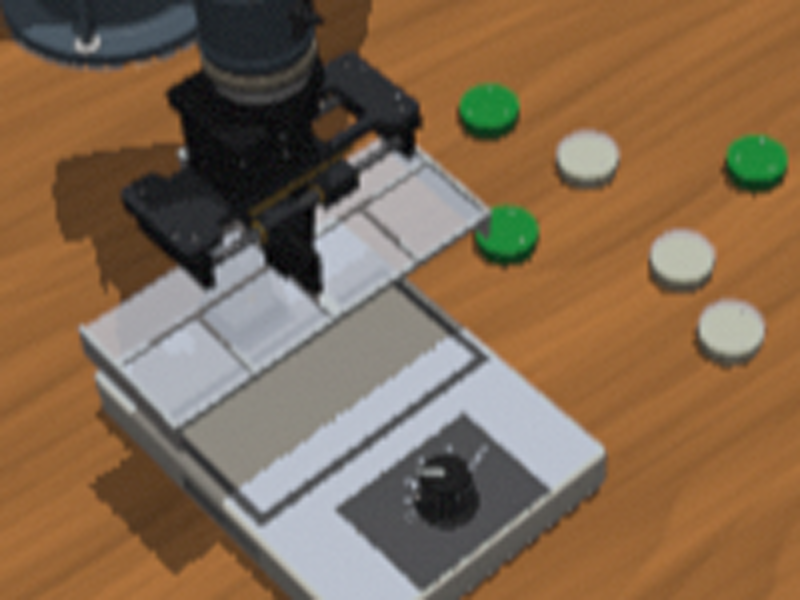

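```bash
python3 -m crank '0 0 0 0 0 .03 0.7;0 0 0 0 0 0 0.7;0 0 0 0 0 0 0.5;0 0 0 0 0 0 .5'
python3 - <<'E'
from h import *
need([.5069,-.125,.183],.097+np.pi/2)
c=cam("wrist");im=c["img"]
cv2.imwrite("pics/n3.png",cv2.resize(im[0:200,240:400,::-1],None,fx=3,fy=3,interpolation=2))
E
```

```text
time: 27.58
position: [0.5091, -0.1272, 0.1793]
tool_rot: [-0.048, 0.999, -0.002, 0.002]
ft_force: [0.1, -0.4, 0.4]
grip_width: 0.0202
t 27.57 tcp [ 0.5091 -0.1272  0.1793] jawyaw 1.6672 w 0.0202 F [ 0.0829 -0.3604  0.3543] q [-0.4575  0.4512  1.7322 -0.0012  0.9527 -2.1241]
turn units [-0.0418  0.047  -0.0067] shift units [ 0.0481  0.0608 -0.093 ]
```

View pics/n3.png

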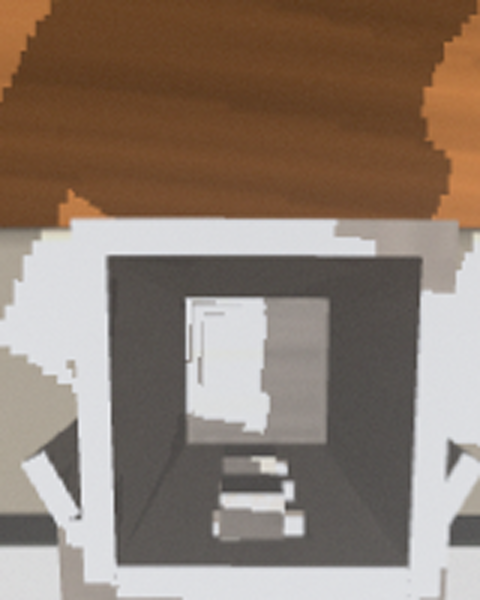

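Released; the tray stays. Open wide, rise, and look.

```bash
python3 -m crank '0 0 0 0 0 -.5 .3;0 0 0 0 0 -1 0;0 0 0 0 0 -1 0;0 0 0 0 0 -1 0;0 0 0 0 0 0 0'
python3 - <<'E'
from h import *
need([.5069,-.125,.183],.097+np.pi/2)
c=cam("wrist","n4")
c=cam("scene");cv2.imwrite("pics/n5.png",cv2.resize(c["img"][180:330,180:380,::-1],None,fx=4,fy=4,interpolation=2))
E
```

```text
time: 28.25
position: [0.508, -0.1269, 0.3232]
tool_rot: [-0.048, 0.999, -0.001, 0.001]
ft_force: [1.0, 0.3, -1.0]
grip_width: 0.0432
t 28.25 tcp [ 0.508  -0.1269  0.3232] jawyaw 1.6672 w 0.0432 F [ 1.0211  0.2764 -0.9697] q [-0.4575  0.2782  1.5525 -0.0015  1.3075 -2.1243]
turn units [-0.0349  0.0251 -0.0071] shift units [0.0298 0.0593 3.5053]
```

View pics/n4.png

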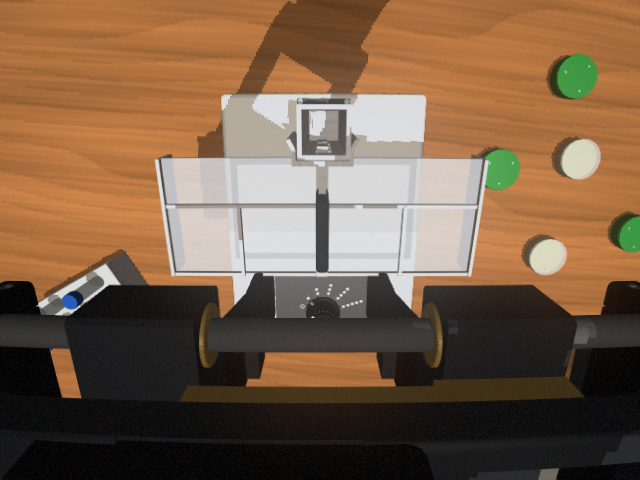

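View pics/n5.png

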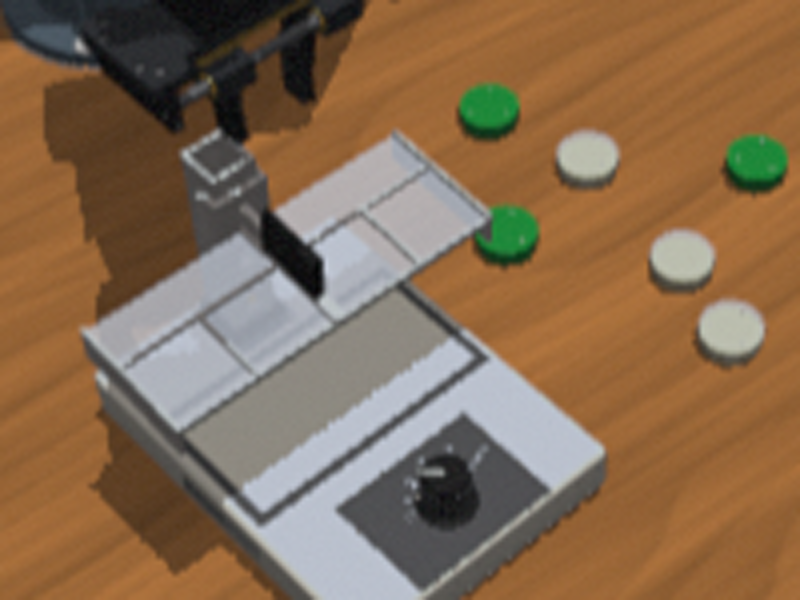

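```bash
python3 - <<'E'
from h import *
c=cam("wrist");im=c["img"]
cv2.imwrite("pics/n6.png",np.hstack([cv2.resize(im[145:290,145:245,::-1],None,fx=4,fy=4,interpolation=2),cv2.resize(im[145:290,400:500,::-1],None,fx=4,fy=4,interpolation=2)]))
cv2.imwrite("pics/n7.png",cv2.resize(im[90:290,260:390,::-1],None,fx=3,fy=3,interpolation=2))
for k,v in colpts().items(): print(k,proj(c,v).round(1).tolist())
E
```

```text
slot76 [[326.6, 148.8], [313.6, 148.8]]
slot108 [[327.2, 150.9], [312.9, 150.9]]
slot140 [[328.0, 153.4], [312.2, 153.4]]
top [[347.3, 157.2], [292.9, 157.2]]
hole34 [[325.9, 146.6], [314.3, 146.6]]
```

View pics/n6.png

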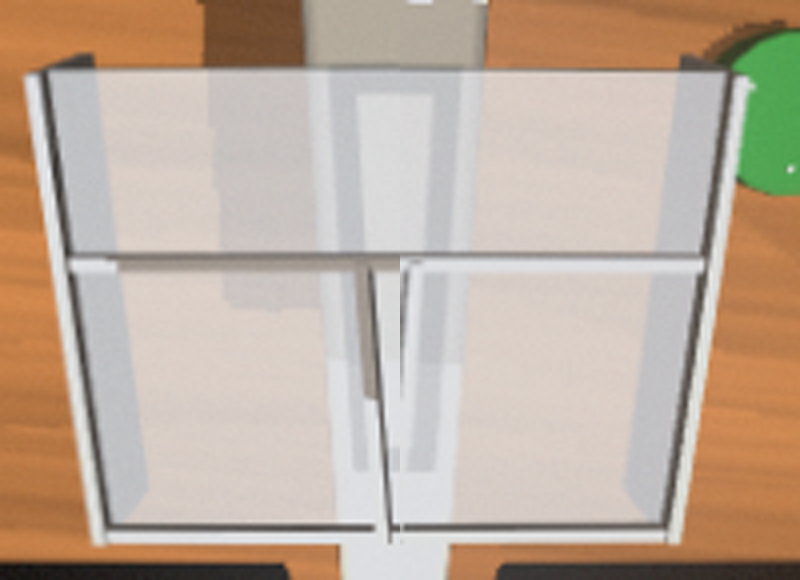

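View pics/n7.png

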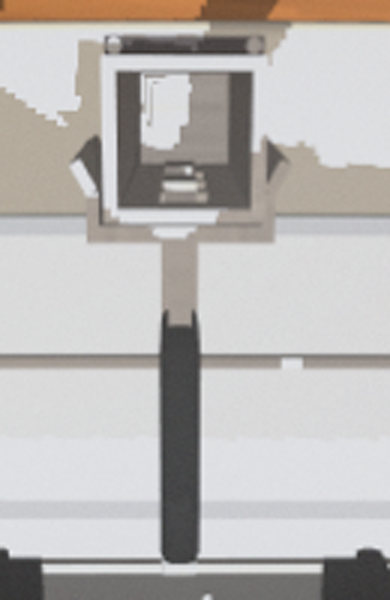

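```bash
python3 -m crank '0 0 0 .3 .02 0 1;0 0 0 .3 0 0.5 1;0 0 0 0 0 1 1;0 0 0 0 0 .5 1;0 0 0 0 0 0 1' 20
python3 - <<'E'
from h import *
need([.483,-.1277,.217],.097+np.pi/2)
E
```

```text
time: 29.02
position: [0.473, -0.125, 0.2317]
tool_rot: [-0.048, 0.999, 0.004, -0.01]
ft_force: [0.1, 0.4, -0.1]
grip_width: 0.0035
t 29.02 tcp [ 0.473  -0.125   0.2317] jawyaw 1.6668 w 0.0035 F [ 0.107   0.3517 -0.1389] q [-0.4856  0.3419  1.74   -0.0029  1.0804 -2.1511]
turn units [ 0.1061 -0.2137 -0.0104] shift units [-0.2489 -0.0954  0.361 ]
```

```bash
python3 -m crank '.1 -.2 0 -.25 0.05 0 1;0 0 0 0 0 .15 1;0 0 0 0 0 0 1'
python3 - <<'E'
from h import *
need([.483,-.1277,.217],.097+np.pi/2)
c=cam("wrist","o1")
E
```

```text
time: 29.4
position: [0.4838, -0.1221, 0.2264]
tool_rot: [-0.048, 0.999, -0.001, 0.001]
ft_force: [-0.2, 0.1, -0.9]
grip_width: 0.0003
t 29.40 tcp [ 0.4838 -0.1221  0.2264] jawyaw 1.6670 w 0.0003 F [-0.1625  0.0745 -0.8577] q [-0.4715  0.3528  1.7397 -0.0001  1.047  -2.1384]
turn units [-0.0127  0.0185 -0.009 ] shift units [ 0.0344 -0.1372  0.2341]
```

View pics/o1.png

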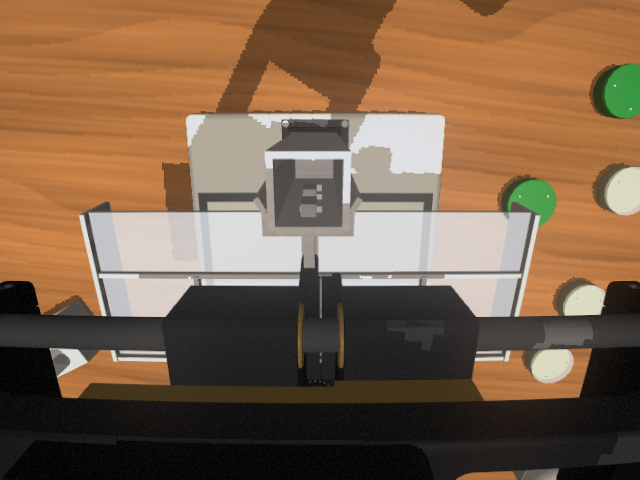

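```bash
python3 -m crank '0 0 0 .03 -.13 0 1;0 0 0 0 0 .1 1;0 0 0 0 0 .05 1'
python3 - <<'E'
from h import *
need([.483,-.1277,.217],.097+np.pi/2)
E
```

```text
time: 29.82
position: [0.484, -0.1284, 0.2213]
tool_rot: [-0.048, 0.999, -0.001, 0.002]
ft_force: [0.5, -0.4, -0.3]
grip_width: 0.0003
t 29.82 tcp [ 0.484  -0.1284  0.2213] jawyaw 1.6669 w 0.0003 F [ 0.4657 -0.3942 -0.3285] q [-0.4827  0.3608  1.744  -0.0002  1.0316 -2.1495]
turn units [-0.0336  0.0487 -0.0104] shift units [0.023  0.0191 0.1068]
```

```bash
python3 -m crank '0 0.03 0 0 0 0.05 1;0 0 0 0 0 .05 1;0 0 0 0 0 .05 1'
python3 -m crank '0 0.03 0 0 0 0.05 1;0 0 0 0 0 .05 1'
```

```text
time: 30.2
position: [0.4839, -0.1283, 0.2147]
tool_rot: [-0.048, 0.999, -0.001, 0.001]
ft_force: [0.6, -1.2, 0.8]
grip_width: 0.0004
time: 30.45
position: [0.4849, -0.1289, 0.213]
tool_rot: [-0.048, 0.999, -0.002, 0.0]
ft_force: [-4.9, 1.6, 15.8]
grip_width: 0.0005
```

```bash
python3 -m crank '0 0 0 0 0 0.08 1;0 0 0 0 0 .08 1;0 0 0 0 0 0 1'
python3 -m crank '0 0 0 0 0 -.2 1;0 0 0 0 0 -.5 1;0 0 0 -.3 0 -1 -1;0 0 0 -.3 0 -1 -1;0 0 0 0 0 0 -1'
python3 - <<'E'
from h import *
need([.483,-.1277,.217],.097+np.pi/2)
c=cam("wrist","o2");im=c["img"]
cv2.imwrite("pics/o3.png",cv2.resize(im[90:290,260:390,::-1],None,fx=3,fy=3,interpolation=2))
c=cam("scene");cv2.imwrite("pics/o4.png",cv2.resize(c["img"][180:330,180:380,::-1],None,fx=4,fy=4,interpolation=2))
E
```

```text
time: 30.82
position: [0.4848, -0.1289, 0.2139]
tool_rot: [-0.049, 0.999, -0.004, 0.001]
ft_force: [-0.8, -0.9, 0.7]
grip_width: 0.0005
time: 31.45
position: [0.5093, -0.1259, 0.3255]
tool_rot: [-0.049, 0.999, -0.004, 0.001]
ft_force: [-1.1, 0.5, -0.2]
grip_width: 0.0225
t 31.45 tcp [ 0.5093 -0.1259  0.3255] jawyaw 1.6682 w 0.0225 F [-1.0736  0.4654 -0.172 ] q [-0.4525  0.2771  1.5476 -0.005   1.3111 -2.1195]
turn units [-0.0819  0.0273  0.0053] shift units [0.6665 0.0378 2.7102]
```

View pics/o2.png

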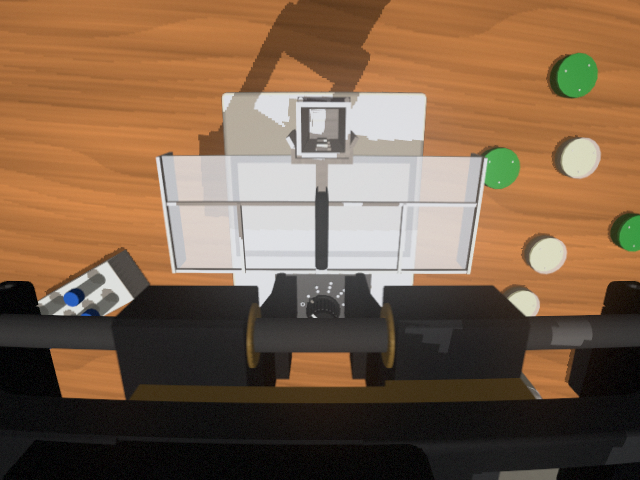

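View pics/o4.png

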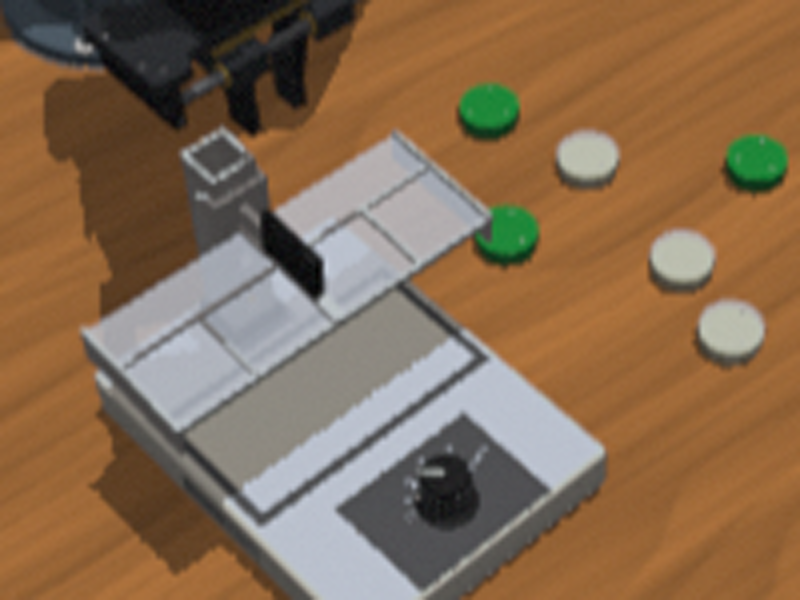

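```bash
python3 -m crank '0 0 0 -.3 1 0 -1;0 0 0 -.3 1 0 -1;0 0 0 -.3 1 0 -1;0 0 1 -.3 1 0 -1;0 0 1 -.2 1 0 -1'
python3 -m crank '0 0 1 0 0 0 -1;0 0 1 0 0 0 -1;0 0 1 0 0 0 -1;0 0 1 0 0 0 -1;0 0 1 0 0 0 -1'
python3 -m crank '0 0 1 0 0 0 -1;0 0 1 0 0 0 -1;0 0 1 0 0 0 -1;0 0 1 0 0 0 -1;0 0 1 0 0 0 -1'
python3 -m crank '0 0 1 0 0 0 -1;0 0 1 0 0 0 -1;0 0 1 0 0 0 -1;0 0 1 0 0 0 -1;0 0 1 0 0 0 -1'
python3 - <<'E'
from h import *
need([.58,.08,.27],.097)
c=cam("wrist","p1");c=cam("top","p2")
E
```

```text
time: 32.17
position: [0.5419, 0.0819, 0.3119]
tool_rot: [0.046, 0.999, -0.001, -0.012]
ft_force: [0.2, -0.3, -0.3]
grip_width: 0.0802
time: 32.8
position: [0.5345, 0.0855, 0.3013]
tool_rot: [0.265, 0.964, -0.006, -0.022]
ft_force: [-0.0, 0.0, 0.1]
grip_width: 0.0871
time: 33.42
position: [0.5269, 0.0848, 0.2911]
tool_rot: [0.475, 0.88, -0.016, -0.031]
ft_force: [-0.0, -0.2, 1.5]
grip_width: 0.0868
time: 34.05
position: [0.5191, 0.0841, 0.2813]
tool_rot: [0.66, 0.75, -0.029, -0.035]
ft_force: [-0.7, 0.4, 0.4]
grip_width: 0.0865
t 34.05 tcp [0.5191 0.0841 0.2813] jawyaw 0.1293 w 0.0865 F [-0.6502  0.4007  0.4129] q [-0.0508  0.3663  1.5432 -0.0022  1.3239 -0.1788]
turn units [-1.0422 -0.1475  0.3621] shift units [-0.3004  1.5166  0.1402]
```

View pics/p1.png

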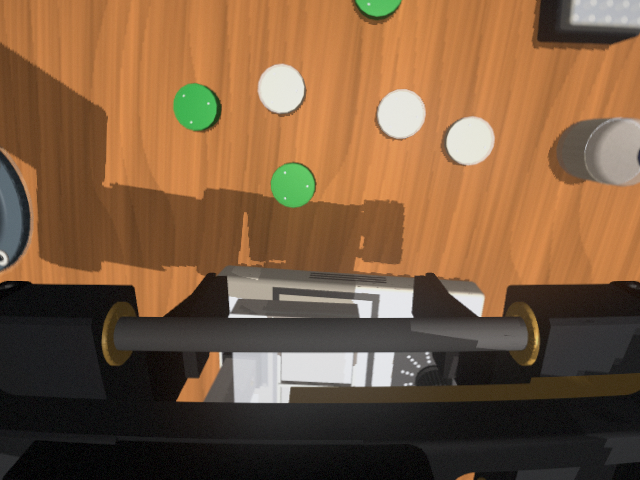

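View pics/p2.png

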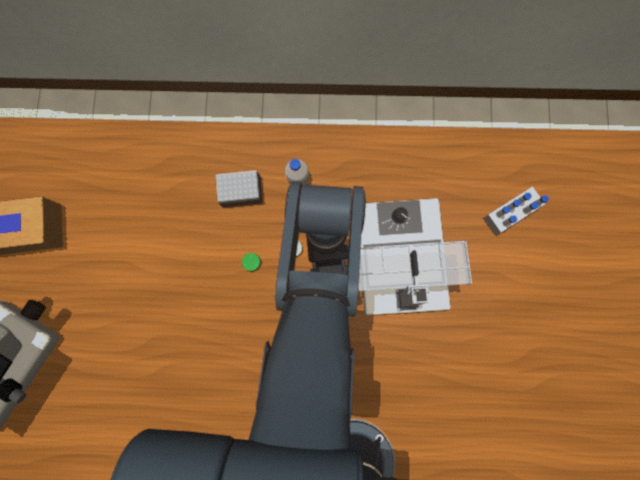

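```bash
python3 -m crank '-.9 -.14 .36 -.3 .8 0 -.4;-.15 0 0 0 .7 0 -.4;0 0 0 0 0 0 -.4'
cat >> h.py <<'E'
def dishes(c,zt=.02,show=False):
    im=c["img"].astype(int);hsv=cv2.cvtColor(c["img"],cv2.COLOR_RGB2HSV)
    m=((hsv[:,:,1]<60)&(hsv[:,:,2]>170)).astype(np.uint8)
    m=cv2.morphologyEx(m,cv2.MORPH_OPEN,np.ones((5,5)))
    n,l,s,ce=cv2.connectedComponentsWithStats(m);out=[]
    for i in range(1,n):
        a=s[i,4];w,h=s[i,2],s[i,3]
        if a<300 or a>9000 or not .6<w/h<1.6 or a/(w*h)<.68: continue
        cnt=max(cv2.findContours((l==i).astype(np.uint8),0,1)[0],key=len)
        (u,v),r=cv2.minEnclosingCircle(cnt)
        P=onz(c,[ce[i],(s[i,0],ce[i][1]),(s[i,0]+w,ce[i][1])],zt);out.append((ce[i].round(1),a,P[0].round(4),np.linalg.norm(P[2]-P[1]).round(4)))
    return out
E
python3 - <<'E'
from h import *
need([.58,.08,.27],.097)
c=cam("wrist","p3")
for d in dishes(c): print(d)
for s in spot(c,"dish1_center"): print(s)
E
```

```text
time: 34.52
position: [0.5787, 0.0789, 0.2743]
tool_rot: [0.669, 0.743, -0.001, -0.002]
ft_force: [-0.2, -0.4, -0.8]
grip_width: 0.0655
t 34.52 tcp [0.5787 0.0789 0.2743] jawyaw 0.1040 w 0.0655 F [-0.1744 -0.3828 -0.8462] q [-0.0561  0.4186  1.4728  0.0008  1.2549 -0.1604]
turn units [-0.0518 -0.017   0.0803] shift units [0.0239 0.036  0.1067]
(array([197.9,  75. ]), np.int32(1908), array([0.437 , 0.1939, 0.02  ]), np.float64(0.0497))
(array([322.2,  96.7]), np.int32(1914), array([0.568 , 0.1847, 0.02  ]), np.float64(0.0502))
(array([393.2, 121.7]), np.int32(1816), array([0.6457, 0.1676, 0.02  ]), np.float64(0.0502))
(array([291.1, 303.1]), np.int32(776), array([ 0.5554, -0.0545,  0.02  ]), np.float64(0.0328))
```

View pics/p3.png

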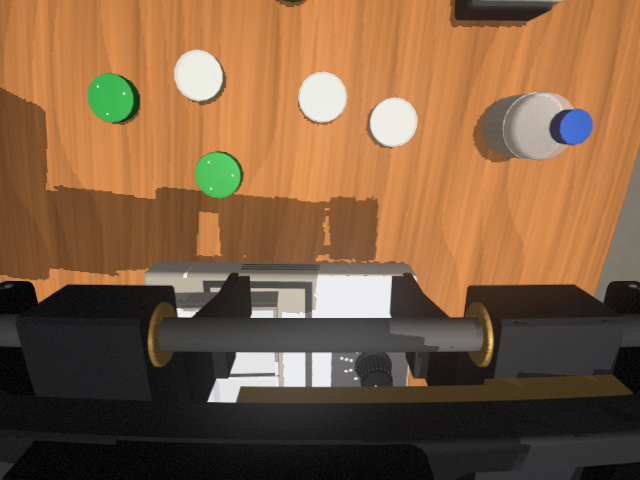

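```bash
python3 - <<'E'
from h import *
need([.568,.1847,.1],.097)
c=cam("wrist")
cv2.imwrite("pics/p4.png",cv2.resize(c["img"][40:210,80:440,::-1],None,fx=2,fy=2,interpolation=2))
E
```

```text
t 34.62 tcp [0.5768 0.0791 0.2743] jawyaw 0.1037 w 0.0626 F [-0.5784 -0.5352  0.3023] q [-0.0559  0.4169  1.4756  0.0007  1.256  -0.1599]
turn units [-0.0772 -0.02    0.0772] shift units [2.6414 0.0836 4.3618]
```

View pics/p4.png

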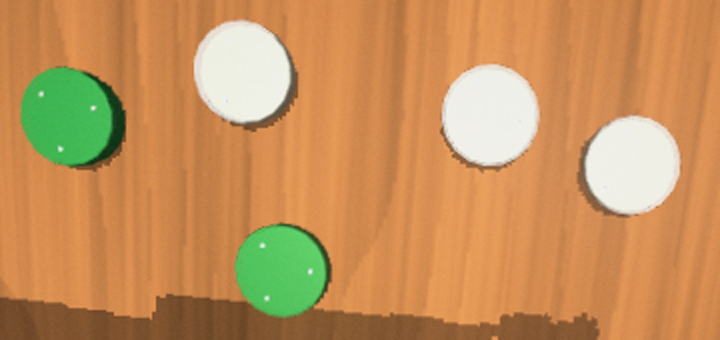

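The crop shows three cream dishes with clear lids (in the wrist picture at about (198,75), (322,97) and (393,122)), which fit; the green ones with three dots are the look-alikes to leave alone. Now the middle dish.

```bash
python3 -m crank '-.07 -.02 .07 .9 0 .6 -.4;0 0 0 .9 0 .8 -.4;0 0 0 .8 0 1 -.4;0 0 0 0 0 1 -.4;0 0 0 0 0 0 -.4'
python3 - <<'E'
from h import *
need([.568,.1847,.05],.097)
c=cam("wrist","q1")
for d in dishes(c): print(d)
E
```

```text
time: 35.3
position: [0.563, 0.1847, 0.137]
tool_rot: [0.671, 0.741, -0.0, 0.0]
ft_force: [-0.2, 0.1, -0.2]
grip_width: 0.0611
t 35.30 tcp [0.563  0.1847 0.137 ] jawyaw 0.0990 w 0.0611 F [-0.1579  0.0651 -0.1778] q [ 0.1292  0.5925  1.5945 -0.0014  0.9546  0.0311]
turn units [0.0015 0.0135 0.0225] shift units [-0.0107  0.1242  2.1761]
(array([602.8,  59. ]), np.int32(8496), array([0.7503, 0.3297, 0.02  ]), np.float64(0.0605))
(array([157.6, 200.4]), np.int32(3379), array([0.4376, 0.195 , 0.02  ]), np.float64(0.0513))
(array([328. , 228.5]), np.int32(3324), array([0.5683, 0.1856, 0.02  ]), np.float64(0.0513))
(array([424.7, 257.5]), np.int32(2891), array([0.6465, 0.1697, 0.02  ]), np.float64(0.0501))
(array([626.5, 268.3]), np.int32(702), array([0.8187, 0.1763, 0.02  ]), np.float64(0.0295))
```

View pics/q1.png

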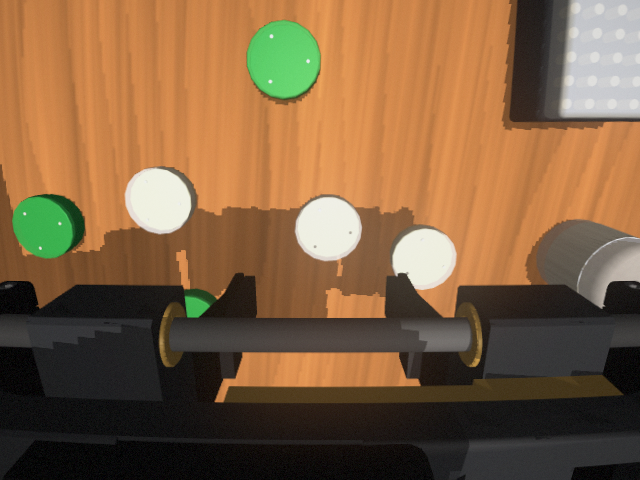

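```bash
python3 -m crank '0 0 0 0 .13 .7 -.4;0 0 0 0 0 .7 -.4;0 0 0 0 0 .7 -.4;0 0 0 0 0 0 -.4'
python3 - <<'E'
from h import *
need([.568,.1853,.010],.097)
E
```

```text
time: 35.85
position: [0.5781, 0.1848, 0.0634]
tool_rot: [0.672, 0.74, 0.008, 0.008]
ft_force: [-0.7, 0.3, 0.4]
grip_width: 0.061
t 35.85 tcp [0.5781 0.1848 0.0634] jawyaw 0.0970 w 0.0610 F [-0.7243  0.2901  0.3597] q [ 0.1259  0.7093  1.6169 -0.0013  0.793   0.0299]
turn units [ 0.2573  0.0034 -0.0005] shift units [ 0.0375 -0.2808  1.3295]
```

```bash
python3 -m crank '.25 0 0 .03 -.28 .2 -.4;0.05 0 0 0 -.05 .4 -.4;0.03 0 0 0 0 0.3 -.4;0 0 0 0 0 0 -.4'
python3 - <<'E'
from h import *
need([.568,.1853,.010],.097)
E
```

```text
time: 36.35
position: [0.5676, 0.1847, 0.0299]
tool_rot: [0.672, 0.74, 0.0, 0.0]
ft_force: [0.8, 0.2, 0.3]
grip_width: 0.0613
t 36.35 tcp [0.5676 0.1847 0.0299] jawyaw 0.0964 w 0.0613 F [0.7642 0.2428 0.2667] q [0.1276 0.7592 1.6374 0.     0.7448 0.0312]
turn units [ 0.0009 -0.0004 -0.0072] shift units [0.013  0.0124 0.4985]
```

```bash
python3 -m crank '0.03 0 0 0.01 0 .25 -.4;0.03 0 0 0 0 .2 -.4;0 0 0 0 0 0 -.4'
python3 - <<'E'
from h import *
need([.568,.1853,.010],.097)
E
```

```text
time: 36.72
position: [0.5678, 0.1853, 0.0106]
tool_rot: [0.672, 0.74, -0.002, -0.002]
ft_force: [-0.6, 0.7, -0.1]
grip_width: 0.0613
t 36.73 tcp [0.5678 0.1853 0.0106] jawyaw 0.0965 w 0.0613 F [-0.5668  0.6804 -0.0888] q [0.1283 0.7925 1.6366 0.0003 0.7178 0.0316]
turn units [-0.0596 -0.0004 -0.0053] shift units [0.0005 0.0045 0.0147]
```

```bash
python3 -m crank '-.05 0 0 0 0 0 .2;0 0 0 0 0 0 .2;0 0 0 0 0 0 .2;0 0 0 0 0 0 .2' 12
python3 -m crank '0 0 0 0 0 -.3 .2;0 0 0 0 0 -.7 .2;0 0 0 0 0 -1 .2;0 0 0 0 0 -1 .2;0 0 0 0 0 -1 .2'
python3 - <<'E'
from h import *
need([.5291,-.1618,.23],.097)
c=cam("wrist","q2")
E
```

```text
time: 37.22
position: [0.5681, 0.1853, 0.011]
tool_rot: [0.672, 0.74, 0.0, 0.0]
ft_force: [0.1, -0.6, -0.8]
grip_width: 0.0517
time: 37.85
position: [0.5661, 0.1849, 0.1754]
tool_rot: [0.672, 0.74, -0.002, -0.002]
ft_force: [0.8, -0.4, -0.2]
grip_width: 0.0514
t 37.85 tcp [0.5661 0.1849 0.1754] jawyaw 0.0963 w 0.0514 F [ 0.7829 -0.3965 -0.2247] q [0.1283 0.5467 1.5513 0.0001 1.0492 0.0319]
turn units [-0.0645  0.0014 -0.0077] shift units [-8.5397 -1.7613 -1.3552]
```

View pics/q2.png

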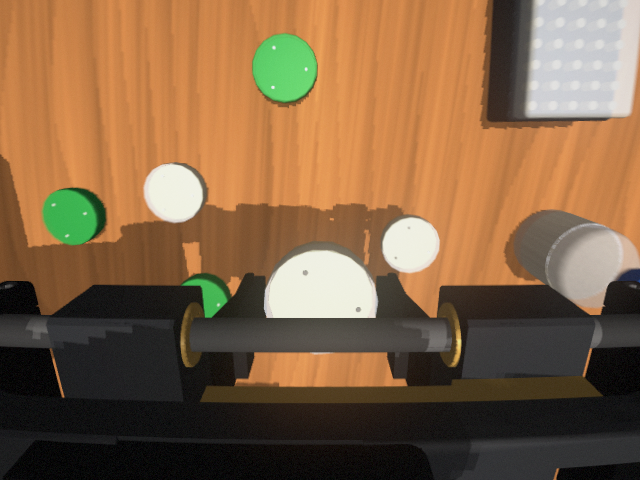

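```bash
python3 -m crank '-.06 0 0 -.5 -.2 -1 .2;0 0 0 -1 -.2 -1 .2;0 0 0 -1 -.2 -.2 .2;0 0 0 -1 -.2 0 .2;0 0 0 -1 -.2 0 .2'
python3 -m crank '0 0 0 -1 -.2 0 .2;0 0 0 -1 -.2 0 .2;0 0 0 -1 -.2 0 .2;0 0 0 -.5 0 0 .2;0 0 0 0 0 0 .2'
python3 - <<'E'
from h import *
need([.5291,-.1618,.23],.097)
E
```

```text
time: 38.52
position: [0.5471, 0.0004, 0.2785]
tool_rot: [0.67, 0.743, 0.008, 0.008]
ft_force: [0.6, 0.7, -0.5]
grip_width: 0.0515
time: 39.15
position: [0.5362, -0.1475, 0.2818]
tool_rot: [0.671, 0.741, 0.009, 0.011]
ft_force: [-0.2, 0.9, 0.3]
grip_width: 0.0515
t 39.15 tcp [ 0.5362 -0.1475  0.2818] jawyaw 0.0993 w 0.0515 F [-0.2165  0.8982  0.2692] q [-0.4761  0.3562  1.5544  0.0129  1.2054 -0.5797]
turn units [0.3213 0.044  0.0252] shift units [-0.3344 -0.2478  1.291 ]
```

```bash
python3 -m crank '.3 .04 .02 -.3 -.24 .3 .2;0.02 0 0 0 0 0.1 .2;0 0 0 0 0 0 .2'
cat >> h.py <<'E'
YAW=.097
def bays(G=(.5065,-.1258),yaw=YAW,z=.175):
    cy,sy=np.cos(yaw),np.sin(yaw);f=lambda x,y:[G[0]+x*cy-y*sy,G[1]+x*sy+y*cy,z]
    out={}
    for n,y,w in((1,-.104,.0305),(2,-.038,.032),(3,.038,.032),(4,.104,.0305)):
        out[n]=(f(.019,y),[f(.019+a*.0305,y+b*w) for a,b in((1,1),(1,-1),(-1,-1),(-1,1))])
    return out
def drawbays(c,G=(.5065,-.1258),yaw=YAW):
    im=c["img"][:,:,::-1].copy()
    for n,(ce,co) in bays(G,yaw).items():
        cv2.polylines(im,[proj(c,co).round().astype(int)],True,(0,0,255),1)
    return im
E
python3 - <<'E'
from h import *
need([.5291,-.1618,.23],.097)
c=cam("wrist");cv2.imwrite("pics/r1.png",drawbays(c))
c=cam("scene");cv2.imwrite("pics/r2.png",cv2.resize(drawbays(c)[180:330,180:380],None,fx=4,fy=4,interpolation=2))
c=cam("top");cv2.imwrite("pics/r3.png",cv2.resize(drawbays(c)[180:330,340:540],None,fx=4,fy=4,interpolation=2))
E
```

```text
time: 39.52
position: [0.5274, -0.1576, 0.264]
tool_rot: [0.671, 0.742, -0.0, -0.002]
ft_force: [0.5, 0.2, -0.9]
grip_width: 0.0515
t 39.52 tcp [ 0.5274 -0.1576  0.264 ] jawyaw 0.1006 w 0.0515 F [ 0.4655  0.2327 -0.9037] q [-0.4936  0.3805  1.5684  0.0002  1.1966 -0.5944]
turn units [-0.0357 -0.027   0.0417] shift units [-0.1098  0.0355  0.8508]
```

View pics/r1.png

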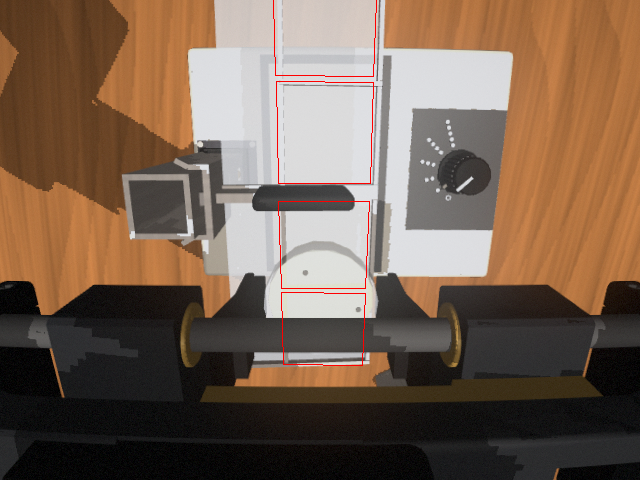

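View pics/r2.png

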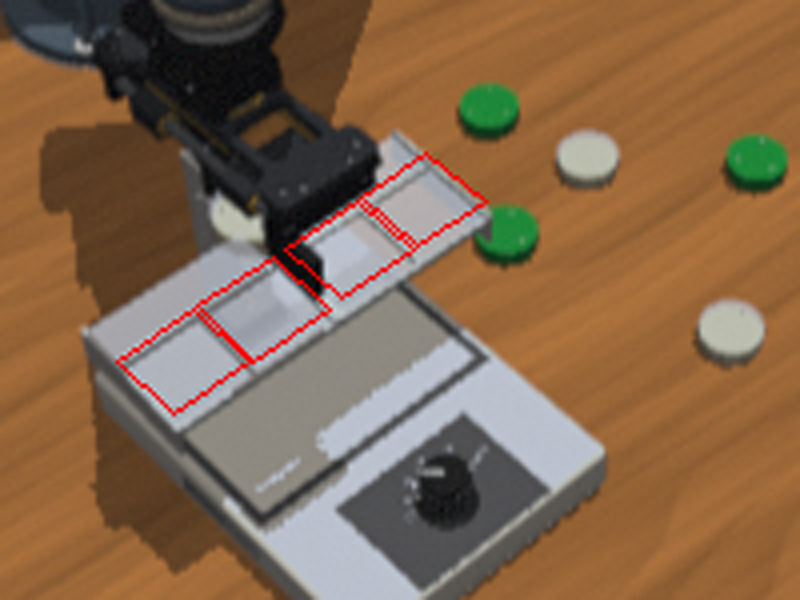

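View pics/r3.png

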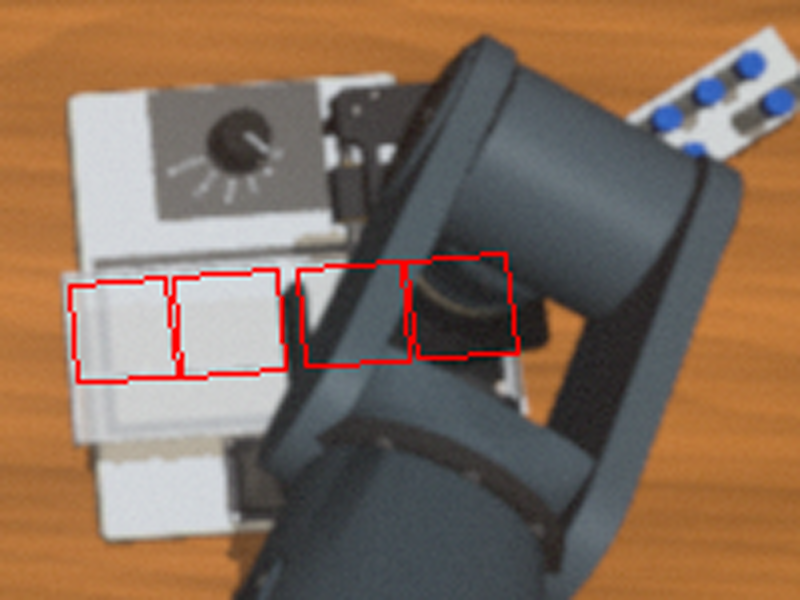

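```bash
python3 - <<'E'
from h import *
c=cam("wrist")
a=c["img"][60:240,200:420,::-1];b=drawbays(c)[60:240,200:420]
cv2.imwrite("pics/r4.png",cv2.resize(a,None,fx=3.3,fy=3.3,interpolation=2))
cv2.imwrite("pics/r5.png",cv2.resize(b,None,fx=3.3,fy=3.3,interpolation=2))
E
```

View pics/r4.png

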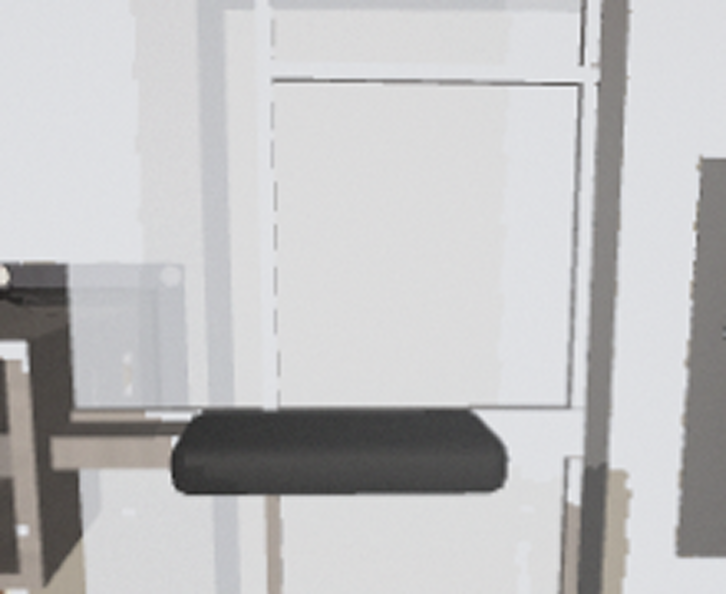

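View pics/r5.png

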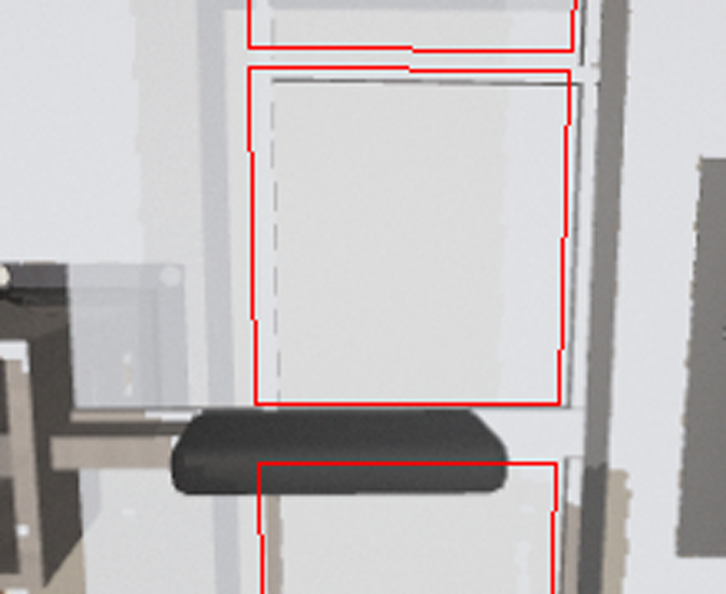

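```bash
cat >> h.py <<'E'
def tf(x,y,z,G=(.5065,-.1258),yaw=YAW,pitch=0,dx=0,dz=0,feet=.146):
    """tray point rel. grip point plan axes, z above feet; pitch>0 front droops, about seat(-.058, z=.044)"""
    X=x+.058;Z=z-.044;c_,s_=np.cos(pitch),np.sin(pitch);X,Z=X*c_+Z*s_,-X*s_+Z*c_
    x=X-.058+dx;z=Z+.044+feet+dz
    cy,sy=np.cos(yaw),np.sin(yaw);return [G[0]+x*cy-y*sy,G[1]+x*sy+y*cy,z]
E
python3 - <<'E'
from h import *
need([.5291,-.1618,.23],.097)
c=cam("wrist")
for pitch in(0,.02,.04):
  print(pitch)
  print(" ribtop far/near ends y=-.005",proj(c,[tf(s*.03,-.005,.07,pitch=pitch) for s in(-1,1)]).round(1).tolist(),"y=+.005",proj(c,[tf(s*.03,.005,.07,pitch=pitch) for s in(-1,1)]).round(1).tolist())
  print(" bay3 floor",proj(c,[tf(.019+a*.0305,.038+b*.032,.0255,pitch=pitch) for a,b in((-1,1),(1,1),(1,-1),(-1,-1))]).round(1).tolist())
print("col top",proj(c,[[*np.array(p)] for p in colpts()["top"]]))
for h in (.178,):
    S=np.array([.4309,-.1332])
    R2=np.array([[np.cos(YAW),-np.sin(YAW)],[np.sin(YAW),np.cos(YAW)]])
    print(proj(c,[[*(S+R2@q),.228] for q in [(.018,.018),(.018,-.018),(-.018,-.018),(-.018,.018)]]).round(1).tolist())
E
```

```text
t 39.73 tcp [ 0.5278 -0.1583  0.2649] jawyaw 0.1004 w 0.0520 F [ 0.8174 -0.6911 -0.1189] q [-0.4941  0.3795  1.5673 -0.0001  1.1966 -0.5945]
turn units [-0.018  -0.0106  0.0391] shift units [-0.092   0.0249  0.8729]
0
 ribtop far/near ends y=-.005 [[237.6, 210.9], [342.6, 211.2]] y=+.005 [[236.6, 193.6], [342.9, 193.9]]
 bay3 floor [[275.5, 80.6], [371.4, 81.0], [368.0, 181.1], [277.9, 180.8]]
0.02
 ribtop far/near ends y=-.005 [[238.7, 210.7], [343.3, 210.6]] y=+.005 [[237.7, 193.4], [343.6, 193.3]]
 bay3 floor [[275.0, 80.8], [370.4, 81.4], [367.1, 180.7], [277.4, 180.6]]
0.04
 ribtop far/near ends y=-.005 [[239.8, 210.5], [343.9, 209.9]] y=+.005 [[238.8, 193.3], [344.3, 192.8]]
 bay3 floor [[274.6, 81.0], [369.3, 81.8], [366.1, 180.3], [277.0, 180.4]]
col top [[178.0051 173.3374]
 [184.2887 238.598 ]]
[[178.0, 173.3], [184.3, 238.6], [121.3, 238.3], [112.3, 173.8]]
```

```bash
python3 - <<'E'
from h import *
c=cam("wrist")
for z in(.165,.168,.172):
    P=onz(c,[(282.7,84.2),(376.4,85.5),(372.7,183.6),(284.5,183.6)],z);print(z,P.mean(0),[np.linalg.norm(P[(i+1)%4]-P[i]).round(4) for i in range(4)],np.arctan2(*(P[1]-P[0])[[1,0]]),np.arctan2(*(P[2]-P[3])[[1,0]]))
print("model bay3",bays()[3][0],"bay2",bays()[2][0])
cv2.imwrite("pics/r6.png",cv2.resize(c["img"][140:270,100:230,::-1],None,fx=4.6,fy=4.6,interpolation=2))
E
```

```text
0.165 [ 0.526  -0.0881  0.165 ] [np.float64(0.0613), np.float64(0.0646), np.float64(0.0613), np.float64(0.0654)] 0.0882418868572683 0.10080356122281672
0.168 [ 0.5259 -0.0881  0.168 ] [np.float64(0.0606), np.float64(0.0638), np.float64(0.0606), np.float64(0.0646)] 0.08824188685726854 0.10080356122281675
0.172 [ 0.5259 -0.088   0.172 ] [np.float64(0.0596), np.float64(0.0629), np.float64(0.0597), np.float64(0.0636)] 0.08824188685726837 0.10080356122281685
model bay3 [np.float64(0.5217304621073212), np.float64(-0.08613851964440244), 0.175] bay2 [np.float64(0.5290909070200852), np.float64(-0.16178125789921557), 0.175]
```

View pics/r6.png

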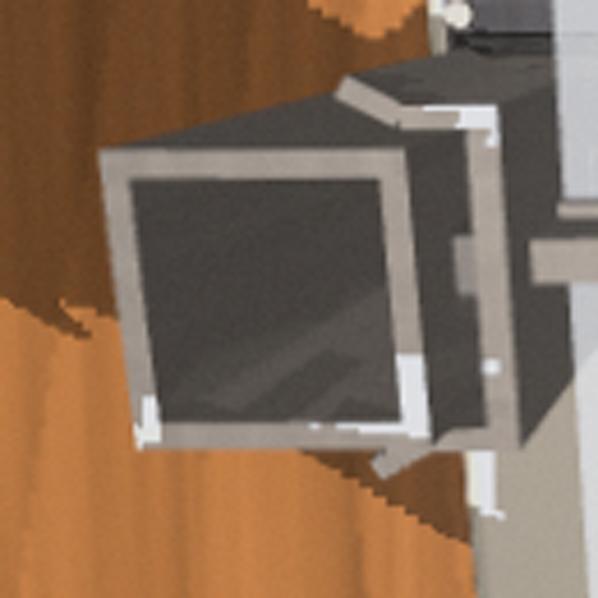

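```bash
python3 - <<'E'
from h import *
c=cam("wrist")
R2=np.array([[np.cos(YAW),-np.sin(YAW)],[np.sin(YAW),np.cos(YAW)]]);S=np.array([.4309,-.1332])
def loc(uv,z):
    P=onz(c,[uv],z)[0]; q=R2.T@(P[:2]-S);return (q*1000).round(1)
f=lambda x,y:(100+x/4.6,140+y/4.6)
print("col top corners local mm (front +x):",[loc(f(*p),.228) for p in((407,150),(432,440),(135,445),(100,150))])
for zp in(.20,.205,.21,.214,.22): print(zp,"plate top rear edge",loc(f(468,160),zp),loc(f(490,400),zp),"front",loc(f(497,160),zp),loc(f(520,440),zp))
E
```

```text
col top corners local mm (front +x): [array([23.6, 18.1]), array([ 23.5, -16.5]), array([-13.3, -17.3]), array([-12.7,  18.4])]
0.2 plate top rear edge [21.8 13.5] [ 22.2 -19.1] front [25.7 13.4] [ 25.9 -24.7]
0.205 plate top rear edge [23.4 14.1] [ 23.8 -17.7] front [27.2 14.1] [ 27.4 -23.3]
0.21 plate top rear edge [25.  14.7] [ 25.3 -16.4] front [28.6 14.7] [ 28.9 -21.8]
0.214 plate top rear edge [26.2 15.2] [ 26.6 -15.3] front [29.8 15.2] [ 30.1 -20.6]
0.22 plate top rear edge [28.1 15.9] [ 28.5 -13.7] front [31.6 15.9] [ 31.8 -18.9]
```

```bash
python3 - <<'E'
from h import *
need([.5333,-.1637,.2],.097)
E
python3 -m crank '0 0 .03 -.15 .12 .3 .2;0.02 0 0 0 0 0.4 .2;.02 0 0 0 0 .4 .2;0 0 0 0 0 .2 .2;0 0 0 0 0 0 .2'
python3 - <<'E'
from h import *
need([.5333,-.1637,.2],.097)
E
```

```text
t 39.88 tcp [ 0.5278 -0.1586  0.2651] jawyaw 0.1000 w 0.0519 F [-0.1236  0.3932 -0.219 ] q [-0.4946  0.3794  1.5671 -0.0002  1.1966 -0.5946]
turn units [-0.0154 -0.0081  0.0349] shift units [-0.1424  0.1265  1.6262]
time: 40.5
position: [0.5328, -0.1644, 0.2081]
tool_rot: [0.672, 0.74, -0.002, -0.003]
ft_force: [0.0, -0.0, -0.2]
grip_width: 0.0512
t 40.50 tcp [ 0.5328 -0.1644  0.2081] jawyaw 0.0967 w 0.0512 F [ 0.0127 -0.0419 -0.2306] q [-0.4984  0.4577  1.6137 -0.0025  1.0774 -0.5939]
turn units [-0.0825 -0.0256 -0.0036] shift units [0.0144 0.0166 0.203 ]
```

```bash
python3 -m crank '-.08 -.02 0 .01 .01 .3 .2;0 0 0 0 0 0.2 .2;0 0 0 0 0 0 .2'
python3 - <<'E'
from h import *
need([.5333,-.1637,.178],.097)
c=cam("wrist","s1")
E
```

```text
time: 40.88
position: [0.5333, -0.164, 0.1872]
tool_rot: [0.672, 0.74, 0.0, 0.0]
ft_force: [-0.4, -0.0, -0.0]
grip_width: 0.0515
t 40.88 tcp [ 0.5333 -0.164   0.1872] jawyaw 0.0967 w 0.0515 F [-0.4496 -0.0355 -0.0312] q [-0.4989  0.4823  1.6403  0.0006  1.018  -0.5959]
turn units [ 0.0127  0.0017 -0.0038] shift units [ 0.0076 -0.0001  0.2289]
```

View pics/s1.png

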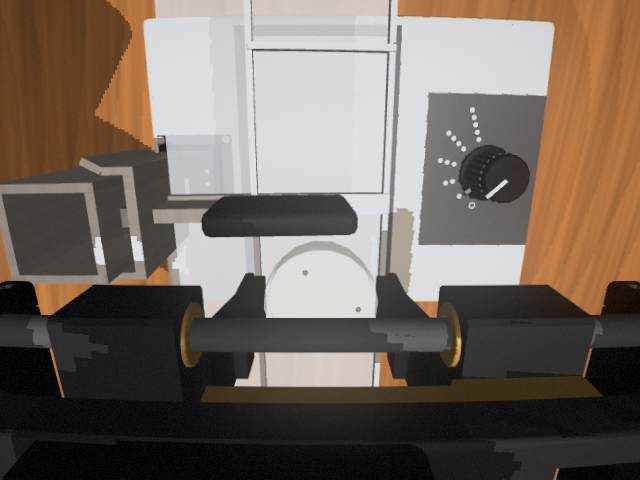

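```bash
python3 -m crank '0 0 0 0 0 .1 .2;0 0 0 0 0 0.07 .2;0 0 0 0 0 0 .2'
python3 -m crank '0 0 0 0 0 .06 .2;0 0 0 0 0 0 .2'
```

```text
time: 41.3
position: [0.5341, -0.1644, 0.181]
tool_rot: [0.672, 0.74, 0.001, 0.002]
ft_force: [-0.6, -0.2, 0.1]
grip_width: 0.0515
time: 41.55
position: [0.5342, -0.1645, 0.1786]
tool_rot: [0.672, 0.74, 0.001, 0.002]
ft_force: [-0.2, 0.1, -0.8]
grip_width: 0.0509
```

```bash
python3 -m crank '0 0 0 0 0 .05 .2;0 0 0 0 0 .04 .2'
python3 -m crank '0 0 0 0 0 .05 .2;0 0 0 0 0 0 .2'
```

```text
time: 41.8
position: [0.5348, -0.1651, 0.1767]
tool_rot: [0.672, 0.741, 0.001, 0.003]
ft_force: [-2.2, 1.2, 9.7]
grip_width: 0.0515
time: 42.05
position: [0.5348, -0.1654, 0.177]
tool_rot: [0.672, 0.741, 0.0, 0.003]
ft_force: [-1.2, 0.6, 1.1]
grip_width: 0.0514
```

```bash
python3 -m crank '0 0 0 0 0 0 -.4;0 0 0 0 0 0 -.4;0 0 0 0 0 -.3 -.4;0 0 0 0 0 -1 -.4;0 0 0 0 0 -1 -.4'
python3 -m crank '0 0 0 .5 0 -.3 -.4;0 0 0 .7 0 0 -.4;0 0 0 .7 0 0 -.4;0 0 0 0 0 0 -.4'
python3 - <<'E'
from h import *
need([.437,.194,.1],.097)
c=cam("wrist","s2")
c=cam("scene");cv2.imwrite("pics/s3.png",cv2.resize(c["img"][180:330,180:380,::-1],None,fx=4,fy=4,interpolation=2))
E
```

```text
time: 42.68
position: [0.5327, -0.1641, 0.2685]
tool_rot: [0.672, 0.741, -0.001, -0.0]
ft_force: [0.1, 0.1, -1.0]
grip_width: 0.0607
time: 43.18
position: [0.525, -0.0837, 0.2835]
tool_rot: [0.672, 0.741, 0.001, 0.002]
ft_force: [-0.0, -0.2, 0.6]
grip_width: 0.0611
t 43.17 tcp [ 0.525  -0.0837  0.2835] jawyaw 0.0969 w 0.0611 F [-0.021  -0.2119  0.6392] q [-0.3686  0.3294  1.592   0.0003  1.2169 -0.4657]
turn units [ 0.0358  0.0148 -0.0007] shift units [ 7.1297 -1.5319  4.5724]
```

View pics/s3.png

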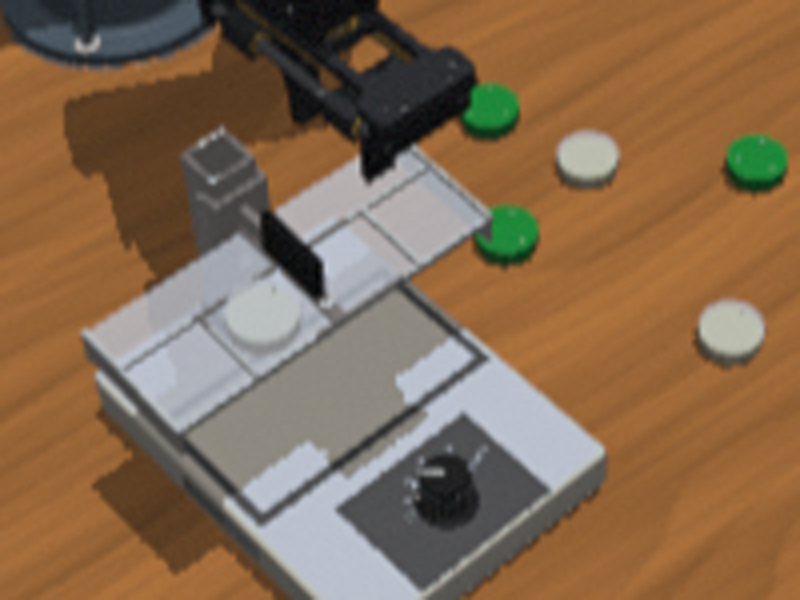

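```bash
python3 -m crank '0.03 0 0 1 -.2 0 -.4;0 0 0 1 -.2 0 -.4;0 0 0 1 -.2 .3 -.4;0 0 0 1 -.2 .6 -.4;0 0 0 1 -.2 .6 -.4'
python3 -m crank '0 0 0 .9 -.2 .6 -.4;0 0 0 .6 -.2 .6 -.4;0 0 0 .3 0 .4 -.4;0 0 0 0 0 0 -.4'
python3 - <<'E'
from h import *
need([.437,.194,.06],.097)
c=cam("wrist","t1")
for d in dishes(c): print(d)
E
```

```text
time: 43.9
position: [0.4714, 0.1082, 0.2215]
tool_rot: [0.677, 0.736, 0.001, 0.005]
ft_force: [0.4, 0.4, 0.4]
grip_width: 0.0612
time: 44.4
position: [0.4484, 0.1802, 0.1524]
tool_rot: [0.677, 0.736, -0.001, 0.004]
ft_force: [0.7, -0.7, 0.9]
grip_width: 0.0606
t 44.40 tcp [0.4484 0.1802 0.1524] jawyaw 0.0846 w 0.0606 F [ 0.702  -0.7255  0.8784] q [ 0.155   0.4475  1.8543 -0.0095  0.8364  0.0767]
turn units [ 0.0433  0.0784 -0.1422] shift units [ 0.3833 -0.2648  2.306 ]
(array([306.9, 204.2]), np.int32(3131), array([0.4366, 0.1947, 0.02  ]), np.float64(0.0499))
(array([549.3, 255. ]), np.int32(2555), array([0.6444, 0.1687, 0.02  ]), np.float64(0.0521))
```

```bash
python3 -m crank '.04 .08 -.14 .38 -.25 .5 -.4;0.05 0 0 0 0 .5 -.4;0.05 0 0 0 0 .5 -.4;0 0 0 0 0 0 -.4'
python3 - <<'E'
from h import *
need([.437,.1945,.010],.097)
E
```

```text
time: 44.95
position: [0.4437, 0.1915, 0.0948]
tool_rot: [0.674, 0.739, 0.001, 0.001]
ft_force: [-0.3, 0.2, -0.3]
grip_width: 0.0608
t 44.95 tcp [0.4437 0.1915 0.0948] jawyaw 0.0915 w 0.0608 F [-0.2758  0.24   -0.3115] q [ 0.1758  0.5517  1.8995 -0.0001  0.6882  0.0843]
turn units [ 0.0247 -0.0014 -0.0625] shift units [ 0.0891 -0.1636  2.1205]
```

```bash
python3 -m crank '.03 0 -.06 .09 -.16 .4 -.4;0.05 0 0 0 0 .5 -.4;0.05 0 0 0 0 .4 -.4;0 0 0 0 0 0 -.4'
python3 - <<'E'
from h import *
need([.437,.1945,.010],.097)
E
```

```text
time: 45.45
position: [0.4429, 0.1932, 0.0458]
tool_rot: [0.673, 0.739, 0.001, 0.0]
ft_force: [-0.2, -0.5, 0.2]
grip_width: 0.0609
t 45.45 tcp [0.4429 0.1932 0.0458] jawyaw 0.0933 w 0.0609 F [-0.1615 -0.513   0.1815] q [0.1792 0.6485 1.9248 0.001  0.5669 0.085 ]
turn units [ 0.0154 -0.0073 -0.042 ] shift units [ 0.046  -0.1443  0.8955]
```

```bash
python3 -m crank '.02 0 -.04 .05 -.16 .1 -.4;0.03 0 0 0 -.03 .3 -.4;0 0 0 0 0 0 -.4'
python3 - <<'E'
from h import *
need([.437,.1945,.010],.097)
E
```

```text
time: 45.82
position: [0.4356, 0.1946, 0.0302]
tool_rot: [0.672, 0.741, 0.0, -0.001]
ft_force: [-1.0, -0.1, 0.2]
grip_width: 0.0605
t 45.83 tcp [0.4356 0.1946 0.0302] jawyaw 0.0969 w 0.0605 F [-0.9713 -0.1059  0.2301] q [0.1847 0.6775 1.9443 0.0018 0.5204 0.0862]
turn units [-0.0078 -0.0096 -0.0009] shift units [-0.0055  0.0347  0.5058]
```

```bash
python3 -m crank '.0 0 0 0 .03 .2 -.4;0.03 0 0 0 0 .25 -.4;0 0 0 0 0 0 -.4'
python3 - <<'E'
from h import *
need([.437,.1945,.010],.097)
E
```

```text
time: 46.2
position: [0.4372, 0.1949, 0.011]
tool_rot: [0.672, 0.741, -0.001, -0.001]
ft_force: [-0.2, 0.7, -0.0]
grip_width: 0.0608
t 46.20 tcp [0.4372 0.1949 0.011 ] jawyaw 0.0971 w 0.0608 F [-0.1748  0.7477 -0.0157] q [0.1845 0.7189 1.944  0.0024 0.4816 0.0853]
turn units [-0.0346 -0.0099  0.0013] shift units [-0.0085 -0.0047  0.0245]
```

```bash
python3 -m crank '-.03 0 0 0 0 0 .2;0 0 0 0 0 0 .2;0 0 0 0 0 0 .2;0 0 0 0 0 0 .2' 12
python3 -m crank '0 0 0 0 0 -.3 .2;0 0 0 0 0.2 -.7 .2;0 0 0 0 .3 -1 .2;0 0 0 0 .3 -1 .2;0 0 0 0 .3 -1 .2'
python3 -m crank '0 0 0 0 .3 -1 .2;0 0 0 0 .3 -1 .2;0 0 0 -.5 .2 -.7 .2;0 0 0 -1 0 0 .2;0 0 0 -1 0 0 .2'
python3 - <<'E'
from h import *
need([.5397,-.2294,.26],.097)
c=cam("wrist","u1")
E
```

```text
time: 46.7
position: [0.4373, 0.1949, 0.0111]
tool_rot: [0.672, 0.741, 0.0, -0.0]
ft_force: [-0.5, -0.8, -0.2]
grip_width: 0.0516
time: 47.32
position: [0.4785, 0.1985, 0.1758]
tool_rot: [0.672, 0.741, -0.003, -0.003]
ft_force: [0.4, 0.1, -0.9]
grip_width: 0.0513
time: 47.95
position: [0.5222, 0.1025, 0.2965]
tool_rot: [0.67, 0.743, 0.002, 0.002]
ft_force: [0.3, -0.4, -0.5]
grip_width: 0.0515
t 47.95 tcp [0.5222 0.1025 0.2965] jawyaw 0.1031 w 0.0515 F [ 0.2784 -0.4144 -0.4771] q [-0.0171  0.3155  1.5745  0.0013  1.2457 -0.1207]
turn units [ 0.0688 -0.0065  0.0703] shift units [-8.2981 -0.4244  0.9046]
```

View pics/u1.png

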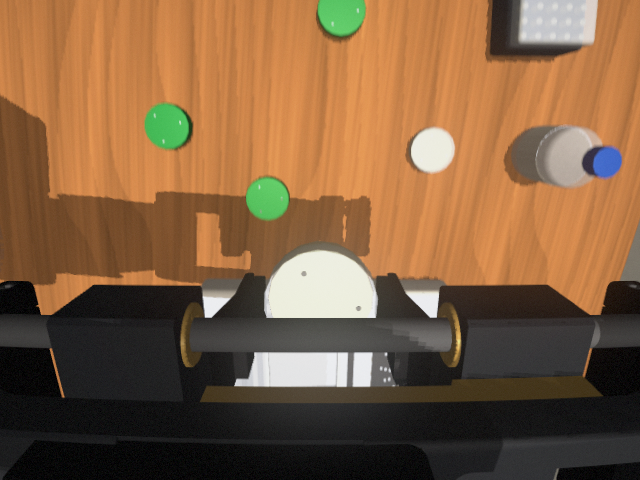

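```bash
python3 -m crank '.06 0 .07 -1 0 0 .2;0 0 0 -1 0 0 .2;0 0 0 -1 0 0 .2;0 0 0 -1 0 0 .2;0 0 0 -1 0 0 .2'
python3 -m crank '0 0 0 -1 0 0 .2;0 0 0 -1 0 0 .2;0 0 0 -.6 0 0 .2;0 0 0 -.4 0 0 .2;0 0 0 0 0 0 .2'
python3 - <<'E'
from h import *
need([.5397,-.2294,.24],.097)
E
```

```text
time: 48.62
position: [0.5395, -0.1046, 0.3013]
tool_rot: [0.672, 0.74, 0.0, 0.002]
ft_force: [0.7, 0.5, -1.2]
grip_width: 0.0516
time: 49.25
position: [0.5491, -0.2281, 0.3038]
tool_rot: [0.674, 0.739, 0.001, 0.002]
ft_force: [0.5, 0.6, 0.1]
grip_width: 0.0517
t 49.25 tcp [ 0.5491 -0.2281  0.3038] jawyaw 0.0927 w 0.0517 F [0.4672 0.5712 0.1254] q [-0.5818  0.4028  1.4135  0.0006  1.3208 -0.6746]
turn units [ 0.0441  0.0271 -0.0499] shift units [-0.0075 -0.2429  1.5942]
```

```bash
python3 -m crank '.04 .03 -.05 0 -.24 .4 .2;0 0 0 0 0 .5 .2;0 0 0 0 0 .4 .2;0 0 0 0 0 .3 .2;0 0 0 0 0 0 .2'
python3 - <<'E'
from h import *
need([.5397,-.2294,.2],.097)
c=cam("wrist","u2")
E
```

```text
time: 49.88
position: [0.5395, -0.223, 0.2385]
tool_rot: [0.67, 0.742, 0.001, -0.001]
ft_force: [0.9, -0.5, 0.2]
grip_width: 0.0512
t 49.88 tcp [ 0.5395 -0.223   0.2385] jawyaw 0.1024 w 0.0512 F [ 0.9077 -0.4507  0.2194] q [-0.5847  0.4542  1.5198  0.0032  1.1693 -0.6884]
turn units [ 0.0055 -0.0385  0.062 ] shift units [-0.1636 -0.0127  0.9608]
```

View pics/u2.png

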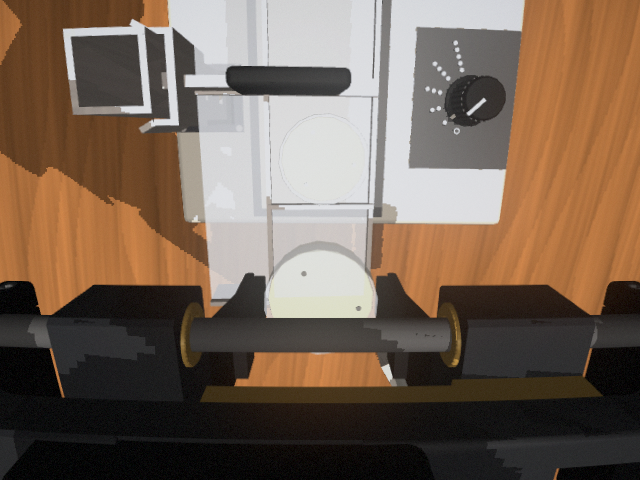

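```bash
python3 - <<'E'
from h import *
c=cam("wrist")
cv2.imwrite("pics/u3.png",cv2.resize(c["img"][80:290,240:400,::-1],None,fx=2.85,fy=2.85,interpolation=2))
P=onz(c,[(268,100),(376,97),(371,205),(270,204)],.166);print(P,P.mean(0))
print(onz(c,[(321,158)],.186))
E
```

```text
[[ 0.4994 -0.1355  0.166 ]
 [ 0.5627 -0.1272  0.166 ]
 [ 0.5686 -0.1921  0.166 ]
 [ 0.5049 -0.198   0.166 ]] [ 0.5339 -0.1632  0.166 ]
[[ 0.5338 -0.1646  0.186 ]]
```

View pics/u3.png

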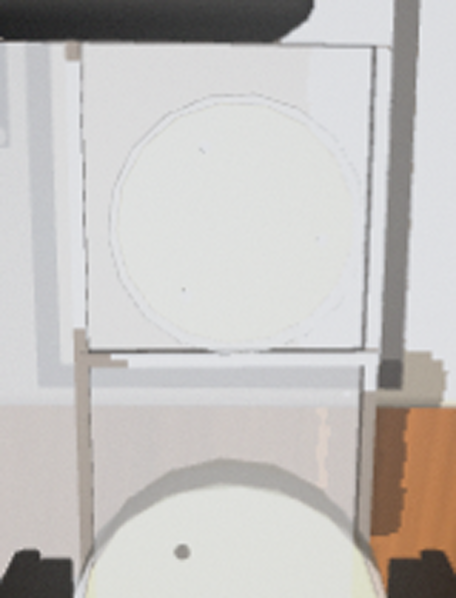

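```bash
python3 -m crank '0 -.03 .06 -.16 0 .3 .2;0 0 0 0 0 .35 .2;0 0 0 0 0 .3 .2;0 0 0 0 0 0 .2'
python3 - <<'E'
from h import *
need([.5402,-.2292,.1775],.097)
E
```

```text
time: 50.48
position: [0.5416, -0.2312, 0.1997]
tool_rot: [0.672, 0.74, 0.001, 0.002]
ft_force: [0.3, -0.1, -0.5]
grip_width: 0.0514
t 50.48 tcp [ 0.5416 -0.2312  0.1997] jawyaw 0.0960 w 0.0514 F [ 0.26   -0.1318 -0.4595] q [-0.5935  0.5039  1.5531  0.0008  1.0802 -0.6899]
turn units [ 0.0438  0.0256 -0.0119] shift units [ 0.0544 -0.0309  0.5553]
```

```bash
python3 -m crank '0.04 .02 0 .05 -.03 .2 .2;0 0 0 0 0 .15 .2;0 0 0 0 0 .08 .2;0 0 0 0 0 0 .2'
python3 -m crank '0 0 0 0 0 .06 .2;0 0 0 0 0 .05 .2'
python3 - <<'E'
from h import *
need([.5402,-.2292,.1775],.097)
E
```

```text
time: 50.98
position: [0.5404, -0.2293, 0.1815]
tool_rot: [0.672, 0.74, -0.0, 0.0]
ft_force: [0.2, -0.5, -0.6]
grip_width: 0.0513
time: 51.22
position: [0.5408, -0.2296, 0.1775]
tool_rot: [0.672, 0.74, 0.0, 0.001]
ft_force: [0.3, -0.3, 1.6]
grip_width: 0.0513
t 51.23 tcp [ 0.5408 -0.2296  0.1775] jawyaw 0.0962 w 0.0513 F [ 0.3118 -0.268   1.5673] q [-0.5914  0.5311  1.5759 -0.0003  1.0321 -0.6874]
turn units [ 0.0196  0.0199 -0.0096] shift units [ 0.011  -0.0146  0.001 ]
```

```bash
python3 -m crank '0 0 0 0 0 0.02 -.4;0 0 0 0 0 0 -.4;0 0 0 0 0 -.3 -.4;0 0 0 0 0 -1 -.4;0 0 0 0 0 -1 -.4'
python3 -m crank '0 0 0 1 0 -.5 -.4;0 0 0 1 0 0 -.4;0 0 0 1 0 0 -.4;0 0 -1 1 0 0 -.4;0 0 -1 1 0.2 0 -.4'
python3 -m crank '0 0 -1 1 .3 0 -.4;0 0 -1 .9 .5 0 -.4;0 0 -1 .8 .5 0 -.4;0 0 -1 0 0 0 -.4;0 0 -1 0 0 0 -.4'
python3 - <<'E'
from h import *
need([.6457,.168,.25],1.668)
c=cam("scene");cv2.imwrite("pics/v1.png",cv2.resize(c["img"][180:330,180:380,::-1],None,fx=4,fy=4,interpolation=2))
E
```

```text
time: 51.85
position: [0.5392, -0.2285, 0.2693]
tool_rot: [0.672, 0.74, -0.0, -0.002]
ft_force: [0.4, -0.4, -0.6]
grip_width: 0.061
time: 52.48
position: [0.5282, -0.0279, 0.2996]
tool_rot: [0.606, 0.796, 0.002, 0.007]
ft_force: [-0.2, -0.0, -0.3]
grip_width: 0.0609
time: 53.1
position: [0.5395, 0.0997, 0.3048]
tool_rot: [0.41, 0.912, 0.002, 0.011]
ft_force: [0.2, -0.1, -0.4]
grip_width: 0.061
t 53.10 tcp [0.5395 0.0997 0.3048] jawyaw 0.7261 w 0.0610 F [ 0.2291 -0.1194 -0.4391] q [-0.0178  0.3255  1.5347 -0.0057  1.2592 -0.7421]
turn units [  0.0312   0.2703 -10.794 ] shift units [-0.4592  3.1003  1.419 ]
```

View pics/v1.png

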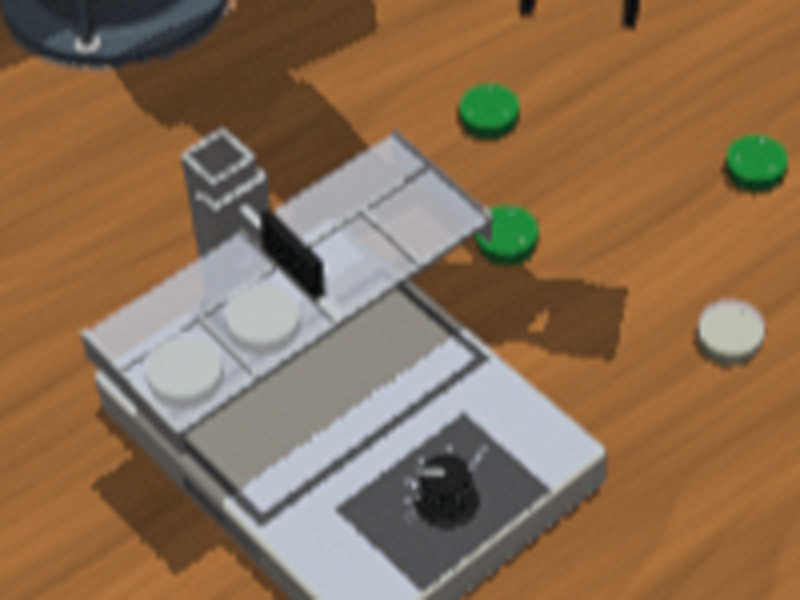

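Two dishes are in. Rotate the remaining ~11 units, then go over the last dish.

```bash
python3 -m crank '0.03 .2 -1 0 1 0 -.5;0 0 -1 0 1 0 -.5;0 0 -1 0 .8 .2 -.5;0 0 -1 0 0 .3 -.5;0 0 -1 0 0 0.2 -.5'
python3 -m crank '0 0 -1 0 0 0 -.5;0 0 -1 0 0 0 -.5;0 0 -1 0 0 0 -.5;0 0 -1 0 0 0 -.5;0 0 -1 0 0 0 -.5'
python3 - <<'E'
from h import *
need([.6457,.168,.15],1.668)
c=cam("wrist","w1")
for d in dishes(c): print(d)
E
```

```text
time: 53.78
position: [0.6202, 0.1829, 0.2826]
tool_rot: [0.199, 0.98, 0.004, 0.007]
ft_force: [0.1, -0.0, -0.3]
grip_width: 0.0655
time: 54.4
position: [0.6202, 0.1823, 0.285]
tool_rot: [-0.022, 1.0, 0.003, 0.008]
ft_force: [-0.5, -0.4, -0.0]
grip_width: 0.065
t 54.40 tcp [0.6202 0.1823 0.285 ] jawyaw 1.6140 w 0.0650 F [-0.4728 -0.4111 -0.0322] q [ 0.1114  0.491   1.315   0.0042  1.3188 -1.5036]
turn units [ 0.0544  0.1893 -0.619 ] shift units [-0.5651 -0.4033  3.3838]
(array([104.6,  10.7]), np.int32(603), array([ 0.4379, -0.0483,  0.02  ]), np.float64(0.0336))
(array([305.6, 212.8]), np.int32(1446), array([0.6455, 0.1676, 0.02  ]), np.float64(0.051))
```

View pics/w1.png

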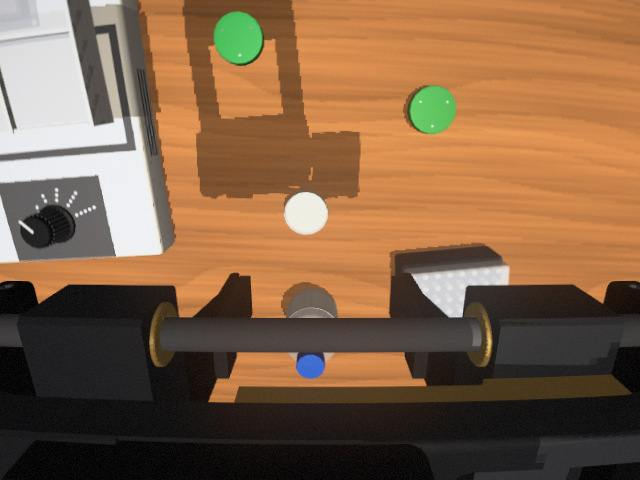

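```bash
python3 -m crank '.05 .18 -.6 -.56 -.4 0 -.5;0.03 0 0 0 0 .7 -.5;0 0 0 0 0 .7 -.5;0 0 0 0 0 .7 -.5;0 0 0 0 0 0 -.5'
python3 - <<'E'
from h import *
need([.6455,.1677,.05],1.668)
E
```

```text
time: 55.08
position: [0.6459, 0.1662, 0.2037]
tool_rot: [-0.043, 0.999, -0.001, 0.003]
ft_force: [-0.0, 0.1, 0.5]
grip_width: 0.0652
t 55.08 tcp [0.6459 0.1662 0.2037] jawyaw 1.6577 w 0.0652 F [-0.0286  0.1008  0.5448] q [ 0.0857  0.6022  1.3437 -0.0026  1.1892 -1.571 ]
turn units [-0.0279  0.0756 -0.1177] shift units [0.0321 0.0477 3.8418]
```

```bash
python3 -m crank '0 .07 -.12 .03 .05 .6 -.5;0 0 0 0 0 .7 -.5;0 0 0 0 0 .7 -.5;0 0 0 0 0 .7 -.5;0 0 0 0 0 0 -.5'
python3 - <<'E'
from h import *
need([.6455,.1677,.01],1.668)
E
```

```text
time: 55.7
position: [0.6525, 0.1684, 0.1034]
tool_rot: [-0.045, 0.999, -0.001, 0.009]
ft_force: [0.3, 0.1, -0.1]
grip_width: 0.0653
t 55.70 tcp [0.6525 0.1684 0.1034] jawyaw 1.6616 w 0.0653 F [ 0.3224  0.149  -0.0678] q [ 0.0882  0.7241  1.4109 -0.0029  0.9894 -1.5719]
turn units [-0.0285  0.1973 -0.0728] shift units [0.2152 0.0035 2.3312]
```

```bash
python3 -m crank '-.03 .2 -.07 .2 0 .3 -.5;0 .03 0 0 0 .6 -.5;0 .05 0 .03 0 .6 -.5;0 .05 0 .03 0 .4 -.5;0 0 0 0 0 0 -.5'
python3 - <<'E'
from h import *
need([.6455,.1677,.01],1.668)
E
```

```text
time: 56.32
position: [0.6458, 0.1678, 0.0303]
tool_rot: [-0.048, 0.999, 0.0, -0.002]
ft_force: [0.5, 0.5, 0.1]
grip_width: 0.0653
t 56.33 tcp [0.6458 0.1678 0.0303] jawyaw 1.6671 w 0.0653 F [0.4885 0.4682 0.0948] q [ 0.0869  0.8229  1.4421  0.0004  0.8802 -1.5805]
turn units [ 0.004  -0.0427 -0.0099] shift units [ 0.007  -0.0015  0.5078]
```

```bash
python3 -m crank '0 -.02 0 0 0 .3 -.5;0 0 0 0 0 .17 -.5;0 0 0 0 0 0 -.5'
python3 -m crank '0 0 0 0 0 0 .2;0 0 0 0 0 0 .2;0 0 0 0 0 0 .2;0 0 0 0 0 0 .2;0 0 0 0 0 0 .2' 12
python3 - <<'E'
from h import *
need([.6455,.1677,.01],1.668)
E
```

```text
time: 56.7
position: [0.6468, 0.1679, 0.0113]
tool_rot: [-0.048, 0.999, 0.0, 0.0]
ft_force: [0.3, -0.4, 0.3]
grip_width: 0.0655
time: 57.32
position: [0.6476, 0.1681, 0.0125]
tool_rot: [-0.048, 0.999, 0.0, 0.001]
ft_force: [1.3, 0.1, -0.9]
grip_width: 0.0514
t 57.33 tcp [0.6476 0.1681 0.0125] jawyaw 1.6672 w 0.0514 F [ 1.293   0.1048 -0.9403] q [ 0.0871  0.8486  1.4464  0.0005  0.8443 -1.5805]
turn units [ 0.004   0.0266 -0.0089] shift units [ 0.0523 -0.004   0.0617]
```

```bash
python3 -m crank '0 0 0 0 0 -.3 .2;0 0 0 0.2 0 -.7 .2;0 0 0 .3 0 -1 .2;0 0 0 .5 0 -1 .2;0 0 0 .5 0 -1 .2'
python3 -m crank '0 0 0 .5 -.5 -1 .2;0 0 0 .5 -.8 -1 .2;0 0 0 .3 -1 -.3 .2;0 0 0 .2 -1 0 .2;0 0 0 0 -.8 0 .2'
python3 - <<'E'
from h import *
need([.5218,-.022,.24],1.668)
c=cam("wrist","x1")
E
```

```text
time: 57.95
position: [0.5859, 0.1617, 0.1761]
tool_rot: [-0.048, 0.999, 0.0, -0.001]
ft_force: [0.7, -0.7, -0.1]
grip_width: 0.0514
time: 58.58
position: [0.5408, -0.0092, 0.2811]
tool_rot: [-0.051, 0.999, -0.001, 0.007]
ft_force: [0.6, 0.5, 0.0]
grip_width: 0.0517
t 58.58 tcp [ 0.5408 -0.0092  0.2811] jawyaw 1.6729 w 0.0517 F [0.5842 0.5019 0.0144] q [-0.2249  0.3402  1.5819  0.0022  1.2046 -1.8986]
turn units [-0.0323  0.1684  0.0564] shift units [ 0.5203 -0.266   1.0212]
```

View pics/x1.png

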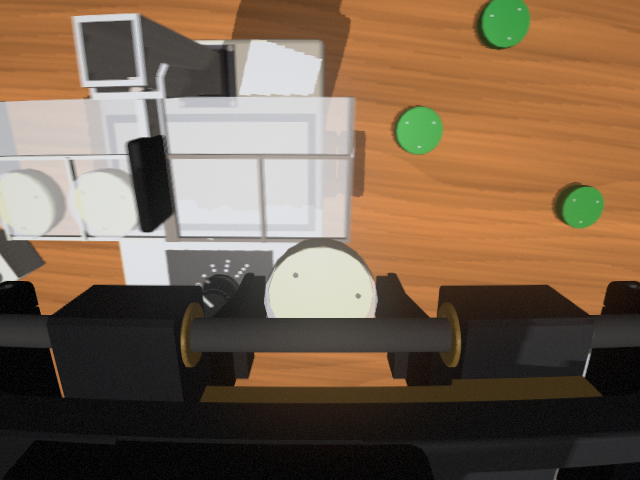

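```bash
python3 - <<'E'
from h import *
c=cam("wrist")
cv2.imwrite("pics/x2.png",cv2.resize(c["img"][140:250,150:360,::-1],None,fx=3.8,fy=3.8,interpolation=2))
print(onz(c,[(307,198)],.166))
E
```

```text
[[ 0.52   -0.0262  0.166 ]]
```

View pics/x2.png

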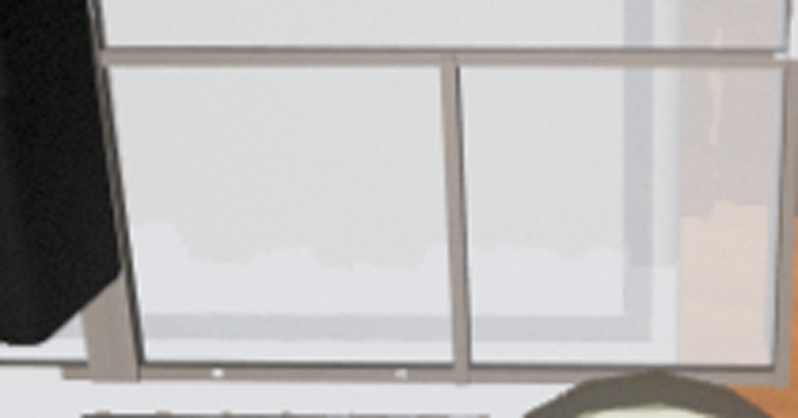

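```bash
python3 -m crank '-.03 .16 .05 .47 -.26 0 .2;0 0 0 0 0 .5 .2;0 0 0 0 0 .4 .2;0 0 0 0 0 0 .2'
python3 - <<'E'
from h import *
need([.5222,-.022,.2],1.668)
E
```

```text
time: 59.18
position: [0.5194, -0.0223, 0.2452]
tool_rot: [-0.048, 0.999, -0.0, -0.001]
ft_force: [-0.1, -0.8, -1.1]
grip_width: 0.0512
t 59.17 tcp [ 0.5194 -0.0223  0.2452] jawyaw 1.6670 w 0.0512 F [-0.0628 -0.7913 -1.1214] q [-0.2573  0.3586  1.6655 -0.0015  1.1193 -1.9236]
turn units [-0.0073 -0.0251 -0.0117] shift units [-0.0735  0.002   1.1307]
```

```bash
python3 -m crank '0 -.02 0 -.07 0 .3 .2;0 0 0 0 0 .4 .2;0 0 0 0 0 .4 .2;0 0 0 0 0 0 .2'
python3 - <<'E'
from h import *
need([.5222,-.022,.178],1.668)
c=cam("wrist","x3")
E
```

```text
time: 59.68
position: [0.5224, -0.0211, 0.2009]
tool_rot: [-0.049, 0.999, -0.001, 0.001]
ft_force: [0.3, 0.0, 0.3]
grip_width: 0.0518
t 59.67 tcp [ 0.5224 -0.0211  0.2009] jawyaw 1.6693 w 0.0518 F [0.2997 0.0117 0.2934] q [-0.2539  0.4191  1.7124 -0.0009  1.0079 -1.9227]
turn units [-0.017   0.0204  0.0144] shift units [ 0.0093 -0.0197  0.5731]
```

View pics/x3.png

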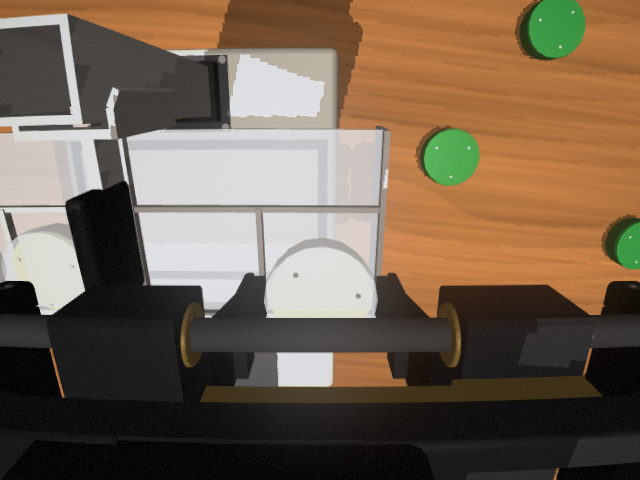

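```bash
python3 -m crank '0 0.02 0 0 -.01 .25 .2;0 0 0 0 0 .2 .2;0 0 0 0 0 0 .2'
python3 -m crank '0 0 0 0 0 .06 .2;0 0 0 0 0 .05 .2'
```

```text
time: 60.1
position: [0.5242, -0.0219, 0.1838]
tool_rot: [-0.049, 0.999, -0.001, 0.002]
ft_force: [0.3, -0.1, -0.3]
grip_width: 0.0517
time: 60.35
position: [0.5246, -0.022, 0.1795]
tool_rot: [-0.049, 0.999, -0.002, 0.003]
ft_force: [-0.5, -0.4, -0.1]
grip_width: 0.0511
```

```bash
python3 -m crank '0 0.05 0 .05 0 .03 .2;0 0 0 0 0 .04 .2'
python3 -m crank '0 0 0 0 0 .05 .2;0 0 0 0 0 0 .2'
```

```text
time: 60.6
position: [0.5229, -0.0221, 0.1768]
tool_rot: [-0.049, 0.999, -0.002, 0.001]
ft_force: [0.5, 0.4, 1.6]
grip_width: 0.0514
time: 60.85
position: [0.5237, -0.0222, 0.1755]
tool_rot: [-0.049, 0.999, -0.002, 0.002]
ft_force: [-0.2, -0.7, 2.1]
grip_width: 0.0521
```

```bash
python3 -m crank '0 0 0 0 0 0 -.35;0 0 0 0 0 0 -.35;0 0 0 0 0 -.3 -.35;0 0 0 0 0 -1 -.35;0 0 0 0 0 -1 -.35'
python3 -m crank '0 0 0 -1 0 -1 -.35;0 0 0 -1 0 0 -.35;0 0 0 -1 0 0 -1;0 0 0 0 0 0 -1'
python3 - <<'E'
from h import *
need([.6585,-.112,.2],1.668)
c=cam("wrist","y1")
c=cam("scene");cv2.imwrite("pics/y2.png",cv2.resize(c["img"][180:330,180:380,::-1],None,fx=4,fy=4,interpolation=2))
E
```

```text
time: 61.48
position: [0.5206, -0.0216, 0.2673]
tool_rot: [-0.049, 0.999, -0.001, -0.003]
ft_force: [-0.1, -0.5, -0.5]
grip_width: 0.0586
time: 61.98
position: [0.6442, -0.0098, 0.3162]
tool_rot: [-0.049, 0.999, -0.002, 0.002]
ft_force: [-0.1, 0.6, -0.0]
grip_width: 0.0714
t 61.98 tcp [ 0.6442 -0.0098  0.3162] jawyaw 1.6689 w 0.0714 F [-0.1151  0.5697 -0.0188] q [-0.1867  0.4687  1.2679 -0.0036  1.3993 -1.8549]
turn units [-0.057   0.0518  0.01  ] shift units [-0.0918 -2.5634  2.9173]
```

View pics/y1.png

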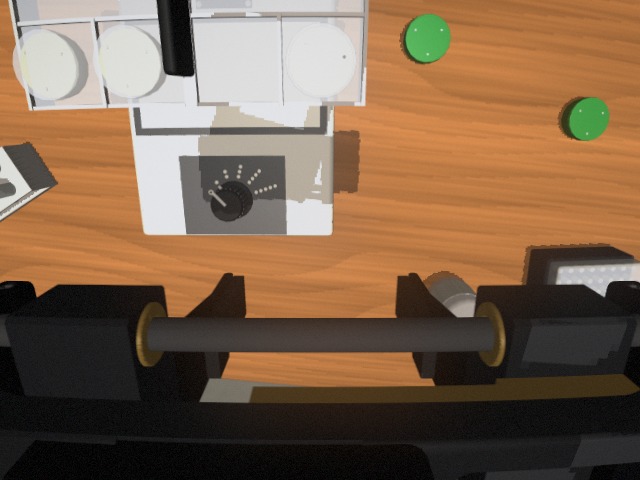

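View pics/y2.png

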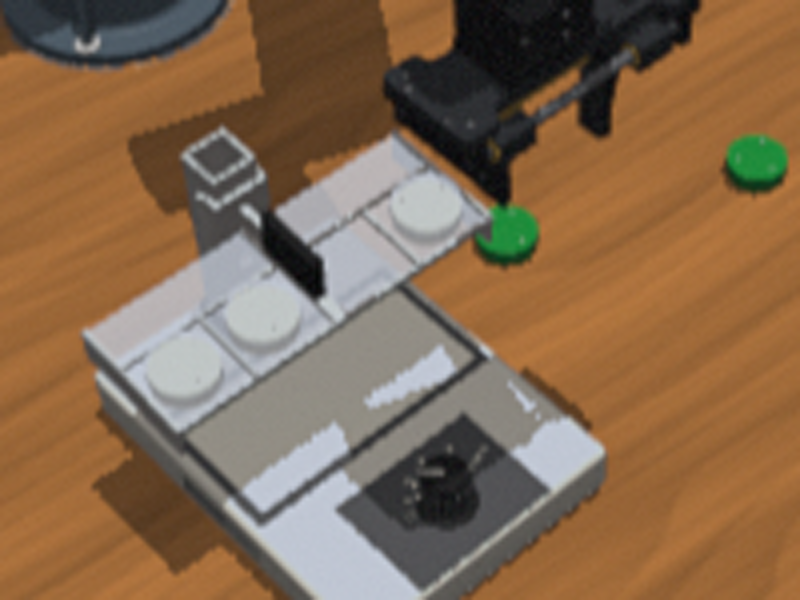

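```bash
python3 - <<'E'
from h import *
c=cam("wrist");print([onz(c,[p],.186)[0].round(4) for p in((47,65),(130,62),(321,60))],onz(c,[(232,201)],.087))
c=cam("scene");im=c["img"]
cv2.imwrite("pics/y3.png",cv2.resize(im[235:290,195:265,::-1],None,fx=9,fy=9,interpolation=2))
print([proj(c,[b[0][:2]+[.186]]) for b in bays(G=(.5111,-.1275)).values()])
E
```

```text
[array([ 0.5378, -0.2258,  0.186 ]), array([ 0.532 , -0.1609,  0.186 ]), array([ 0.5192, -0.0218,  0.186 ])] [[ 0.6502 -0.1036  0.087 ]]
[array([[225.238 , 268.8083]]), array([[245.2872, 255.2782]]), array([[267.2764, 240.4345]]), array([[285.4897, 228.1364]])]
```

View pics/y3.png

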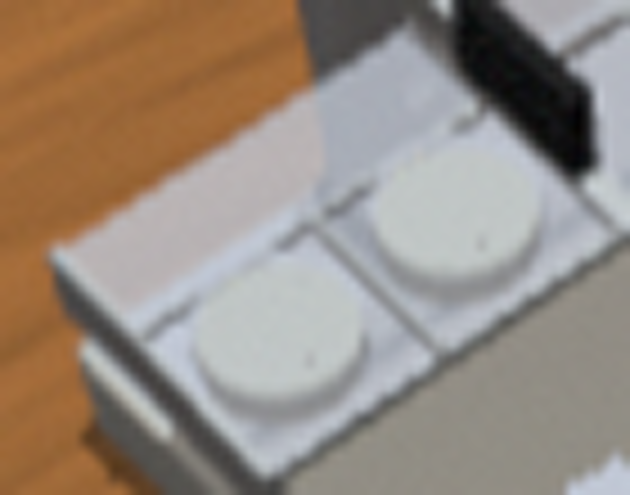

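```bash
python3 - <<'E'
from h import *
c=cam("wrist")
cv2.imwrite("pics/z1.png",cv2.resize(c["img"][145:245,170:300,::-1],None,fx=6,fy=6,interpolation=2))
for P in((.6598,-.1109),(.6546,-.1067)): print(proj(c,[[*P,.087],[*P,.054]]),[np.linalg.norm(a) for a in np.diff(proj(c,[[P[0],P[1]+.018,.087],[P[0],P[1]-.018,.087]]),axis=0)])
E
```

```text
[[224.7674 210.1354]
 [231.8929 203.8991]] [np.float64(33.78524339888824)]
[[228.8471 205.7249]
 [235.7013 199.793 ]] [np.float64(33.92320463062572)]
```

View pics/z1.png

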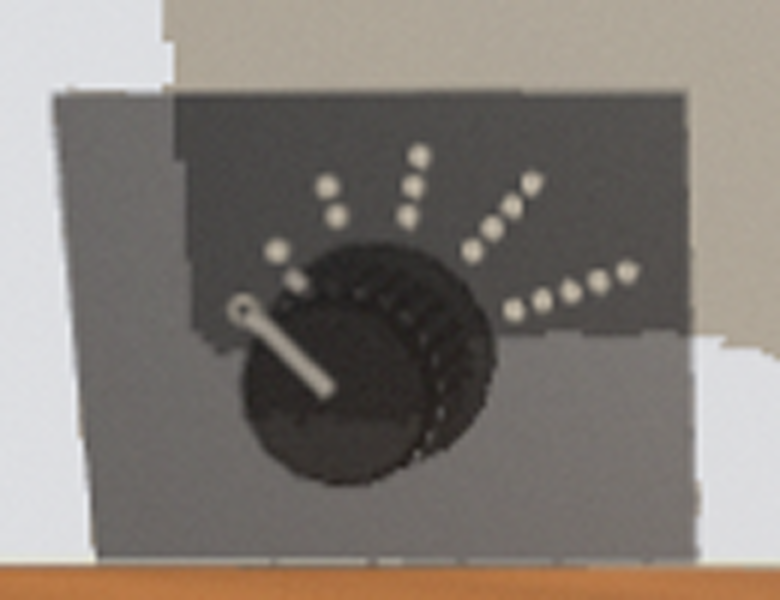

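```bash
python3 -m crank '0 .05 1 0 -.5 0 -.4;0 0 1 0 -.5 0 -.4;0 0 1 0 -.5 0 -.4;0 0 1 0 -.4 0 -.4;0 0 1 0 0 0 -.4'
python3 -m crank '0 0 1 0 0 0 -.4;0 0 1 0 0 0 -.4;0 0 1 0 0 0 -.4;0 0 1 0 0 0 -.4;0 0 1 0 0 0 -.4'
python3 -m crank '0 0 1 0 0 0 -.4;0 0 1 0 0 0 -.4;0 0 1 0 0 0 -.4;0 0 1 0 0 0 -.4;0 0 1 0 0 0 -.4'
python3 -m crank '0 0 1 0 0 0 -.4;0 0 1 0 0 0 -.4;0 0 1 0 0 0 -.4;0 0 1 0 0 0 -.4;0 0 1 0 0 0 -.4'
python3 - <<'E'
from h import *
need([.6597,-.11,.2],-1.1)
E
```

```text
time: 62.85
position: [0.633, -0.0872, 0.3169]
tool_rot: [0.176, 0.984, -0.002, -0.003]
ft_force: [-0.8, 0.3, -0.3]
grip_width: 0.0614
time: 63.48
position: [0.6274, -0.0877, 0.3179]
tool_rot: [0.393, 0.919, -0.003, -0.004]
ft_force: [0.5, 0.1, -0.1]
grip_width: 0.0613
time: 64.1
position: [0.6219, -0.0875, 0.319]
tool_rot: [0.59, 0.808, -0.005, -0.005]
ft_force: [0.2, 0.2, -1.1]
grip_width: 0.0609
time: 64.72
position: [0.6164, -0.0872, 0.32]
tool_rot: [0.756, 0.655, -0.007, -0.005]
ft_force: [-0.6, 0.3, -0.9]
grip_width: 0.0609
t 64.72 tcp [ 0.6164 -0.0872  0.32  ] jawyaw -0.1433 w 0.0609 F [-0.5927  0.3468 -0.9087] q [-0.3165  0.4424  1.3023 -0.0067  1.4129 -0.1721]
turn units [-0.1579  0.1323 10.9625] shift units [-0.3985  1.2036  2.9822]
```

```bash
python3 -m crank '-.15 .13 1 -.4 1 0 -.4;0 0 1 0 .2 0 -.4;0 0 1 0 0 0 -.4;0 0 1 0 0 0 -.4;0 0 1 0 0 0 -.4'
python3 -m crank '0 0 1 0 0 0 -.4;0 0 1 0 0 0 -.4;0 0 1 0 0 0 -.4;0 0 1 0 0 0 -.4;0 0 1 0 0 0 -.4'
python3 - <<'E'
from h import *
need([.6597,-.11,.15],-1.1)
c=cam("wrist","aa1")
E
```

```text
time: 65.35
position: [0.6572, -0.1109, 0.32]
tool_rot: [0.884, 0.468, -0.001, -0.005]
ft_force: [0.4, -0.4, 0.2]
grip_width: 0.0611
time: 65.97
position: [0.6517, -0.1107, 0.3209]
tool_rot: [0.966, 0.258, -0.004, -0.006]
ft_force: [-0.6, -0.2, 0.0]
grip_width: 0.0612
t 65.97 tcp [ 0.6517 -0.1107  0.3209] jawyaw -1.0494 w 0.0612 F [-0.5583 -0.1549  0.0054] q [-0.3397  0.4998  1.2012  0.0058  1.4537  0.709 ]
turn units [-0.1557  0.0513  0.5801] shift units [0.1992 0.1426 4.2697]
```

View pics/aa1.png

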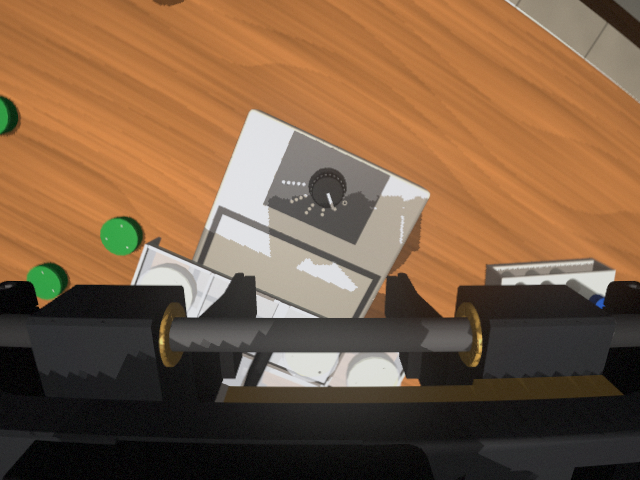

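```bash
python3 -m crank '-.15 .05 .58 .2 .14 .5 -.4;0 0 0 0 0 .8 -.4;0 0 0 0 0 .8 -.4;0 0 0 0 0 .8 -.4;0 0 0 0 0 0 -.4'
python3 - <<'E'
from h import *
need([.6597,-.11,.12],-1.1)
c=cam("wrist","aa2")
print(proj(c,[[.6597,-.11,.087]]))
E
```

```text
time: 66.65
position: [0.6585, -0.1116, 0.2045]
tool_rot: [0.972, 0.234, 0.0, 0.0]
ft_force: [-0.5, -0.5, -0.6]
grip_width: 0.061
t 66.65 tcp [ 0.6585 -0.1116  0.2045] jawyaw -1.0988 w 0.0610 F [-0.5007 -0.519  -0.6015] q [-0.3348  0.6049  1.3356 -0.0003  1.2001  0.7642]
turn units [ 0.0097 -0.005   0.0132] shift units [ 0.0437 -0.0252  2.1114]
[[319.0598 226.2866]]
```

View pics/aa2.png

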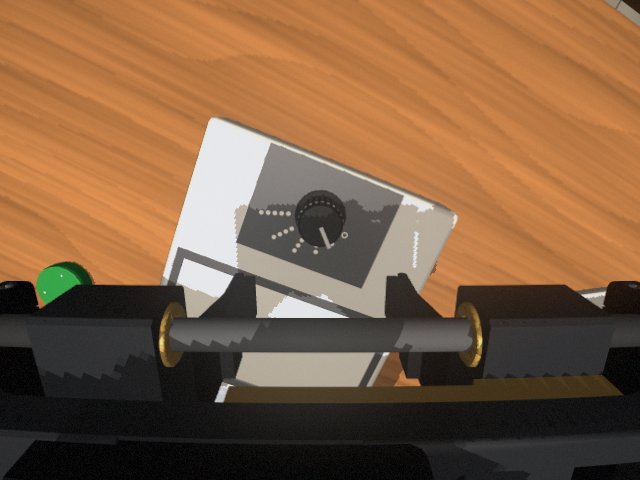

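```bash
python3 -m crank '0 0 0 .04 -.02 .7 -.4;0 0 0 0 0 .7 -.4;0 0 0 0 0 .7 -.4;0 0 0 0 0 0 -.4'
python3 - <<'E'
from h import *
need([.6597,-.11,.062],-1.1)
E
```

```text
time: 67.2
position: [0.6677, -0.1132, 0.1309]
tool_rot: [0.972, 0.235, 0.01, 0.006]
ft_force: [-0.8, 0.3, 0.4]
grip_width: 0.0613
t 67.20 tcp [ 0.6677 -0.1132  0.1309] jawyaw -1.0973 w 0.0613 F [-0.8007  0.3434  0.4481] q [-0.3324  0.6915  1.3894 -0.0003  1.0379  0.7648]
turn units [ 0.1903 -0.1793  0.033 ] shift units [-0.1686 -0.1902  1.7171]
```

```bash
python3 -m crank '.19 -.18 .03 -.17 -.19 .2 -.4;.04 -.04 0 0 0 .4 -.4;.04 -.04 0 -.04 -.04 .4 -.4;0 0 0 0 0 0 -.4'
python3 - <<'E'
from h import *
need([.6597,-.11,.062],-1.1)
E
```

```text
time: 67.7
position: [0.6584, -0.1096, 0.0934]
tool_rot: [0.972, 0.233, -0.002, -0.001]
ft_force: [-1.2, -0.0, -0.1]
grip_width: 0.0607
t 67.70 tcp [ 0.6584 -0.1096  0.0934] jawyaw -1.0995 w 0.0607 F [-1.1685 -0.0322 -0.1004] q [-0.3319  0.7367  1.4169 -0.0002  0.9915  0.7677]
turn units [-0.0276  0.0298  0.0061] shift units [0.0256 0.0258 0.7853]
```

```bash
python3 -m crank '0 0 0 .03 .03 .35 -.4;.03 -.03 0 0 0 .35 -.4;0 0 0 0 0 0 -.4'
python3 - <<'E'
from h import *
need([.6597,-.11,.062],-1.1)
E
```

```text
time: 68.08
position: [0.6603, -0.1102, 0.0632]
tool_rot: [0.972, 0.233, -0.003, -0.002]
ft_force: [-0.3, -0.1, -0.5]
grip_width: 0.0608
t 68.08 tcp [ 0.6603 -0.1102  0.0632] jawyaw -1.0995 w 0.0608 F [-0.3238 -0.1155 -0.5395] q [-0.3319  0.7804  1.4221 -0.0003  0.9465  0.7678]
turn units [-0.0593  0.0611  0.0062] shift units [-0.0103 -0.0109  0.0307]
```

Close on the knob.

```bash
python3 -m crank '-.05 .06 0 0 0 0 .9;0 0 0 0 0 0 .9;0 0 0 0 0 0 .9;0 0 0 0 0 0 .9' 25
python3 - <<'E'
from h import *
need([.6597,-.11,.062],-1.85)
E
```

```text
time: 68.58
position: [0.6608, -0.1102, 0.0639]
tool_rot: [0.972, 0.234, 0.001, 0.0]
ft_force: [-0.4, 0.2, -1.9]
grip_width: 0.0356
t 68.58 tcp [ 0.6608 -0.1102  0.0639] jawyaw -1.0994 w 0.0356 F [-0.3761  0.2117 -1.9492] q [-0.3321  0.7772  1.4278  0.0008  0.9355  0.7668]
turn units [-0.0018 -0.0148  8.6015] shift units [-0.0211 -0.0171  0.0472]
```

```bash
python3 -m crank '0 0 1 0 0 0 .9;0 0 1 0 0 0 .9;0 0 1 0 0 0 .9;0 0 1 0 0 0 .9;0 0 1 0 0 0 .9'
python3 - <<'E'
from h import *
need([.6597,-.11,.062],-1.85)
E
```

```text
time: 69.2
position: [0.6607, -0.1102, 0.0638]
tool_rot: [1.0, 0.011, 0.001, 0.0]
ft_force: [-0.2, -0.7, -1.5]
grip_width: 0.0352
t 69.20 tcp [ 0.6607 -0.1102  0.0638] jawyaw -1.5482 w 0.0352 F [-0.166  -0.7006 -1.4764] q [-0.3317  0.7771  1.4284 -0.0001  0.9344  1.2165]
turn units [ 0.005  -0.0189  3.4585] shift units [-0.0255 -0.0062  0.0459]
```

```bash
python3 -m crank '0 0 1 0 0 0 .9;0 0 1 0 0 0 .9;0 0 1 0 0 0 .9;0 0 .6 0 0 0 .9;0 0 0 0 0 0 .9'
python3 -m crank '0 0 0 0 0 0 0;0 0 0 0 0 0 -.4;0 0 0 0 0 -.5 -.4;0 0 0 0 0 -.7 -.4'
python3 - <<'E'
from h import *
need([.6597,-.11,.062],-1.1)
c=cam("wrist","ab1");c=cam("scene");cv2.imwrite("pics/ab2.png",cv2.resize(c["img"][260:340,250:340,::-1],None,fx=6,fy=6,interpolation=2))
E
```

```text
time: 69.82
position: [0.6607, -0.1102, 0.0639]
tool_rot: [0.989, -0.149, 0.001, 0.001]
ft_force: [-0.1, -0.8, -1.5]
grip_width: 0.0354
time: 70.32
position: [0.6595, -0.1099, 0.1125]
tool_rot: [0.989, -0.149, -0.001, 0.0]
ft_force: [0.8, -0.1, 0.3]
grip_width: 0.0594
t 70.33 tcp [ 0.6595 -0.1099  0.1125] jawyaw -1.8690 w 0.0594 F [ 0.7782 -0.0994  0.2818] q [-0.3315  0.7129  1.4046 -0.0011  1.0259  1.538 ]
turn units [ 0.0013  0.0231 -8.8116] shift units [0.009  0.0001 1.2615]
```

View pics/ab2.png

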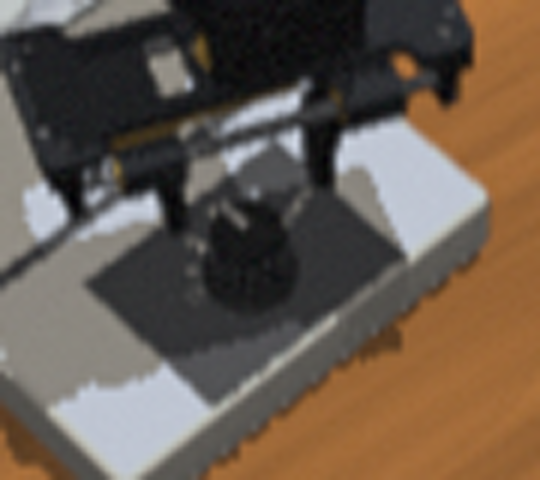

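View pics/ab1.png

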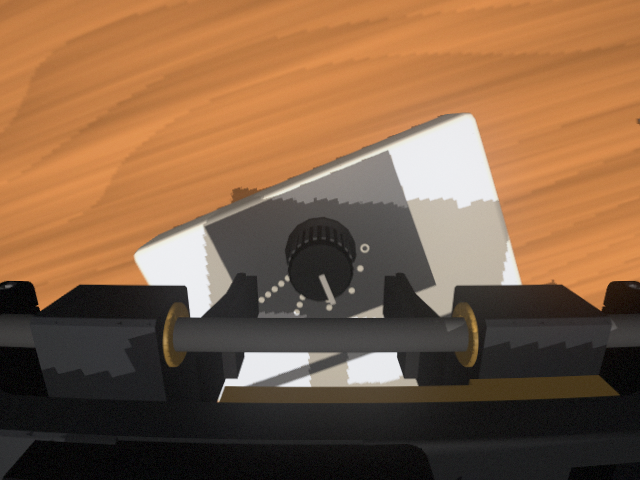

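```bash
cat >> h.py <<'E'
def dialang(c,tip,root,ring):
    P=onz(c,[tip,root],.087);r=onz(c,[ring],.0505)[0];D=np.array([.6597,-.11])
    a=np.arctan2(*(P[0]-P[1])[[1,0]]);a2=np.arctan2(*(P[0][:2]-D)[::-1]);b=np.arctan2(*(r[:2]-D)[::-1])
    w=lambda x:(x+np.pi)%(2*np.pi)-np.pi
    print("pointer clockwise from ring:",w(b-a),w(b-a2))
E
python3 - <<'E'
from h import *
c=cam("wrist");cv2.imwrite("pics/ab3.png",cv2.resize(c["img"][205:320,250:400,::-1],None,fx=5,fy=5,interpolation=2))
dialang(c,(332,303),(321,275),(365,247))
E
```

```text
pointer clockwise from ring: 1.4088341560279112 1.3525436439815257
```

View pics/ab3.png

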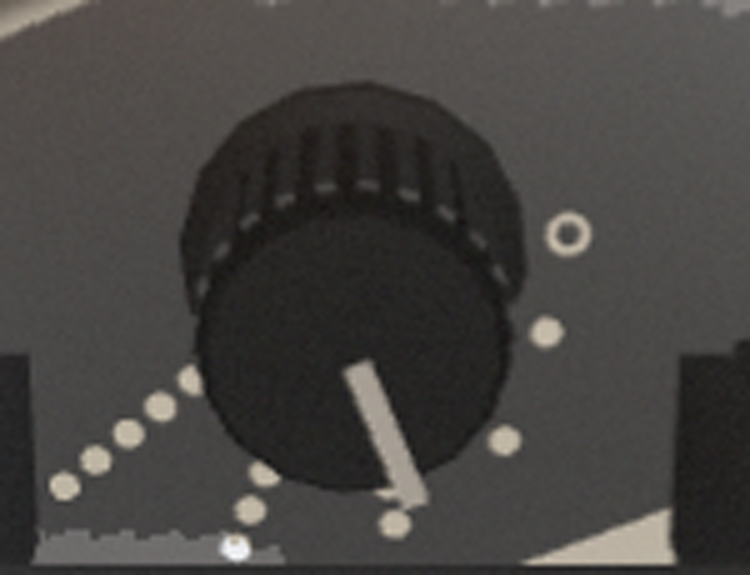

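```bash
python3 - <<'E'
from h import *
c=cam("wrist");f=lambda x,y:(250+x/5,205+y/5)
D=np.array([.6597,-.11])
marks={"ring":f(568,233),"1":f(545,332),"2":f(504,440),"3":f(395,523),"4":f(250,510),"5":f(110,448)}
th={}
for k,p in marks.items():
    r=onz(c,[p],.0503)[0][:2]-D; th[k]=np.arctan2(r[1],r[0]);print(k,"radius %.4f ang %.3f"%(np.linalg.norm(r),th[k]))
P=onz(c,[f(357,365),f(415,503)],.087)[:,:2];d=P[1]-P[0];print("pointer ang",np.arctan2(d[1],d[0]),P-D, "tip ang",np.arctan2(*(P[1]-D)[::-1]))
top=onz(c,[f(355,345)],.087);print("knob top centre",top)
E
```

```text
ring radius 0.0277 ang -1.813
1 radius 0.0277 ang -2.309
2 radius 0.0336 ang -2.795
3 radius 0.0393 ang 2.998
4 radius 0.0392 ang 2.503
5 radius 0.0419 ang 2.004
pointer ang -3.066947713915271 [[-0.0014 -0.0004]
 [-0.019  -0.0018]] tip ang -3.0493286257562917
knob top centre [[ 0.6606 -0.1109  0.087 ]]
```

```bash
python3 -m crank '0 0 -1 0 0 0 -.4;0 0 -1 0 0 0 -.4;0 0 -1 0 0 0 -.4;0 0 -1 0 0 0 -.4;0 0 -1 0 0 0 -.4'
python3 - <<'E'
from h import *
need([.6597,-.11,.063],-1.37)
E
```

```text
time: 71.15
position: [0.6562, -0.1088, 0.108]
tool_rot: [0.997, 0.076, -0.004, -0.001]
ft_force: [0.1, -1.0, 0.3]
grip_width: 0.0609
t 71.15 tcp [ 0.6562 -0.1088  0.108 ] jawyaw -1.4181 w 0.0609 F [ 0.1243 -0.9524  0.3439] q [-0.3316  0.717   1.4109 -0.0012  1.0223  1.0872]
turn units [-0.0382  0.092  -0.5516] shift units [0.0905 0.0453 1.1243]
```

```bash
python3 -m crank '-.04 .09 -.5 .09 .04 .3 -.4;0 0 0 0 0 .4 -.4;0 0 0 0 0 .4 -.4;0 0 0 0 0 0 -.4'
python3 - <<'E'
from h import *
need([.6602,-.1103,.063],-1.37)
E
```

```text
time: 71.65
position: [0.6571, -0.109, 0.0585]
tool_rot: [0.995, 0.098, -0.003, -0.001]
ft_force: [0.4, -0.5, 0.1]
grip_width: 0.061
t 71.65 tcp [ 0.6571 -0.109   0.0585] jawyaw -1.3742 w 0.0610 F [ 0.3645 -0.5029  0.0636] q [-0.3317  0.7833  1.4336 -0.0004  0.9318  1.0427]
turn units [-0.0381  0.0714 -0.0481] shift units [ 0.0687  0.0457 -0.1141]
```

```bash
python3 -m crank '-.04 .07 0 .07 .04 -.1 -.4;0 0 0 0 0 0 .9;0 0 0 0 0 0 .9;0 0 0 0 0 0 .9;0 0 0 0 0 0 .9' 25
python3 - <<'E'
from h import *
need([.6602,-.1103,.063],-1.62)
E
```

```text
time: 72.28
position: [0.6615, -0.1101, 0.0642]
tool_rot: [0.995, 0.098, 0.002, 0.001]
ft_force: [-0.0, 1.0, -1.3]
grip_width: 0.0353
t 72.28 tcp [ 0.6615 -0.1101  0.0642] jawyaw -1.3746 w 0.0353 F [-0.0336  0.9622 -1.3264] q [-0.3314  0.7768  1.4274  0.0003  0.9341  1.0431]
turn units [ 0.0124 -0.0352  2.8119] shift units [-0.0329 -0.0023  0.031 ]
```

```bash
python3 -m crank '0 0 1 0 0 0 .9;0 0 1 0 0 0 .9;0 0 .6 0 0 0 .9;0 0 0 0 0 0 .9'
python3 -m crank '0 0 0 0 0 0 0;0 0 0 0 0 0 -.4;0 0 0 0 0 -.5 -.4;0 0 0 0 0 -.7 -.4'
python3 - <<'E'
from h import *
need([.6597,-.11,.062],-1.62)
c=cam("wrist","ac1");cv2.imwrite("pics/ac2.png",cv2.resize(c["img"][205:320,250:400,::-1],None,fx=5,fy=5,interpolation=2))
E
```

```text
time: 72.78
position: [0.6615, -0.1103, 0.0642]
tool_rot: [1.0, -0.018, 0.002, 0.001]
ft_force: [0.0, 0.8, -0.2]
grip_width: 0.0354
time: 73.28
position: [0.6599, -0.1099, 0.1124]
tool_rot: [1.0, -0.018, -0.001, 0.0]
ft_force: [0.7, -0.7, 0.4]
grip_width: 0.059
t 73.28 tcp [ 0.6599 -0.1099  0.1124] jawyaw -1.6058 w 0.0590 F [ 0.7063 -0.6903  0.3887] q [-0.3314  0.7132  1.4042 -0.001   1.0252  1.275 ]
turn units [0.0062 0.0138 0.1624] shift units [-0.0024  0.0015  1.2588]
```

View pics/ac2.png

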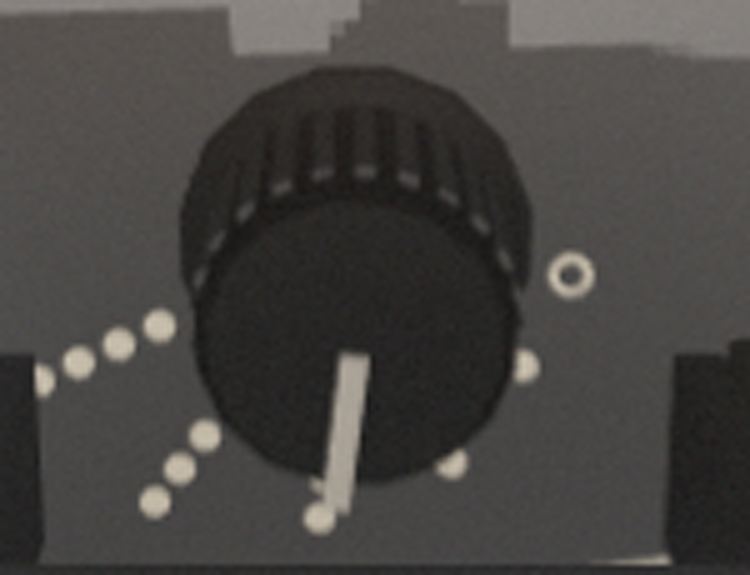

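```bash
python3 - <<'E'
from h import *
c=cam("wrist");f=lambda x,y:(250+x/5,205+y/5)
D=np.array([.6597,-.11])
for k,p in {"ring":f(571,274),"3":f(319,518),"4":f(179,468),"5":f(119,344)}.items():
    r=onz(c,[p],.0503)[0][:2]-D; print(k,"radius %.4f ang %.3f"%(np.linalg.norm(r),np.arctan2(r[1],r[0])))
P=onz(c,[f(355,355),f(336,510)],.087)[:,:2];d=P[1]-P[0];print("pointer ang",np.arctan2(d[1],d[0]),P-D, "tip ang",np.arctan2(*(P[1]-D)[::-1]))
E
```

```text
ring radius 0.0294 ang -1.734
3 radius 0.0384 ang 3.019
4 radius 0.0379 ang 2.491
5 radius 0.0321 ang 1.963
pointer ang 2.9935742664016427 [[-0.0001 -0.0012]
 [-0.0187  0.0016]] tip ang 3.058259013921043
```

```bash
python3 -m crank '0 0 0 .5 0 -1 -1;0 0 0 .5 0 -1 -1;0 0 0 0 0 -1 -1;0 0 0 0 0 -1 -1;0 0 0 0 0 -1 -1'
python3 -m crank '0 0 0 0 1 0 -1;0 0 0 0 1 0 -1;0 0 0 0 1 0 -1;0 0 0 0 1 0 -1;0 0 0 0 1 0 -1'
python3 -m crank '0 0 0 -1 .5 0 -1;0 0 0 -1 .5 0 -1;0 0 0 -1 0 0 -1;0 0 0 -1 0 0 -1;0 0 0 0 0 0 -1'
python3 - <<'E'
from h import *
need([.6597,-.11,.062],-1.62)
c=cam("scene","ad0");im=c["img"];cv2.imwrite("pics/ad1.png",cv2.resize(im[195:345,200:340,::-1],None,fx=4,fy=4,interpolation=cv2.INTER_LANCZOS4))
c=cam("top");cv2.imwrite("pics/ad2.png",cv2.resize(c["img"][185:325,345:485,::-1],None,fx=4.2,fy=4.2,interpolation=2))
E
```

```text
time: 74.0
position: [0.6998, -0.1109, 0.3183]
tool_rot: [1.0, -0.017, -0.001, 0.0]
ft_force: [0.9, 0.8, 0.9]
grip_width: 0.0866
time: 74.62
position: [0.6955, -0.312, 0.3263]
tool_rot: [1.0, -0.013, 0.005, 0.002]
ft_force: [-0.1, -1.0, 0.1]
grip_width: 0.0871
time: 75.25
position: [0.5277, -0.3527, 0.3214]
tool_rot: [1.0, -0.016, 0.004, 0.002]
ft_force: [0.6, 0.3, 0.7]
grip_width: 0.087
t 75.25 tcp [ 0.5277 -0.3527  0.3214] jawyaw -1.6026 w 0.0870 F [0.5915 0.3104 0.7235] q [-0.7662  0.4486  1.2881  0.0025  1.3974  0.836 ]
turn units [ 0.0364 -0.0834  0.1992] shift units [ 3.0588 -6.191   6.4869]
```

View pics/ad1.png

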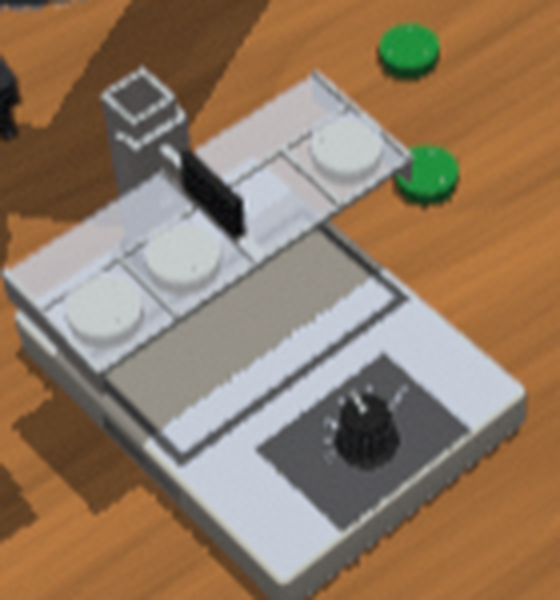

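View pics/ad2.png

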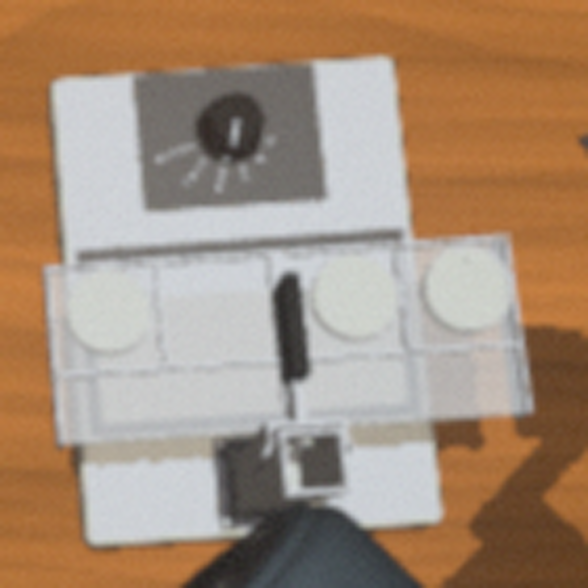

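View pics/ad0.png

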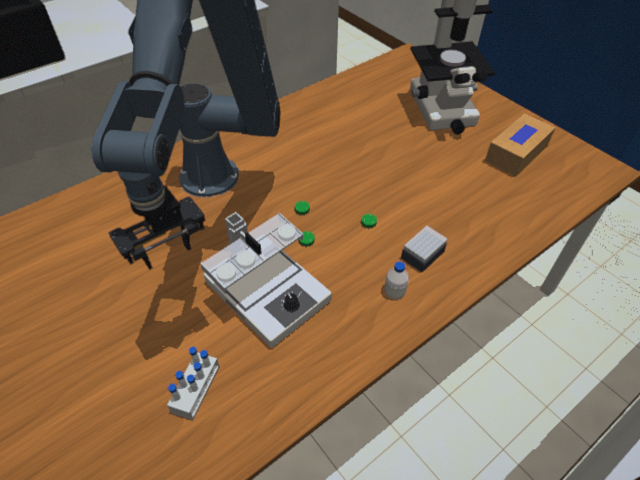

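```bash
python3 -m crank '1 0 0 -.6 .5 0 -1;1 0 0 -.6 .5 0 -1;1 0 0 -.6 .3 0 -1;1 0 0 -.6 0 0 -1;1 0 0 0 0 0 -1'
python3 -m crank '1 0 0 0 0 0 -1;1 0 0 0 0 0 -1;1 0 0 0 0 0 -1;1 0 0 0 0 0 -1;1 0 0 0 0 0 -1'
python3 - <<'E'
from h import *
need([.6597,-.11,.062],-1.62)
c=cam("wrist","ae1")
E
```

```text
time: 75.97
position: [0.4393, -0.404, 0.3177]
tool_rot: [0.976, -0.007, 0.011, -0.217]
ft_force: [0.6, 0.3, 0.1]
grip_width: 0.0869
time: 76.6
position: [0.4459, -0.4076, 0.3156]
tool_rot: [0.904, -0.001, 0.014, -0.426]
ft_force: [0.4, 0.5, 0.0]
grip_width: 0.0872
t 76.60 tcp [ 0.4459 -0.4076  0.3156] jawyaw -1.5560 w 0.0872 F [0.4311 0.5283 0.0242] q [-1.1161  0.7668  0.999   0.4469  2.1477  0.5506]
turn units [-10.1036  -0.0786   0.4955] shift units [5.0859 0.2073 9.9084]
```

View pics/ae1.png

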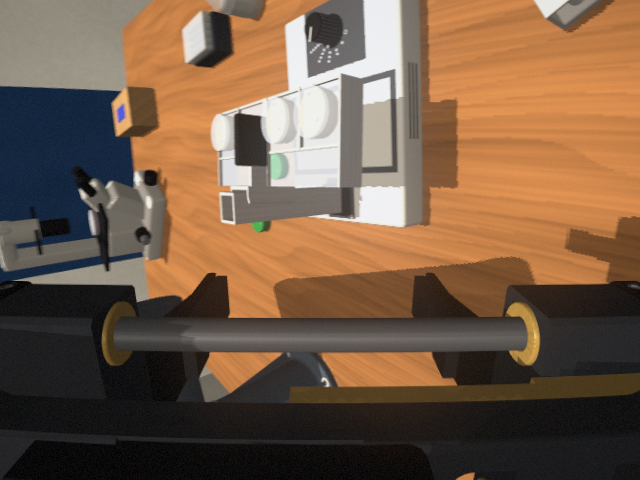

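```bash
python3 - <<'E'
from h import *
c=cam("wrist");im=c["img"]
a=cv2.rotate(im[60:240,200:430],cv2.ROTATE_90_CLOCKWISE)
cv2.imwrite("pics/ae2.png",cv2.resize(a[:,:,::-1],None,fx=3.3,fy=2.6*3.3/2.6,interpolation=2)[:600*2])
print(a.shape)
m=im.copy()
S=np.array([.4309,-.1332])
def L(P,Q,col): 
    p=proj(c,[P,Q]).round().astype(int); cv2.line(m,tuple(map(int,p[0])),tuple(map(int,p[1])),col,1)
cy,sy=np.cos(YAW),np.sin(YAW);f=lambda x,y,z:[S[0]+x*cy-y*sy,S[1]+x*sy+y*cy,z]
for x in(-.018,.018): L(f(x,-.018,.05),f(x,-.018,.228),(255,0,0))
for z in(.05,.064,.228): L(f(-.022,-.018,z),f(.022,-.018,z),(255,0,0))
for z in(.146,.171,): L(tf(-.058,-.137,z-.146),tf(.053,-.137,z-.146),(0,0,255))
L(tf(-.03,-.005,.07),tf(.03,-.005,.07),(0,255,0))
b=cv2.rotate(m[60:240,200:430],cv2.ROTATE_90_CLOCKWISE)
cv2.imwrite("pics/ae3.png",cv2.resize(b[:,:,::-1],None,fx=3.2,fy=2.6,interpolation=2))
cv2.imwrite("pics/ae2.png",cv2.resize(a[:,:,::-1],None,fx=3.2,fy=2.6,interpolation=2))
E
```

```text
(230, 180, 3)
```

View pics/ae2.png

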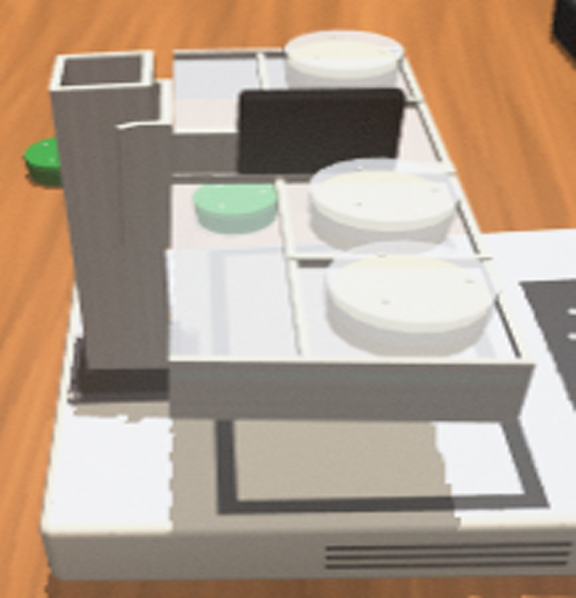

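View pics/ae3.png

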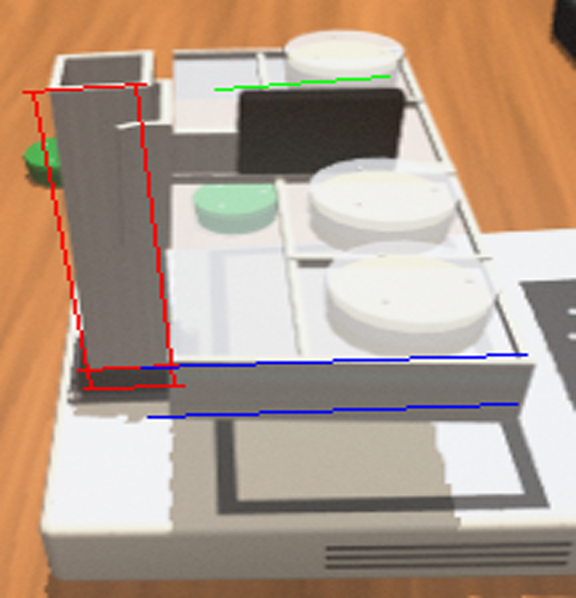

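```bash
python3 - <<'E'
from h import *
print(robot.hand_in())
E
```

```text
the job is handed in; nothing more can be done
None
```

The light stand is up, the three agar dishes are in the tray, the dial is on level 3, and I handed the job in at about 77 s. The hand-in gave no verdict.

- **Column:** I slid it over the stub until it was right down, pressing with up to 75 N. The button shows in its hole, and a test pull of about 6 N did not lift the column off.
- **Tray:** Both claws are hooked in the top two slots and pressed down. While I pressed, the grip slipped a few millimetres along the rib, so I let go and pressed the rib from above instead. The height where the fingers touched the rib (about 0.2145 m) fits the tray being fully home.
- **Dishes:** Only three were on the bench. They lie in bays 1, 2 and 4, one each, inside the edges. I did not touch the green look-alikes. None of the three looked knocked when I measured them before each grasp.
- **Dial:** It started at about level 1. The first turn left it halfway between levels 2 and 3, so I gripped it again and turned further. The pointer now lines up with the three dots within about 0.04 rad. I did this after the tray and dishes were in place.
- **Bystanders:** The bottle, tip box and tube rack were not touched.

**What disagreed:** the loaded stand leans slightly forward. The column tilts about 0.03 rad and the tray about 0.05 rad. I put this down to the play in the fits, since the column is locked and the tray is home. I left it that way.

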